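# Open the inlay pressing fixture and load its dies

## Task

The pressing fixture is shut by a very stiff clamp screw with a LEFT-HAND thread, and someone left the big hex key standing in it by its long arm. Pull the key out, flip it so that its short arm sits fully down in the screw, and with the long arm as the lever loosen the screw about a quarter turn to its stop, never tightening it, so that its dog swings clear of the hold-down strap. Then put the key down inside the steel tool tray, lay the strap flat on the grey felt mat, and set each stone blank on the bench fully down in the die cavity of its own shape and size, leaving the brush pot, bit box and glue jar alone.

Things in the scene. Friction and masses are not known exactly. Their poses are not given: they have to be found in the camera images.
- fixture: fixed dark steel base, 100 x 396 x 10 mm; origin at bench level under the middle of the row of four inserts; its y axis runs along them (centres at y = -123, -41, 41, 123 mm) to the clamp screw (axis at y = +196 mm). The screw's dog, 16 mm wide, 35 to 45 mm above the bench, reaches 45 mm from its axis, at the start along -y over the strap's end
- clamp_screw (a joint): angle by which the clamp screw is loosened, rad: near 0 at the start (tight), growing as it turns CLOCKWISE seen from above (left-hand thread); stops at 1.5 (open) and -0.12 (over-tightened). It resists with about 1.3 N m both ways and stays where it is left. Its dog is clear of the strap from about 1.15 rad on
- socket (a point): the centre of the floor of the hexagonal socket in the top of the clamp screw, 38 mm above the bench; the socket is 28 mm deep (mouth 66 mm above the bench, round head 33 mm in diameter), 15.2 mm across flats; z up; turns with the screw: its corners lie along the point's +y and -y axes and every 60 degrees from there
- key: loose dark steel L-shaped hex key, 14 mm across flats, 0.28 kg; origin at the bend where the arms' axes cross; long arm along body -z, short arm along body +x; hexagon corners lie in the plane of the L, flats face body y (grip across y). At the start it stands with the long arm 28 mm deep in the socket, the bend 185 mm above the bench, the short arm about along the fixture's +y
- key_short_tip (a point): centre of the end face of the key's short arm, 63 mm from the bend; axes as the key's. Released with this arm in the socket, the key stays there, leaning up to about 4 degrees, with about 6 degrees of turning play each way and 0.7 mm of side play
- key_long_tip (a point): centre of the end face of the key's long arm, 147 mm from the bend; axes as the key's
- strap: loose aluminium hold-down strap, a bar 40 x 330 x 8 mm lying along the tops of the four inserts, about 0.4 kg; origin at the centre of its underside, y along its length; on its middle a handle bar 20 mm wide (x), 70 mm long (y), from 8 to 32 mm above the strap's underside
- die_round: a fixed steel die insert, 82 x 82 x 16 mm, on the fixture's 10 mm base (its top 26 mm above the bench), with a 5 mm deep round cavity in its top that is 3 mm wider than its blank; body origin at the centre of its underside, x and y along its sides
- die_square: a fixed steel die insert, 82 x 82 x 16 mm, on the fixture's 10 mm base (its top 26 mm above the bench), with a 5 mm deep square cavity in its top that is 3 mm wider than its blank; body origin at the centre of its underside, x and y along its sides
- die_oblong: a fixed steel die insert, 82 x 82 x 16 mm, on the fixture's 10 mm base (its top 26 mm above the bench), with a 5 mm deep oblong cavity in its top that is 3 mm wider than its blank; body origin at the centre of its underside, x and y along its sides
- die_slim: a fixed steel die insert, 82 x 82 x 16 mm, on the fixture's 10 mm base (its top 26 mm above the bench), with a 5 mm deep slim oblong cavity in its top that is 3 mm wider than its blank; body origin at the centre of its underside, x and y along its sides
- cavity_round (a point): the centre of the floor of the round cavity, 5 mm below the insert's top (21 mm above the bench); axes those of the insert
- cavity_square (a point): the centre of the floor of the square cavity, 5 mm below the insert's top (21 mm above the bench); axes those of the insert
- cavity_oblong (a point): the centre of the floor of the oblong cavity, 5 mm below the insert's top (21 mm above the bench); axes those of the insert, its long side along y
- cavity_slim (a point): the centre of the floor of the slim oblong cavity, 5 mm below the insert's top (21 mm above the bench); axes those of the insert, its long side along y
- disc: loose grey-green stone disc, 62 mm in diameter, 16 mm thick; origin at the centre of its underside (may be absent)
- square: loose grey-green stone square, 58 x 58 x 16 mm; origin at the centre of its underside, x and y along its sides (may be absent)
- oblong: loose grey-green stone rectangle, 44 mm (x) by 70 mm (y), 16 mm thick; origin at the centre of its underside (may be absent)
- slim: loose grey-green stone slim rectangle, 26 mm (x) by 70 mm (y), 16 mm thick; origin at the centre of its underside (may be absent)
- tray: fixed open steel tool tray, 200 (x) x 160 (y) x 25 mm, walls 4 mm, floor 4 mm; origin at the centre of its underside
- mat: fixed grey felt mat, 340 (x) x 90 (y) x 4 mm; origin at the centre of its underside
- brush_pot: bystander: dark red lacquer brush pot with pale rims, 117 mm wide, 135 mm high; origin at the centre of its underside; leave alone
- bit_box: bystander: open box of bits, 100 x 150 x 35 mm; origin at the centre of its underside; leave alone
- glue_jar: bystander: amber glue jar, 60 mm wide, 85 mm high; origin at the centre of its underside; leave alone
Not all that is in view belongs to the job. What is shaped like the slim but orange or turquoise is not meant.

How it is judged:
By the outcome, as a careful person would: the job done as asked, in the order asked, and still so for the second after the job is handed in, with the robot touching nothing.
Of disc, square, oblong, slim only 3 to 4 are there at a start; the rules pass over those that are not, and their reading is None.
At some moment in a run one of disc, square, oblong, slim may be knocked a few centimetres aside while the robot is not near it.
It also fails if it takes over 192 s, if anything falls off the work surface, if the arm or the gripper's body presses on something with over 40 N, if the wrist force passes 120 N, or if a joint passes its speed limit or range.

## Robot

A 7-joint arm with a two-finger parallel gripper is mounted at the origin on the work surface. World frame = base frame: x ahead of the robot, y to its left, z up, the work surface at z = 0. Lengths are in m, angles in degrees, forces in N, time in s.
With the tool pointing down it reaches from about 0.35 to 0.9 m from the base axis. Payload 8.1 kg.
Tool frame: the origin (TCP) lies at the centre of the arm's flange, where the gripper is bolted on; the fingertips stand 173 mm ahead of it and the grasp point (between the pads) lies 155 mm ahead of it; z points along the fingers, x is the direction in which the jaws open and shut, and the axes are right-handed (so a half turn about z gives the same grasp; the last joint's range is limited). The gripper opens to 85 mm and grips with 20 to 120 N. Pads are 22 mm wide; open, the fingers measure 114 mm over their backs; the gripper's body (76 mm by 85 mm) begins 54 mm behind the grasp point. The pads swing forward as they close: fully open they stand 13 mm farther back than shut.
Start: joints at [66.142, 24.895, 1.432, 90.138, -0.665, 64.973, -4.303], TCP at [0.193, -0.594, 0.405] pointing down, gripper open.
Joint ranges: [-149.89, 149.89], [-25.12, 119.58], [-72.63, 75.52], [4.76, 147.25], [-75.54, 255.54], [6.69, 114.76], [-157.13, 157.13]. Speed limits (degrees/s): [127.2, 127.2, 172.46, 172.46, 180, 180, 180].

## Interface

Orientations are given as [roll, pitch, yaw] about the fixed x, y, z axes, in that order (R = Rz(yaw) Ry(pitch) Rx(roll)).
In Python, from station import env, cams, order gives the robot as it stands.
- The arm moves only by the tool step_arm, never from a script. Its argument "deltas" is a list of rows, each a list of 2 entries, a list of its own where there are three numbers: the shift along the tool's x, y, z in m, then the turn, a rotation vector about the tool's x, y, z in degrees. In form: [[[dx, dy, dz], [rx, ry, rz]], ...]. A call has 1 to 12 rows; each row shifts and turns the pose as measured when the row begins, along the tool's axes as they then stand; what a row does not reach is not made up. A row lasts 1/8 s, in which the tool goes at most 62.5 mm and 10.7 degrees, less where a joint would pass 70% of its speed; a pose out of reach is approached as far as the arm can. A call is refused whole if a number of a shift passes 0.0625 or a number of a turn 10.7, either way. A call with a gripper value outside its range is refused whole. "claw" is the closure, from 0 (fully open) to 1 (shut), set as the call begins (left out, the last holds). The fingers move at their own pace and stop on an object; "grip_force" is the grip in N (left out, the last holds). Time passes only in rows, so rows that do not move let the fingers close. It gives the time, the measured TCP pose, the force and the opening at its end, in the units of the state.
- env.sense(): the state, without advancing time (a new reading comes with each control period).
- cams.read_camera(name): name is "side" or "top" or "wrist"; returns the picture (400x640x3 uint8, red, green, blue); there is no depth.
- cams.camera_model(name): a dict with "fx", "fy", "cx", "cy" (pixels), "position" and "orientation" of the camera in the world. Camera axes: x right, y down, z forward; pixel columns grow to the right and rows downward; lengths in m; the calibration is good to about 2 mm. A picture is of the moment at which its call begins: read the wrist's pose just before it. camera_model takes no time and is no camera call; for the wrist camera it gives the pose at the moment of the call.
- order.close_job(): hands the job in, once; it reports no verdict.
The state is a dict: "clock": time; "qpos": joint angles; "qd": joint speeds; "joint_torque": joint torques, N m; "ee_pos": TCP position; "orientation": TCP orientation; "wrist_force": force on the tool from outside, world axes, zero at the start; "moment": the same for the moment, N m; "gripper_width": opening from 0.0 (shut) to 1.0 (fully open).
Only numpy, scipy, OpenCV 4.12 (cv2) and the standard library are available. Lean on these libraries where they do the work, as an engineer would, in place of code of your own. Each camera call takes 0.05 s, during which the arm holds its last target.

## Working session

There is one attempt and no reset: what is moved stays moved. The work goes in short steps, Python scripts to look and compute and a tool call to move; the robot and the scene stay as the last step left them, time stands still between calls to the robot, and variables do not carry over. Pictures are saved under pics/ and viewed, and the job is handed in when it is done.

Besides the shell and the picture viewer there is one more tool, called after "Call:" by a JSON object that holds its "api" and its "payload". step_arm: Moves the arm, as the interface text tells. Its arguments: {"type":"object","properties":{"deltas":{"type":"array"},"claw":{"type":"number"},"grip_force":{"type":"number"}},"required":["deltas"]}

```bash
mkdir -p pics; ls; python3 - <<'E'
from station import env,cams,order
import cv2
s=env.sense()
for k,v in s.items(): print(k,v)
for n in ["side","top","wrist"]:
    m=cams.camera_model(n); print(n,m)
    cv2.imwrite(f"pics/{n}0.png",cams.read_camera(n)[:,:,::-1])
E
```

```text
pics
clock 0.0
qpos [66.14142437 24.93689085  1.43083443 90.19009216 -0.66438701 64.97040749
 -4.30277508]
qd [ 0.06898426 -0.01545962  0.09921101  0.00603291  0.04600443  0.03829229
 -0.034041  ]
joint_torque [ 3.68076298e-04 -6.70465136e+01  1.02495410e+00 -3.16218030e+01
  1.53983175e-02  1.24855083e-02  9.48036359e-06]
ee_pos [ 0.19282715 -0.59427048  0.40391428]
orientation [ 1.79991659e+02  8.86955221e-02 -7.20237358e+01]
wrist_force [ 0.15684493 -0.23541276 -0.61193239]
moment [-0.01155881  0.0101734   0.0104369 ]
gripper_width 1.0016040266504818
side {'fx': 448.7256120389285, 'fy': 448.7256120389285, 'cx': 320.8803721657598, 'cy': 205.37860958735348, 'position': array([ 0.51458374, -0.72405714,  0.89437303]), 'orientation': array([-136.09611377,   -0.4912815 ,   -2.3696427 ])}
top {'fx': 457.1502694927887, 'fy': 457.1502694927887, 'cx': 314.50338902582814, 'cy': 196.26283684152494, 'position': array([0.3762726, 0.0352081, 1.2213999]), 'orientation': array([-170.04883732,    0.23945285,  -91.61944163])}
wrist {'fx': 315.9138069831166, 'fy': 315.9138069831166, 'cx': 318.17303364302387, 'cy': 206.23870960717548, 'position': array([ 0.25918049, -0.57365655,  0.37167188]), 'orientation': array([ 1.63866231e+02,  1.63253762e-01, -7.19936971e+01])}
```

View pics/top0.png

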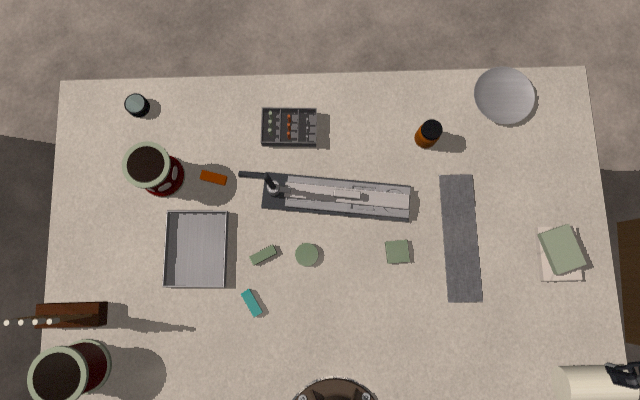

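View pics/side0.png

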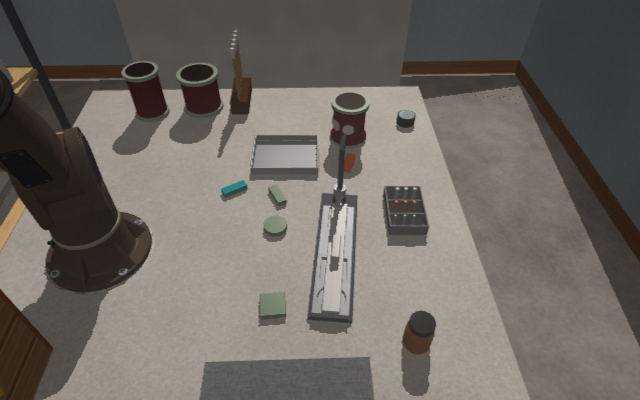

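View pics/wrist0.png

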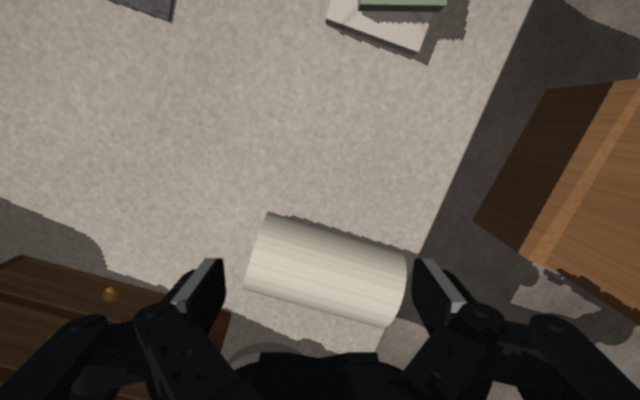

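The top view shows three blanks: slim (265,255), disc (307,254) and square (397,251). Possible mistakes are the orange bar (213,177), the turquoise bar (252,303) and the large green book on paper (562,248). I'll check them in a crop.

```bash
cat > h.py <<'E'
import numpy as np, cv2
from scipy.spatial.transform import Rotation as R
from station import env,cams,order
def rot(o): return R.from_euler('xyz',o,degrees=True)
def p2w(m,u,v,z):
    d=rot(m['orientation']).apply([(u-m['cx'])/m['fx'],(v-m['cy'])/m['fy'],1.0]); c=np.array(m['position'])
    return c+d*(z-c[2])/d[2]
def w2p(m,p):
    q=rot(m['orientation']).inv().apply(np.array(p)-m['position'])
    return np.array([m['fx']*q[...,0]/q[...,2]+m['cx'],m['fy']*q[...,1]/q[...,2]+m['cy']]).T
def snap(n,f):
    m=cams.camera_model(n); im=cams.read_camera(n)[:,:,::-1].copy(); cv2.imwrite(f"pics/{f}.png",im); 
    np.save(f"pics/{f}.npy",m,allow_pickle=True); return m,im
def crop(im,x0,y0,x1,y1,k,f,grid=10):
    c=cv2.resize(im[y0:y1,x0:x1],None,fx=k,fy=k,interpolation=cv2.INTER_CUBIC)
    for u in range((x0//grid+1)*grid,x1,grid):
        cv2.line(c,((u-x0)*k,0),((u-x0)*k,6 if u%50 else 15),(0,0,255),1)
        if u%50==0: cv2.putText(c,str(u),((u-x0)*k,25),0,.4,(0,0,255),1)
    for v in range((y0//grid+1)*grid,y1,grid):
        cv2.line(c,(0,(v-y0)*k),(6 if v%50 else 15,(v-y0)*k),(0,0,255),1)
        if v%50==0: cv2.putText(c,str(v),(16,(v-y0)*k),0,.4,(0,0,255),1)
    cv2.imwrite(f"pics/{f}.png",c)
def go(pos,rpy):
    """tool-frame delta from current pose to target"""
    s=env.sense(); r0=rot(s['orientation']); r1=rot(rpy)
    d=r0.inv().apply(np.array(pos)-s['ee_pos']); w=np.degrees((r0.inv()*r1).as_rotvec())
    print('d',d.round(4),'w',w.round(2),'rows',max(np.abs(d).max()/.0625,np.linalg.norm(w)/10.7)); return d,w
E
python3 - <<'E'
from h import *
im=cv2.imread('pics/top0.png')
crop(im,225,150,425,310,4,'top0c')
im=cv2.imread('pics/top0.png')
crop(im,230,160,330,230,8,'top0d')
im=cv2.imread('pics/side0.png')
crop(im,290,110,380,210,6,'side0c')
E
```

```text
(no output)
```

View pics/top0c.png

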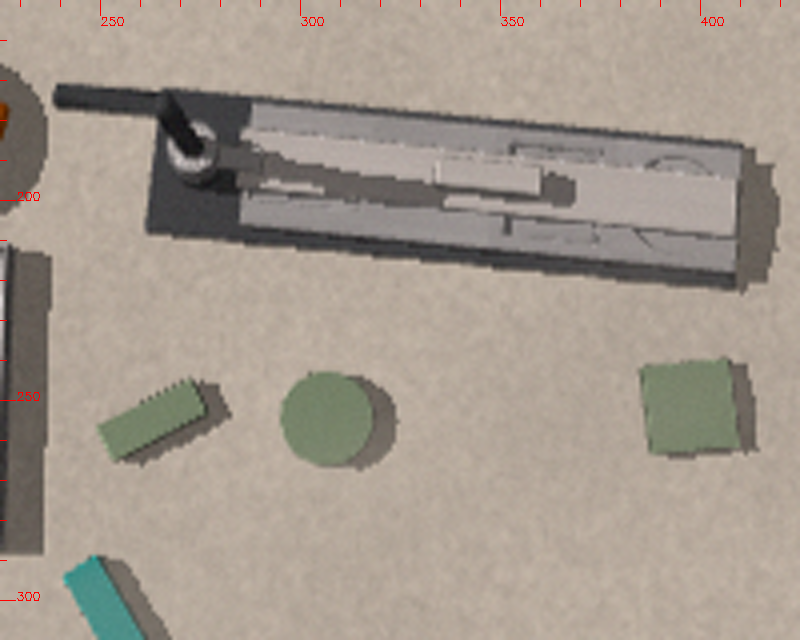

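View pics/top0d.png

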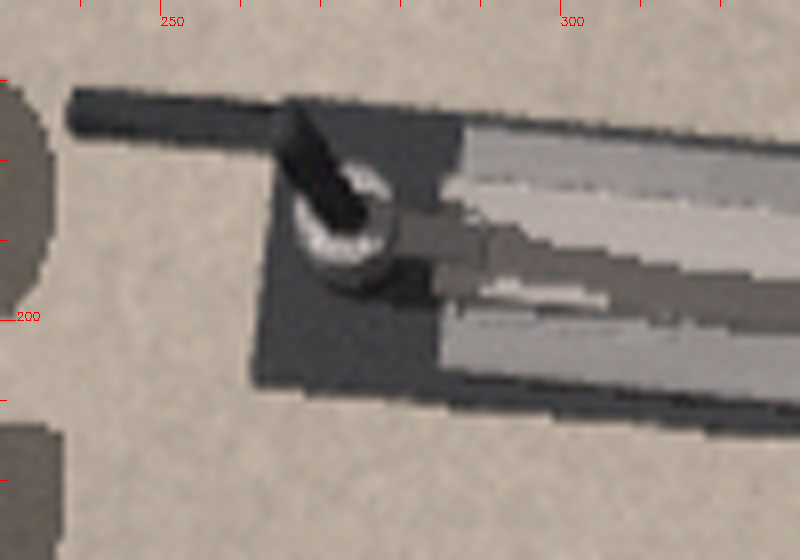

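View pics/side0c.png

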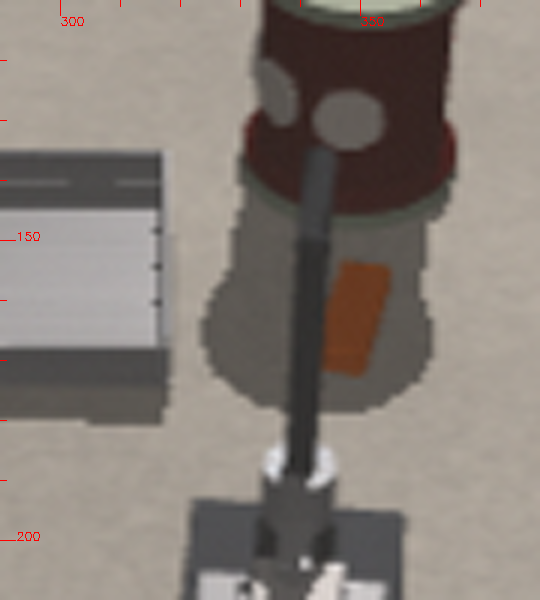

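```bash
python3 - <<'E'
from h import *
m=cams.camera_model('top'); ms=cams.camera_model('side')
for n,u,v,z in [('TL',265.9,172.1,.01),('BL',261.5,208,.01),('BR',410,222,.01),('TR',410.5,185.7,.01),
 ('head',273,187.5,.066),('bend',266,174.5,.185),('shorttip',239,174,.185)]:
    print(n,p2w(m,u,v,z).round(4))
P={n:p2w(m,u,v,.01) for n,u,v in [('TL',265.9,172.1),('BL',261.5,208),('BR',410,222),('TR',410.5,185.7)]}
print([np.linalg.norm(P[a]-P[b]).round(4) for a,b in [('TL','BL'),('BL','BR'),('BR','TR'),('TR','TL')]])
for n,u,v,z in [('head',338.5,187,.066),('bend+',342.5,136,.185)]:
    print('side',n,p2w(ms,u,v,z).round(4))
for n,pts in dict(slim=[(250,256.8),(273.5,244.6),(277,252.5),(255,265.2)],disc=[(295.5,254.5),(318.5,254.5),(307,243),(307,266.5)],
  sq=[(385.3,242.5),(406.5,239.5),(409.5,261.5),(388,263.5)]).items():
    q=np.array([p2w(m,u,v,.016) for u,v in pts]); print(n,q.mean(0).round(4),[np.linalg.norm(q[i]-q[(i+1)%4]).round(4) for i in range(4)],[np.degrees(np.arctan2(*(q[(i+1)%4]-q[i])[[1,0]])).round(1) for i in range(4)])
# tray, mat
for n,z,pts in [('tray',.025,[(168,211.5),(229,211.5),(227,288),(164,288)]),('mat',.004,[(440,175.5),(472,175),(482,301),(447.5,302)])]:
    q=np.array([p2w(m,u,v,z) for u,v in pts]); print(n,q.round(3).tolist(),q.mean(0).round(4))
E
```

```text
TL [0.6593 0.1644 0.01  ]
BL [0.5611 0.1771 0.01  ]
BR [ 0.512  -0.2179  0.01  ]
TR [ 0.6103 -0.2255  0.01  ]
head [0.605  0.1405 0.066 ]
bend [0.6127 0.1455 0.185 ]
shorttip [0.6157 0.2083 0.185 ]
[np.float64(0.0991), np.float64(0.398), np.float64(0.0986), np.float64(0.393)]
side head [0.6045 0.1387 0.066 ]
side bend+ [0.6149 0.2042 0.185 ]
slim [0.4362 0.1712 0.016 ] [np.float64(0.0688), np.float64(0.0227), np.float64(0.0658), np.float64(0.0256)] [np.float64(-64.1), np.float64(-156.9), np.float64(118.4), np.float64(30.4)]
disc [0.4334 0.0583 0.016 ] [np.float64(0.0602), np.float64(0.0426), np.float64(0.0611), np.float64(0.0433)] [np.float64(-91.6), np.float64(43.5), np.float64(178.5), np.float64(42.6)]
sq [ 0.4341 -0.1784  0.016 ] [np.float64(0.0565), np.float64(0.0576), np.float64(0.0564), np.float64(0.0549)] [np.float64(-83.6), np.float64(-175.8), np.float64(93.6), np.float64(4.2)]
tray [[0.557, 0.423, 0.025], [0.552, 0.261, 0.025], [0.354, 0.266, 0.025], [0.358, 0.428, 0.025]] [0.4551 0.3444 0.025 ]
mat [[0.637, -0.309, 0.004], [0.636, -0.396, 0.004], [0.301, -0.392, 0.004], [0.301, -0.303, 0.004]] [ 0.4691 -0.35    0.004 ]
```

```bash
cat >> h.py <<'E'
def plan(pos,rpy,n=None,log=True):
    s=env.sense(); p=np.array(s['ee_pos']); r0=rot(s['orientation']); r1=rot(rpy)
    w=(r0.inv()*r1).as_rotvec(); D=np.array(pos)-p
    k=max(np.linalg.norm(D)/.055,np.degrees(np.linalg.norm(w))/9.5); n=n or int(np.ceil(k)) or 1
    rows=[]
    for i in range(n):
        r=r0*R.from_rotvec(w*i/n); d=r.inv().apply(D/n)
        rows.append([d.round(4).tolist(),np.degrees(w/n).round(2).tolist()])
    print('n',n,'min',round(k,1)); print(str(rows).replace(' ',''))
    rec(s)
def rec(s=None):
    s=s or env.sense()
    with open('log.txt','a') as f: f.write(repr((list(s['qpos']),list(s['ee_pos']),list(s['orientation'])))+'\n')
def st():
    s=env.sense(); rec(s); print('t',round(s['clock'],2),'pos',np.round(s['ee_pos'],4),'rpy',np.round(s['orientation'],2),'F',np.round(s['wrist_force'],1),'M',np.round(s['moment'],2),'w',round(s['gripper_width'],3),'q',np.round(s['qpos'],1))
E
python3 -c "
from h import *
plan([.4,-.1,.42],[180,0,-7])"
```

```text
n 10 min 9.7
[[[-0.0406,-0.035,-0.0015],[-0.0,0.01,-6.5]],[[-0.0364,-0.0393,-0.0015],[-0.0,0.01,-6.5]],[[-0.0317,-0.0432,-0.0016],[-0.0,0.01,-6.5]],[[-0.0266,-0.0465,-0.0016],[-0.0,0.01,-6.5]],[[-0.0212,-0.0492,-0.0016],[-0.0,0.01,-6.5]],[[-0.0155,-0.0513,-0.0016],[-0.0,0.01,-6.5]],[[-0.0096,-0.0527,-0.0016],[-0.0,0.01,-6.5]],[[-0.0035,-0.0535,-0.0016],[-0.0,0.01,-6.5]],[[0.0026,-0.0535,-0.0016],[-0.0,0.01,-6.5]],[[0.0086,-0.0529,-0.0016],[-0.0,0.01,-6.5]]]
```

Call:
{"api": "step_arm", "payload": {"deltas": [[[-0.04, -0.035, -0.002], [0, 0, -6.5]], [[-0.036, -0.039, -0.002], [0, 0, -6.5]], [[-0.032, -0.043, -0.002], [0, 0, -6.5]], [[-0.027, -0.046, -0.002], [0, 0, -6.5]], [[-0.021, -0.049, -0.002], [0, 0, -6.5]]], "claw": 0}}

```text
clock: 0.78
ee_pos: [0.2948, -0.3438, 0.4124]
orientation: [179.9, 0.2, -38.9]
wrist_force: [0.4, 0.1, 0.3]
gripper_width: 1.003
```

```bash
python3 -c "
from h import *
st();plan([.42,0.0,.42],[180,0,-7])"
```

```text
t 0.78 pos [ 0.2948 -0.3438  0.4124] rpy [ 1.7995e+02  1.7000e-01 -3.8910e+01] F [0.4 0.1 0.3] M [-0.01 -0.03 -0.02] w 1.003 q [ 53.    9.3 -11.9 111.4   2.3  59.7   1.2]
n 7 min 6.7
[[[-0.0169,-0.0495,-0.0011],[0.0,0.03,-4.56]],[[-0.0129,-0.0506,-0.0011],[0.0,0.03,-4.56]],[[-0.0089,-0.0515,-0.0011],[0.0,0.03,-4.56]],[[-0.0048,-0.0521,-0.0011],[0.0,0.03,-4.56]],[[-0.0006,-0.0523,-0.0011],[0.0,0.03,-4.56]],[[0.0035,-0.0522,-0.0011],[0.0,0.03,-4.56]],[[0.0077,-0.0517,-0.0011],[0.0,0.03,-4.56]]]
```

Call:
{"api": "step_arm", "payload": {"deltas": [[[-0.017, -0.05, -0.001], [0, 0, -4.6]], [[-0.013, -0.051, -0.001], [0, 0, -4.6]], [[-0.009, -0.052, -0.001], [0, 0, -4.6]], [[-0.005, -0.052, -0.001], [0, 0, -4.6]], [[0, -0.052, -0.001], [0, 0, -4.6]], [[0.003, -0.052, -0.001], [0, 0, -4.6]], [[0.008, -0.052, -0.001], [0, 0, -4.6]]]}}

```text
clock: 1.65
ee_pos: [0.4184, 0.0144, 0.42]
orientation: [179.9, 0.0, -5.7]
wrist_force: [1.7, -1.3, 0.2]
gripper_width: 0.997
```

```bash
python3 -c "
from h import *
st();snap('wrist','w1')"
```

```text
t 1.65 pos [0.4184 0.0144 0.42  ] rpy [ 1.7993e+02  3.0000e-02 -5.6500e+00] F [ 1.7 -1.3  0.2] M [ 0.01  0.   -0.01] w 0.997 q [ 23.4   7.8 -35.8 113.3   5.3  60.5 -20.4]
```

View pics/w1.png

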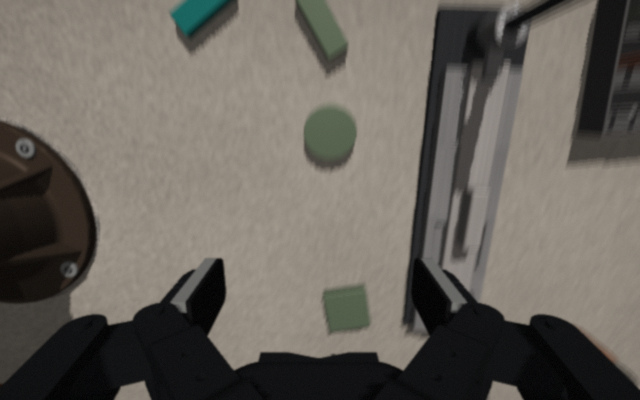

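```bash
python3 -c "
from h import *
st();plan([.56,-0.09,.34],[-155,0,-7.0])"
```

```text
t 1.7 pos [0.4198 0.021  0.4208] rpy [-1.7982e+02 -1.2000e-01 -5.0400e+00] F [2.8 8.  0.6] M [ 0.39 -0.19  0.06] w 1.002 q [ 23.1   8.  -36.4 113.1   5.3  60.5 -20.6]
n 4 min 3.6
[[[0.0373,0.0246,0.0202],[6.2,0.08,0.49]],[[0.0375,0.0264,0.0175],[6.2,0.08,0.49]],[[0.0377,0.0278,0.0146],[6.2,0.08,0.49]],[[0.0379,0.0289,0.0116],[6.2,0.08,0.49]]]
```

Call:
{"api": "step_arm", "payload": {"deltas": [[[0.037, 0.025, 0.02], [6.2, 0, 0.5]], [[0.037, 0.026, 0.0175], [6.2, 0, 0.5]], [[0.037, 0.028, 0.0145], [6.2, 0, 0.5]]]}}

```text
clock: 2.08
ee_pos: [0.5264, -0.0567, 0.3616]
orientation: [-160.7, -0.3, -5.7]
wrist_force: [1.1, -0.3, -0.5]
gripper_width: 1.001
```

```bash
python3 -c "
from h import *
st();plan([.55,-0.09,.34],[-145,0,-7.0])"
```

```text
t 2.08 pos [ 0.5264 -0.0567  0.3616] rpy [-160.73   -0.27   -5.75] F [ 1.1 -0.3 -0.5] M [-0.25  0.11 -0.01] w 1.001 q [ 33.6  23.6 -35.1 104.8  -7.3  53.8  -0.4]
n 2 min 1.7
[[[0.0134,0.0181,0.0052],[7.86,0.17,0.62]],[[0.0136,0.0185,0.0027],[7.86,0.17,0.62]]]
```

```bash
cat > fit.py <<'E'
from h import *
import itertools
from scipy.optimize import least_squares
S=[eval(l,{'np':np,'float64':float}) for l in open('log.txt').read().replace('np.float64','').splitlines()]
Q=np.array([s[0] for s in S]);P=np.array([s[1] for s in S]);RR=R.from_euler('xyz',[s[2] for s in S],degrees=True)
def fk(q,x,sg):
    q=np.radians(q)*sg; E=lambda a,t:R.from_euler(a,t)
    n=len(q); p=np.zeros((n,3)); r=E('z',x[0]+q[:,0]);
    def t(v):
        nonlocal p; p=p+r.apply(np.tile(v,(n,1)))
    t([x[9],0,x[1]]); r=r*E('y',q[:,1]); t([x[2],x[10],x[3]]); r=r*E('z',q[:,2]); 
    r=r*E('y',q[:,3]); t([x[4],x[11],x[5]]); r=r*E('z',q[:,4]); r=r*E('y',q[:,5]); t([x[6],x[12],x[7]]); r=r*E('z',q[:,6]+x[8]); return p,r
def res(x,sg):
    p,r=fk(Q,x,sg); return np.concatenate([(p-P).ravel(),.3*(RR.inv()*r).as_rotvec().ravel()])
if __name__=='__main__':
    best=[]
    for s in itertools.product([1,-1],[1],[1,-1],[1],[1,-1],[1],[1,-1]):
        for a0 in [0,3.1,1.5,-1.5]:
          for k in [0,1.5,3,-1.5]:
            sol=least_squares(res,[a0,.35,0,.4,0,.4,0,.15,k,0,0,0,0],args=(np.array(s),),max_nfev=60)
            best.append((sol.cost,s,sol.x))
    best.sort(key=lambda b:b[0])
    for b in best[:4]: print(b[0],b[1],b[2].round(4))
    np.save('fit.npy',np.array([best[0][1],],float)); np.savez('fit.npz',s=best[0][1],x=best[0][2])
E
python3 fit.py
```

```text
2.5913231431070987e-31 (-1, 1, -1, 1, -1, 1, -1) [ 0.0000e+00  2.7210e-01  0.0000e+00  5.5760e-01  0.0000e+00  4.2770e-01
  0.0000e+00  1.9240e-01  3.1416e+00 -0.0000e+00 -3.6400e-02 -1.6600e-02
 -4.0000e-04]
2.7648286503012195e-31 (-1, 1, -1, 1, -1, 1, -1) [ 0.0000e+00  2.7210e-01  0.0000e+00  5.5760e-01  0.0000e+00  4.2770e-01
  0.0000e+00  1.9240e-01 -3.1416e+00 -0.0000e+00 -3.6400e-02 -1.6600e-02
 -4.0000e-04]
2.883839633808037e-31 (-1, 1, -1, 1, -1, 1, -1) [ 0.0000e+00  2.7210e-01  0.0000e+00  5.5760e-01  0.0000e+00  4.2770e-01
  0.0000e+00  1.9240e-01  3.1416e+00 -0.0000e+00 -3.6400e-02 -1.6600e-02
 -4.0000e-04]
3.169172860377429e-31 (-1, 1, -1, 1, -1, 1, -1) [ 0.0000e+00  2.7210e-01  0.0000e+00  5.5760e-01  0.0000e+00  4.2770e-01
  0.0000e+00  1.9240e-01 -3.1416e+00 -0.0000e+00 -3.6400e-02 -1.6600e-02
 -4.0000e-04]
```

```bash
cat > kin.py <<'E'
from h import *
import fit
Z=np.load('fit.npz'); SG=Z['s'].astype(float); X=Z['x']
LO=np.array([-149.89,-25.12,-72.63,4.76,-75.54,6.69,-157.13]);HI=np.array([149.89,119.58,75.52,147.25,255.54,114.76,157.13])
def fk1(q):
    p,r=fit.fk(np.array([q]),X,SG); return p[0],r[0]
from scipy.optimize import least_squares
def ik(pos,r,q0,reg=1e-4,marg=3):
    def f(q):
        p,rr=fk1(q); return np.concatenate([(p-pos)*10,(r.inv()*rr).as_rotvec()*3,reg*(q-q0)])
    s=least_squares(f,np.clip(q0,LO+marg+.1,HI-marg-.1),bounds=(LO+marg,HI-marg),max_nfev=200,diff_step=1e-6)
    p,rr=fk1(s.x); return s.x,np.linalg.norm(p-pos),np.degrees((r.inv()*rr).magnitude())
def path(q,targets):
    out=[]
    for p,r in targets:
        q,e,a=ik(p,r,q); out.append((q,e,a))
    return out
PSI=np.radians(-7.1); YD=np.array([-np.sin(PSI),np.cos(PSI),0]); XD=np.array([np.cos(PSI),np.sin(PSI),0]); ZD=np.array([0,0,1.])
O=np.array([.5822,-.0533,0]); SOCK=O+.196*YD
def toolR(z,x): # tool z dir, jaw x
    z=z/np.linalg.norm(z); x=x/np.linalg.norm(x); return R.from_matrix(np.array([x,np.cross(z,x),z]).T)
def init_pose(al,d,h=0,back=0,flip=1,yaw=0):
    a=np.radians(al); sd=R.from_euler('z',yaw,degrees=True).apply(YD); jx=R.from_euler('z',yaw,degrees=True).apply(XD)
    z=np.cos(a)*-ZD+np.sin(a)*sd
    g=SOCK*[1,1,0]+ZD*(.185-d+h); return g-z*(.155+back), toolR(z,flip*jx)
def fin_pose(al,d,lev,h=0,back=0,flip=1):
    # lev: lever direction angle deg in fixture frame (0=+x,90=+y)
    a=np.radians(al); l=np.radians(lev); L=np.cos(l)*XD+np.sin(l)*YD
    # key: -zk = L, xk = -Z ; yk = zk x xk = (-L)x(-Z)= L x Z
    z=np.cos(a)*L+np.sin(a)*-ZD
    yk=np.cross(L,ZD)   # initial: zk=Z,xk=YD -> yk = Z x YD = -XD ; jaw=flip*XD=-flip*yk
    g=SOCK*[1,1,0]+ZD*(.101+h)+L*d; return g-z*.155-z*back, toolR(z,-flip*yk)
E
cat > feas.py <<'E'
from kin import *
rng=np.random.default_rng(0)
q0=env.sense()['qpos']
def best(p,r,n=8):
    b=None
    for i in range(n):
        s=q0 if i==0 else LO+(HI-LO)*rng.uniform(.15,.85,7)
        q,e,a=ik(p,r,s,marg=4)
        if e<.002 and a<.5: return q
    return None
d=.08
for al in [30,45,60]:
    for fl in [1,-1]:
        q=best(*init_pose(al,d,flip=fl)); print('init',al,fl,None if q is None else q.round(0))
        for lev in [30,-15,-30,-56,-90,-116,90,150,-176]:
            q=best(*fin_pose(al,d,lev,flip=fl)); print('   fin',al,fl,lev,None if q is None else q.round(0))
E
python3 feas.py
```

```text
init 30 1 [ 23.  39. -37. 104. -11.  36.  -4.]
   fin 30 1 30 [ 32.  64. -69. 130. 154.  57. -21.]
   fin 30 1 -15 [ -5.  49. -42. 124. 116.  79. -60.]
   fin 30 1 -30 [-15.  47. -32. 118.  99.  79. -65.]
   fin 30 1 -56 [-28.  48. -16. 104.  72.  79. -64.]
   fin 30 1 -90 [-32.  54.  -3.  86.  42.  91. -62.]
   fin 30 1 -116 [-28.  59.   1.  73.  25. 103. -68.]
   fin 30 1 90 [  15.   47.  -18.  108.  -72.   50. -124.]
   fin 30 1 150 [  -0.   58.   -8.   75.  -31.   95. -123.]
   fin 30 1 -176 [  -5.   63.  -16.   64.   -6.  111. -113.]
init 30 -1 [ 39.  54. -69. 103.  32.  42. 139.]
   fin 30 -1 30 [-19.  40.   5. 134. 190.  55.  85.]
   fin 30 -1 -15 [-79.  72.  72. 130. 200.  23.  -6.]
   fin 30 -1 -30 [-22.  45. -22. 118.  97.  71. 114.]
   fin 30 -1 -56 [ -8.  58. -48. 102.  85. 103. 114.]
   fin 30 -1 -90 [-17.  57. -29.  84.  55. 104. 108.]
   fin 30 -1 -116 [-17.  61. -22.  72.  37. 111. 101.]
   fin 30 -1 90 [ 40.  64. -61. 106. -20.  27.  15.]
   fin 30 -1 150 [ 18.  66. -46.  73.  -6.  89.  34.]
   fin 30 -1 -176 [ -4.  64. -18.  64.  -5. 111.  66.]
init 45 1 [ 37.  49. 
[... 1457 characters left out ...]
69. 101.  37.  40. 129.]
   fin 60 1 150 [ -10.   41.   -2.   91.  -22.   70. -127.]
   fin 60 1 -176 [ -13.   44.   -3.   86.   -7.   79. -106.]
init 60 -1 [  35.   52.  -38.  106.  -49.   43. -137.]
   fin 60 -1 30 [-27.  31.  14. 115. -67.  11. -20.]
   fin 60 -1 -15 [-58.  42.  51. 115. -42.  16. -95.]
   fin 60 -1 -30 [ -64.   48.   61.  112.  -40.   25. -113.]
   fin 60 -1 -56 [ -66.   56.   68.  107.  -33.   41. -143.]
   fin 60 -1 -90 [  0.  47. -42.  93.  50.  82. 113.]
   fin 60 -1 -116 [  2.  49. -43.  87.  40.  88.  95.]
   fin 60 -1 90 [ 14.  40. -35. 103. -12.  33. -10.]
   fin 60 -1 150 [ 14.  49. -43.  88.   6.  68.  28.]
   fin 60 -1 -176 [  9.  51. -44.  84.  17.  83.  51.]
```

```bash
cat >> kin.py <<'E'
def planR(p,r,n=None): plan(p,r.as_euler('xyz',degrees=True),n)
def sim(q,targets):
    for p,r in targets:
        q,e,a=ik(p,r,q,reg=1e-3); print(q.round(0),round(e*1000,2),round(a,2), 'marg',np.minimum(q-LO,HI-q).min().round(0))
    return q
E
python3 - <<'E'
from kin import *
st(); q=env.sense()['qpos']
T=[init_pose(55,.08,back=.1),init_pose(55,.08),init_pose(55,.08,h=.05),init_pose(55,.08,h=.1)]
# flip: interpolate
p0,r0=T[-1]; p1,r1=fin_pose(55,.08,-90,h=.05)
g0=p0+r0.apply([0,0,.155]); g1=p1+r1.apply([0,0,.155]); w=(r0.inv()*r1).as_rotvec(); print(np.degrees(w))
for t in np.linspace(0,1,7)[1:]:
    r=r0*R.from_rotvec(w*t); T.append((g0+(g1-g0)*t-r.apply([0,0,.155]),r))
T+= [fin_pose(55,.08,l) for l in (-90,-110,-130,-150,-180)]
sim(q,T)
planR(*T[0])
E
```

```text
t 2.08 pos [ 0.5264 -0.0567  0.3616] rpy [-160.73   -0.27   -5.75] F [ 1.1 -0.3 -0.5] M [-0.25  0.11 -0.01] w 1.001 q [ 33.6  23.6 -35.1 104.8  -7.3  53.8  -0.4]
[-9.00000000e+01 -1.76635402e-15 -3.97429654e-15]
[ 50.  51. -52. 102. -24.  47.  20.] 0.04 0.02 marg 20.0
[ 42.  56. -52. 105. -25.  35.  20.] 0.02 0.01 marg 20.0
[ 43.  51. -54. 104. -26.  39.  18.] 0.01 0.0 marg 19.0
[ 44.  47. -55. 103. -27.  43.  15.] 0.01 0.0 marg 18.0
[ 35.  37. -46. 102. -19.  44.   3.] 0.02 0.01 marg 27.0
[ 23.  32. -36. 100.  -8.  47. -10.] 0.03 0.01 marg 36.0
[ 10.  29. -28.  98.   5.  52. -24.] 0.03 0.01 marg 45.0
[ -2.  30. -21.  96.  17.  59. -37.] 0.03 0.01 marg 51.0
[-12.  33. -15.  94.  27.  68. -46.] 0.02 0.01 marg 47.0
[-20.  39. -11.  91.  35.  77. -53.] 0.02 0.01 marg 38.0
[-21.  42. -10.  93.  36.  73. -56.] 0.01 0.0 marg 42.0
[-20.  44.  -8.  88.  26.  80. -66.] 0.02 0.01 marg 35.0
[-19.  46.  -6.  84.  15.  84. -77.] 0.01 0.01 marg 30.0
[-17.  47.  -4.  82.   4.  86. -89.] 0.01 0.01 marg 28.0
[ -14.   46.   -1.   83.  -12.   84. -107.] 0.02 0.01 marg 31.0
n 4 min 3.8
[[[0.0136,0.0101,0.0258],[8.93,0.15,0.32]],[[0.0136,0.0139,0.024],[8.93,0.15,0.32]],[[0.0136,0.0173,0.0216],[8.93,0.15,0.32]],[[0.0137,0.0204,0.0186],[8.93,0.15,0.32]]]
```

Comfortable path. Moving to the pregrasp.

Call:
{"api": "step_arm", "payload": {"deltas": [[[0.0136, 0.01, 0.026], [8.9, 0.15, 0.3]], [[0.0136, 0.014, 0.024], [8.9, 0.15, 0.3]], [[0.0136, 0.017, 0.0216], [8.9, 0.15, 0.3]], [[0.0137, 0.02, 0.0186], [8.9, 0.15, 0.3]], [[0, 0, 0], [0, 0, 0]], [[0, 0, 0], [0, 0, 0]]]}}

```text
clock: 2.82
ee_pos: [0.5843, -0.0713, 0.2446]
orientation: [-124.0, 0.1, -7.7]
wrist_force: [-0.2, 0.4, 0.9]
gripper_width: 0.998
```

```bash
python3 - <<'E'
from kin import *
st(); m,im=snap('wrist','w2'); planR(*init_pose(55,.08,back=.1))
m,im=snap('side','s2');crop(im,290,100,390,210,5,'s2c')
E
```

```text
t 2.83 pos [ 0.5843 -0.0713  0.2446] rpy [-1.2399e+02  1.2000e-01 -7.7200e+00] F [-0.2  0.4  0.9] M [-0.88  0.04  0.03] w 0.998 q [ 48.4  50.2 -49.  101.7 -28.3  47.5  23.6]
n 1 min 0.2
[[[-0.0042,-0.0083,0.0003],[-0.93,-0.46,-0.45]]]
```

View pics/w2.png

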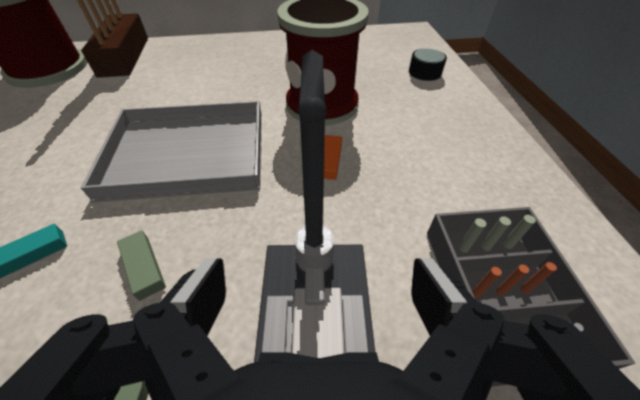

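View pics/s2c.png

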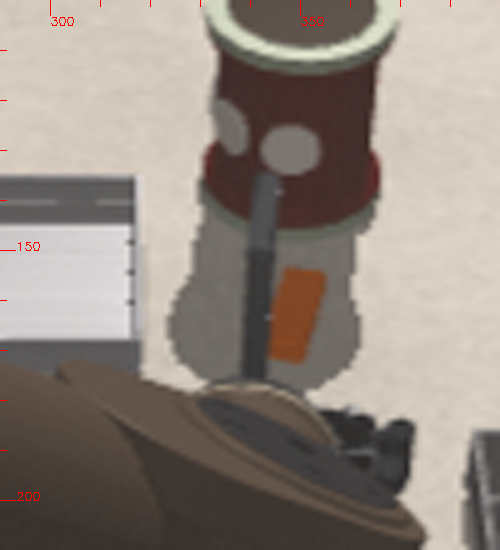

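```bash
python3 - <<'E'
from h import *
im=cv2.imread('pics/w2.png'); crop(im,265,40,365,270,3,'w2c')
c=cv2.imread('pics/w2.png'); c=np.clip(c.astype(float)*2,0,255).astype(np.uint8); crop(c,270,40,360,130,6,'w2d'); crop(c,270,180,360,270,6,'w2e')
E
```

```text
(no output)
```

View pics/w2d.png

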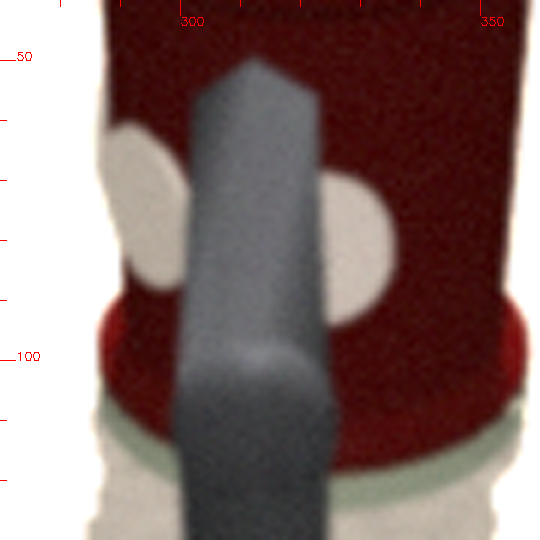

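View pics/w2e.png

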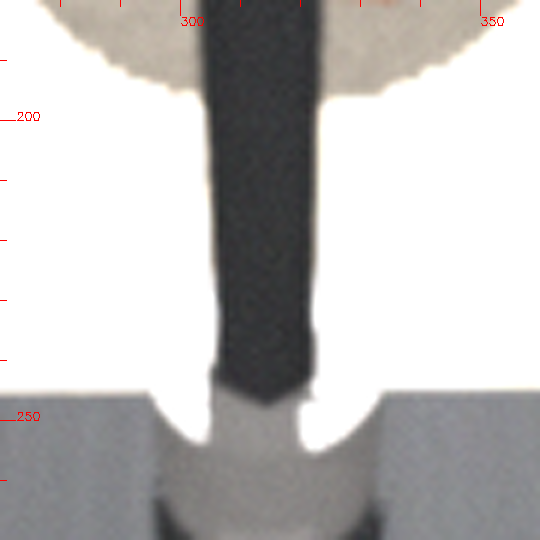

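```bash
python3 - <<'E'
from kin import *
m=np.load('pics/w2.npy',allow_pickle=True).item()
def show(n,p): print(n,w2p(m,np.array(p)).round(1))
S=SOCK.copy(); S[2]=0
show('mouth c',S+[0,0,.066]); show('key z.07',S+[0,0,.07]);show('key z.15',S+[0,0,.15]);show('bend',S+[0,0,.185]);show('tip',S+[0,0,.185]+.063*YD); show('tip top',S+[0,0,.193]+.063*YD)
for k in (-3,3): 
    d=R.from_euler('z',k,degrees=True).apply(YD); show(k,S+[0,0,.193]+.063*d)
show('mouth 1mm x',S+[0.001,0,.07])
print(m['position'])
E
```

```text
mouth c [311.6 236.7]
key z.07 [311.5 233.9]
key z.15 [309.2 161. ]
bend [307.6 112.8]
tip [308.7  58.9]
tip top [308.4  46.6]
-3 [313.4  46.7]
3 [303.3  46.7]
mouth 1mm x [312.7 233.8]
[ 0.59231938 -0.00806411  0.28441944]
```

```bash
sed -i 's/^SOCK=.*//; s/; SOCK=O+.196\*YD/; SOCK=O+.196*YD+np.array([.0018,0,0])/' kin.py; python3 - <<'E'
from kin import *
print(SOCK); planR(*init_pose(55,.08,yaw=.5),n=4)
E
```

```text
[0.60822589 0.14119706 0.        ]
n 4 min 1.8
[[[-0.0006,-0.0016,0.0252],[-0.22,-0.22,-0.17]],[[-0.0004,-0.0017,0.0252],[-0.22,-0.22,-0.17]],[[-0.0003,-0.0018,0.0252],[-0.22,-0.22,-0.17]],[[-0.0002,-0.0019,0.0252],[-0.22,-0.22,-0.17]]]
```

Call:
{"api": "step_arm", "payload": {"deltas": [[[-0.0006, -0.0016, 0.0252], [-0.2, -0.2, -0.2]], [[-0.0004, -0.0017, 0.0252], [-0.2, -0.2, -0.2]], [[-0.0003, -0.0018, 0.0252], [-0.2, -0.2, -0.2]], [[-0.0002, -0.0019, 0.0252], [-0.2, -0.2, -0.2]], [[0, 0, 0], [0, 0, 0]], [[0, 0, 0], [0, 0, 0]]]}}

```text
clock: 3.68
ee_pos: [0.5952, 0.0204, 0.2065]
orientation: [-126.1, -1.5, -6.1]
wrist_force: [0.5, -1.0, -0.4]
gripper_width: 0.998
```

```bash
python3 - <<'E'
from kin import *
st(); m,im=snap('wrist','w3'); planR(*init_pose(55,.08,yaw=.5))
E
```

```text
t 3.67 pos [0.5952 0.0204 0.2065] rpy [-126.11   -1.54   -6.1 ] F [ 0.5 -1.  -0.4] M [-0.89  0.13 -0.06] w 0.998 q [ 40.   52.7 -49.6 104.8 -29.   36.1  23.8]
n 1 min 0.3
[[[-0.0013,0.0135,0.003],[1.08,-0.48,1.55]]]
```

View pics/w3.png

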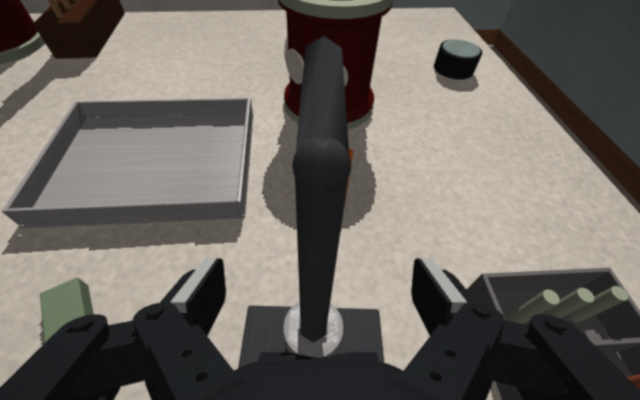

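Call:
{"api": "step_arm", "payload": {"deltas": [[[-0.0007, 0.007, 0.0015], [0.5, -0.25, 0.8]], [[-0.0007, 0.007, 0.0015], [0.5, -0.25, 0.8]], [[0, 0, 0], [0, 0, 0]], [[0, 0, 0], [0, 0, 0]]]}}

```text
clock: 4.22
ee_pos: [0.5937, 0.0119, 0.1929]
orientation: [-125.1, 0.1, -6.9]
wrist_force: [-0.4, -0.1, 0.1]
gripper_width: 0.998
```

```bash
python3 - <<'E'
from kin import *
st(); planR(*init_pose(55,.08,yaw=.5))
E
```

```text
t 4.22 pos [0.5937 0.0119 0.1929] rpy [-1.2512e+02  1.1000e-01 -6.8600e+00] F [-0.4 -0.1  0.1] M [-0.83  0.07  0.01] w 0.998 q [ 40.7  54.4 -49.2 104.7 -29.2  36.6  24. ]
n 1 min 0.1
[[[-0.0004,-0.0026,0.002],[0.12,-0.15,-0.24]]]
```

Call:
{"api": "step_arm", "payload": {"deltas": [[[-0.0004, -0.0026, 0.002], [0.1, -0.15, -0.2]], [[0, 0, 0], [0, 0, 0]], [[0, 0, 0], [0, 0, 0]]], "claw": 0.6, "grip_force": 20}}

```text
clock: 4.6
ee_pos: [0.5936, 0.0156, 0.1942]
orientation: [-125.0, 0.0, -6.6]
wrist_force: [-0.4, 0.3, 0.3]
gripper_width: 0.403
```

```bash
python3 - <<'E'
from kin import *
st(); planR(*init_pose(55,.08,yaw=.5)); m,im=snap('wrist','w4');c=np.clip(im.astype(float)*1.8,0,255).astype(np.uint8); crop(c,200,120,440,400,3,'w4c')
E
```

```text
t 4.6 pos [0.5936 0.0156 0.1942] rpy [-1.2498e+02  2.0000e-02 -6.5900e+00] F [-0.4  0.3  0.3] M [-0.85  0.08 -0.03] w 0.403 q [ 40.5  54.4 -49.4 104.7 -29.3  36.5  24. ]
n 1 min 0.0
[[[0.0001,0.0005,-0.0003],[-0.02,0.02,-0.01]]]
```

View pics/w4c.png

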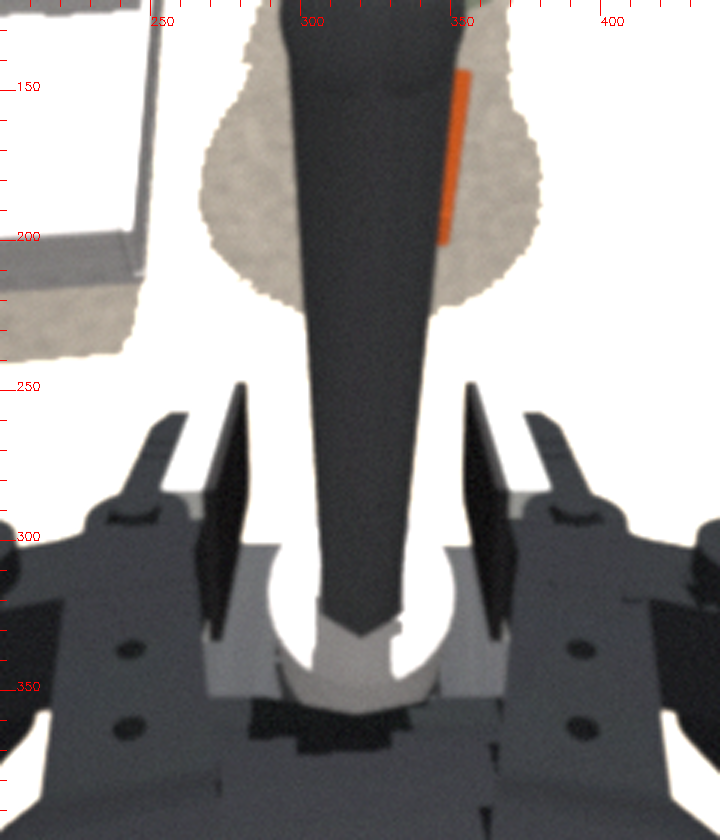

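Call:
{"api": "step_arm", "payload": {"deltas": [[[0.0013, 0.0005, 0], [0, 0, 0]], [[0, 0, 0], [0, 0, 0]], [[0, 0, 0], [0, 0, 0]], [[0, 0, 0], [0, 0, 0]], [[0, 0, 0], [0, 0, 0]]], "claw": 1.0, "grip_force": 20}}

```text
clock: 5.28
ee_pos: [0.5949, 0.0152, 0.1939]
orientation: [-125.0, 0.0, -6.6]
wrist_force: [-0.5, -0.0, 0.8]
gripper_width: 0.157
```

```bash
python3 - <<'E'
from kin import *
st()
E
```

```text
t 5.28 pos [0.5949 0.0152 0.1939] rpy [-1.2499e+02  2.0000e-02 -6.5700e+00] F [-0.5 -0.   0.8] M [-0.84  0.17  0.03] w 0.157 q [ 40.4  54.4 -49.3 104.5 -29.2  36.6  24. ]
```

Call:
{"api": "step_arm", "payload": {"deltas": [[[0, 0, 0], [0, 0, 0]], [[0, 0, 0], [0, 0, 0]], [[0, 0, 0], [0, 0, 0]]], "grip_force": 80}}

```text
clock: 5.65
ee_pos: [0.5949, 0.0151, 0.1939]
orientation: [-125.0, 0.0, -6.6]
wrist_force: [-0.4, -0.4, 1.9]
gripper_width: 0.149
```

```bash
python3 - <<'E'
from kin import *
st(); s=env.sense(); plan(np.array(s['ee_pos'])+[0,0,.07],s['orientation'],n=6)
E
```

```text
t 5.65 pos [0.5949 0.0151 0.1939] rpy [-1.2498e+02  2.0000e-02 -6.5800e+00] F [-0.4 -0.4  1.9] M [-0.79  0.15  0.11] w 0.149 q [ 40.5  54.4 -49.3 104.5 -29.2  36.6  24. ]
n 6 min 1.3
[[[-0.0,-0.0096,-0.0067],[0.0,0.0,0.0]],[[-0.0,-0.0096,-0.0067],[0.0,0.0,0.0]],[[-0.0,-0.0096,-0.0067],[0.0,0.0,0.0]],[[-0.0,-0.0096,-0.0067],[0.0,0.0,0.0]],[[-0.0,-0.0096,-0.0067],[0.0,0.0,0.0]],[[-0.0,-0.0096,-0.0067],[0.0,0.0,0.0]]]
```

Call:
{"api": "step_arm", "payload": {"deltas": [[[0, -0.005, -0.0035], [0, 0, 0]], [[0, -0.0096, -0.0067], [0, 0, 0]], [[0, -0.0096, -0.0067], [0, 0, 0]], [[0, -0.0096, -0.0067], [0, 0, 0]], [[0, -0.0096, -0.0067], [0, 0, 0]], [[0, -0.0096, -0.0067], [0, 0, 0]], [[0, -0.0096, -0.0067], [0, 0, 0]], [[0, 0, 0], [0, 0, 0]], [[0, 0, 0], [0, 0, 0]]]}}

```text
clock: 6.78
ee_pos: [0.5947, 0.0151, 0.2758]
orientation: [-125.1, -0.0, -6.6]
wrist_force: [-0.1, -0.5, -3.6]
gripper_width: 0.148
```

```bash
python3 - <<'E'
from kin import *
st(); m,im=snap('wrist','w5')
E
```

```text
t 6.78 pos [0.5947 0.0151 0.2758] rpy [-1.2511e+02 -4.0000e-02 -6.5700e+00] F [-0.1 -0.5 -3.6] M [-1.4   0.17 -0.01] w 0.148 q [ 41.5  46.8 -50.8 103.  -30.7  42.9  19. ]
```

View pics/w5.png

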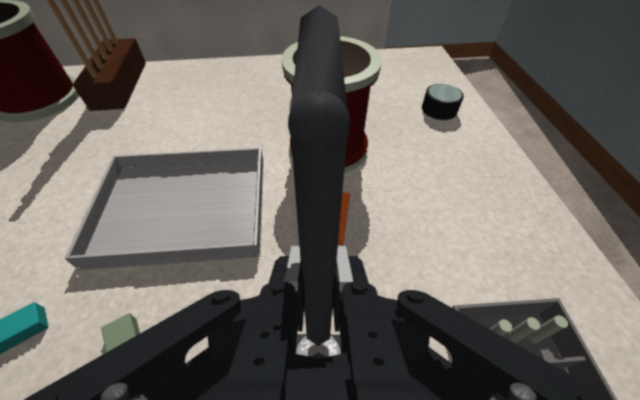

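```bash
cat >> kin.py <<'E'
SXY=np.array([.6094,.1413]); YAW0=-6.57
def keyT(lev,h,off=(0,0,0),lean=0):
    l=np.radians(lev+YAW0); L=np.array([np.cos(l),np.sin(l),0])
    xk=-ZD; zk=-L; return np.r_[SXY,.101+h]+np.array(off), R.from_matrix(np.array([xk,np.cross(zk,xk),zk]).T)
_yd=R.from_euler('z',YAW0,degrees=True).apply([0,1,0])
KI=(np.r_[SXY,.185],R.from_matrix(np.array([_yd,np.cross(ZD,_yd),ZD]).T))
TG=(np.array([.5949,.0151,.1939]),rot([-124.98,0.02,-6.58]))
KT=(TG[1].inv().apply(KI[0]-TG[0]),TG[1].inv()*KI[1])  # key in tool
def tool_for(kp,kr): r=kr*KT[1].inv(); return kp-r.apply(KT[0]),r
def key_now():
    s=env.sense(); r=rot(s['orientation']); return np.array(s['ee_pos'])+r.apply(KT[0]),r*KT[1]
def planG(p,r1,n=None,g=.155):
    s=env.sense(); p0=np.array(s['ee_pos']); r0=rot(s['orientation']); rec(s)
    w=(r0.inv()*r1).as_rotvec(); G=[0,0,g]; g0=p0+r0.apply(G); g1=np.array(p)+r1.apply(G)
    n=n or int(np.ceil(max(np.degrees(np.linalg.norm(w))/9.0,np.linalg.norm(g1-g0)/.04))) 
    f=lambda t:(g0+(g1-g0)*t-(r0*R.from_rotvec(w*t)).apply(G),r0*R.from_rotvec(w*t))
    rows=[]
    for i in range(n):
        a,b=f(i/n),f((i+1)/n); rows.append([b[1].inv().apply(0) if 0 else a[1].inv().apply(b[0]-a[0]).round(4).tolist(),np.degrees((a[1].inv()*b[1]).as_rotvec()).round(2).tolist()])
    print('n',n,'g0',g0.round(3),'g1',g1.round(3)); print(str(rows).replace(' ',''))
E
python3 - <<'E'
from kin import *
planG(*tool_for(*keyT(-90,.06)))
E
```

```text
n 10 g0 [0.609 0.141 0.187] g1 [0.6   0.062 0.161]
[[[0.0,-0.0175,-0.0032],[-8.99,-0.0,0.0]],[[0.0,-0.0168,-0.002],[-8.99,-0.0,0.0]],[[0.0,-0.0163,-0.0008],[-8.99,-0.0,0.0]],[[0.0,-0.016,0.0004],[-8.99,-0.0,0.0]],[[0.0,-0.0158,0.0017],[-8.99,-0.0,0.0]],[[0.0,-0.0159,0.0031],[-8.99,-0.0,0.0]],[[0.0,-0.0162,0.0043],[-8.99,-0.0,0.0]],[[0.0,-0.0167,0.0056],[-8.99,-0.0,0.0]],[[0.0,-0.0173,0.0067],[-8.99,-0.0,0.0]],[[0.0,-0.0182,0.0077],[-8.99,-0.0,0.0]]]
```

Call:
{"api": "step_arm", "payload": {"deltas": [[[0, -0.0175, -0.003], [-9, 0, 0]], [[0, -0.017, -0.002], [-9, 0, 0]], [[0, -0.0163, -0.001], [-9, 0, 0]], [[0, -0.016, 0], [-9, 0, 0]], [[0, -0.016, 0.001], [-9, 0, 0]]]}}

```text
clock: 7.45
ee_pos: [0.601, 0.0716, 0.3233]
orientation: [-171.2, 0.6, -7.1]
wrist_force: [-0.1, 0.4, -3.9]
gripper_width: 0.145
```

```bash
python3 - <<'E'
from kin import *
st();planG(*tool_for(*keyT(-90,.06)))
E
```

```text
t 7.45 pos [0.601  0.0716 0.3233] rpy [-171.22    0.56   -7.09] F [-0.1  0.4 -3.9] M [-0.28  0.12 -0.  ] w 0.145 q [  5.   28.9 -20.2  98.1   1.5  52.1 -20.7]
n 5 g0 [0.602 0.095 0.17 ] g1 [0.6   0.062 0.161]
[[[0.0,-0.0167,0.0026],[-8.75,0.14,-0.07]],[[0.0,-0.0169,0.0036],[-8.75,0.14,-0.07]],[[-0.0,-0.0173,0.0046],[-8.75,0.14,-0.07]],[[-0.0,-0.0178,0.0055],[-8.75,0.14,-0.07]],[[-0.0,-0.0184,0.0064],[-8.75,0.14,-0.07]]]
```

Call:
{"api": "step_arm", "payload": {"deltas": [[[0, -0.0165, 0.0], [-8.7, 0.1, 0]], [[0, -0.017, 0.002], [-8.7, 0.1, 0]], [[0, -0.017, 0.003], [-8.7, 0.1, 0]], [[0, -0.0178, 0.004], [-8.7, 0.1, 0]], [[0, -0.018, 0.005], [-8.7, 0.1, 0]], [[0, 0, 0], [0, 0, 0]], [[0, 0, 0], [0, 0, 0]], [[0, 0, 0], [0, 0, 0]]]}}

```text
clock: 8.45
ee_pos: [0.6085, 0.158, 0.2928]
orientation: [144.3, 0.3, -6.6]
wrist_force: [0.3, -0.3, -2.6]
gripper_width: 0.149
```

```bash
python3 - <<'E'
from kin import *
st();planG(*tool_for(*keyT(-90,.05)))
m,im=snap('wrist','w6'); m,im=snap('side','s6')
crop(im,280,110,400,260,5,'s6c')
E
```

```text
t 8.45 pos [0.6085 0.158  0.2928] rpy [144.26   0.33  -6.63] F [ 0.3 -0.3 -2.6] M [ 0.86 -0.09 -0.01] w 0.149 q [-25.4  37.7  -3.9  90.4  31.4  77.3 -49.6]
n 1 g0 [0.597 0.068 0.167] g1 [0.6   0.062 0.151]
[[[0.0029,-0.0025,0.0165],[0.76,0.31,0.16]]]
```

View pics/w6.png

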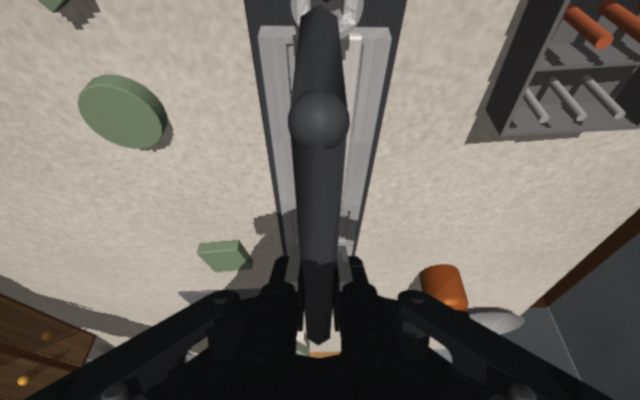

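View pics/s6c.png

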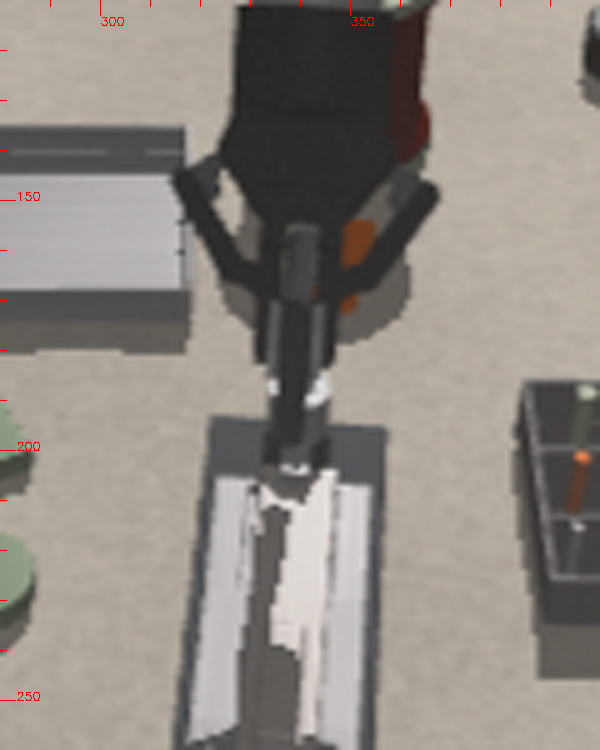

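```bash
python3 - <<'E'
from kin import *
planG(*tool_for(*keyT(-90,.036)),n=3)
E
```

```text
n 3 g0 [0.598 0.068 0.167] g1 [0.6   0.062 0.137]
[[[0.0009,-0.0037,0.0093],[0.27,0.1,0.03]],[[0.0009,-0.0037,0.0093],[0.27,0.1,0.03]],[[0.0009,-0.0036,0.0093],[0.27,0.1,0.03]]]
```

Call:
{"api": "step_arm", "payload": {"deltas": [[[0.0009, -0.0037, 0.0093], [0.27, 0.1, 0]], [[0.0009, -0.0037, 0.0093], [0.27, 0.1, 0]], [[0.0009, -0.0037, 0.0093], [0.27, 0.1, 0]], [[0, 0, 0], [0, 0, 0]], [[0, 0, 0], [0, 0, 0]]]}}

```text
clock: 9.18
ee_pos: [0.6109, 0.1475, 0.2624]
orientation: [145.1, -0.0, -6.7]
wrist_force: [-0.1, 1.0, -2.0]
gripper_width: 0.145
```

```bash
python3 - <<'E'
from kin import *
st();planG(*tool_for(*keyT(-90,.036)),n=1)
k=key_now(); print('tip',k[0]+k[1].apply([.063,0,0]))
m,im=snap('wrist','w7'); c=np.clip(im.astype(float)*1.8,0,255).astype(np.uint8);crop(c,260,0,380,150,5,'w7c'); m,im=snap('side','s7')
crop(im,300,150,370,220,8,'s7c')
E
```

```text
t 9.18 pos [0.6109 0.1475 0.2624] rpy [145.15  -0.    -6.67] F [-0.1  1.  -2. ] M [ 0.85 -0.07  0.01] w 0.145 q [-24.5  39.3  -3.8  92.2  32.   73.2 -50.8]
n 1 g0 [0.601 0.06  0.135] g1 [0.6   0.062 0.137]
[[[-0.0007,-0.0011,-0.0028],[-0.13,0.05,-0.06]]]
tip [0.60981822 0.13912649 0.07231871]
```

View pics/w7c.png

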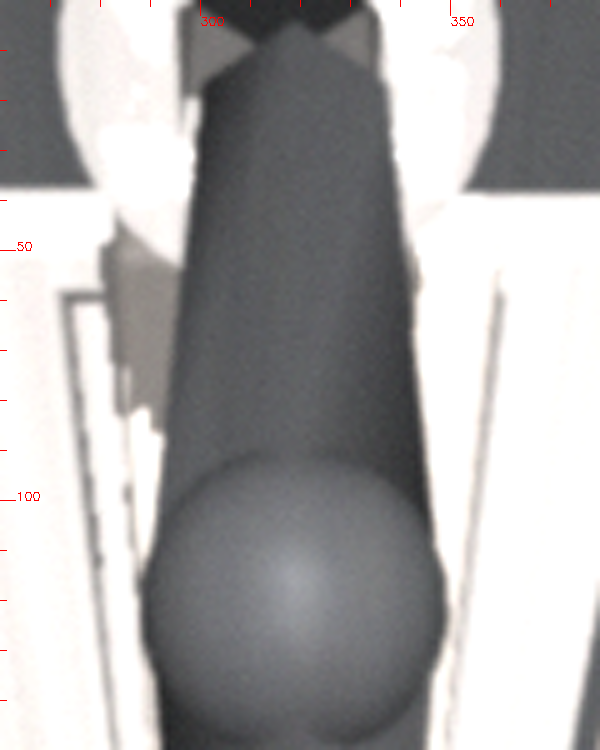

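View pics/s7c.png

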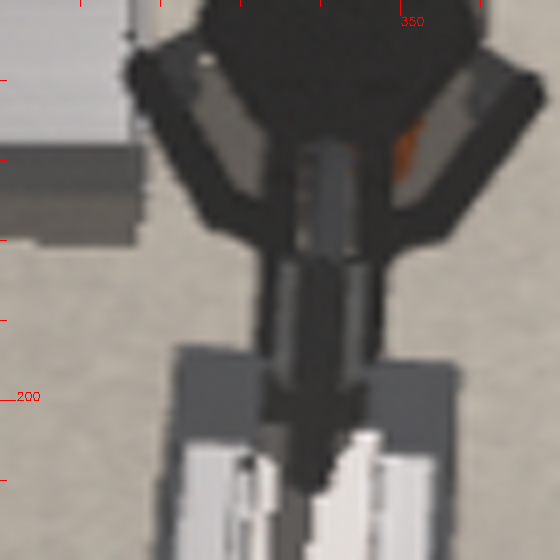

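```bash
cat > tip.py <<'E'
from kin import *
def fitcircle(m,px,rad=.0165,z=.066,x0=(.608,.141)):
    def f(c):
        r=[]
        for u,v in px:
            p=p2w(m,u,v,z); r.append(np.linalg.norm(p[:2]-c)-rad)
        return r
    s=least_squares(f,x0,loss='soft_l1',f_scale=.0005); return s.x,np.array(s.fun)
E
python3 - <<'E'
from tip import *
m=np.load('pics/w7.npy',allow_pickle=True).item()
px=[(260+a/5,b/5) for a,b in [(58,10),(60,60),(75,120),(105,190),(143,232),(180,263),(500,20),(497,80),(488,120),(463,190)]]
c,r=fitcircle(m,px); print(c,(r*1000).round(2))
c,r=fitcircle(m,px[:5]+px[6:]); print(c,(r*1000).round(2))
k=key_now()
for n,o in [('far',[.063,0,.00808]),('L',[.063,.007,.004]),('R',[.063,-.007,.004]),('bend',[0,0,0]),('topL',[.0,.007,.004])]:
    print(n,((w2p(m,k[0]+k[1].apply(o))-[260,0])*5).round(0))
print('obs far (295,22) L (205,85) R(385,70)'); print(k[0]+k[1].apply([.063,0,0]))
E
```

```text
[0.60871581 0.14106547] [-0.02 -0.2  -0.43 -0.11 -0.15  0.18 -0.29 -0.36 -0.35  0.25]
[0.60873536 0.1412039 ] [-0.05 -0.2  -0.4  -0.03 -0.04 -0.32 -0.35 -0.32  0.33]
far [300.   1.]
L [200.  67.]
R [399.  67.]
bend [303. 685.]
topL [149. 614.]
obs far (295,22) L (205,85) R(385,70)
[0.60985168 0.13914851 0.07246957]
```

```bash
python3 - <<'E'
from tip import *
m=np.load('pics/w7.npy',allow_pickle=True).item()
k=key_now(); s=env.sense()
print('cam in tool',rot(s['orientation']).inv().apply(m['position']-s['ee_pos']), 'bend in tool',KT[0], 'xk in tool',KT[1].apply([1,0,0]),'zk',KT[1].apply([0,0,1]))
rc=rot(m['orientation']).inv()
print('bend cam',rc.apply(k[0]-m['position']),'tip cam',rc.apply(k[0]+k[1].apply([.063,0,0])-m['position']))
print('tool z in cam',rc.apply(rot(s['orientation']).apply([0,0,1])))
im=cv2.imread('pics/w7.png'); c=np.clip(im.astype(float)*2.2,0,255).astype(np.uint8); crop(c,260,90,380,240,5,'w7d');crop(c,220,230,420,400,4,'w7e')
E
```

```text
cam in tool [-0.00062358 -0.07046069  0.0329169 ] bend in tool [-5.37146804e-05 -6.55329857e-02  1.09184820e-01] xk in tool [-1.74532914e-04 -5.73290405e-01  8.19352233e-01] zk [-3.49065843e-04 -8.19352160e-01 -5.73290428e-01]
bend cam [ 0.00057645 -0.01636735  0.07465373] tip cam [ 0.00059434 -0.06535736  0.11426407]
tool z in cam [ 1.26241384e-04 -2.76695945e-01  9.60957511e-01]
```

View pics/w7d.png

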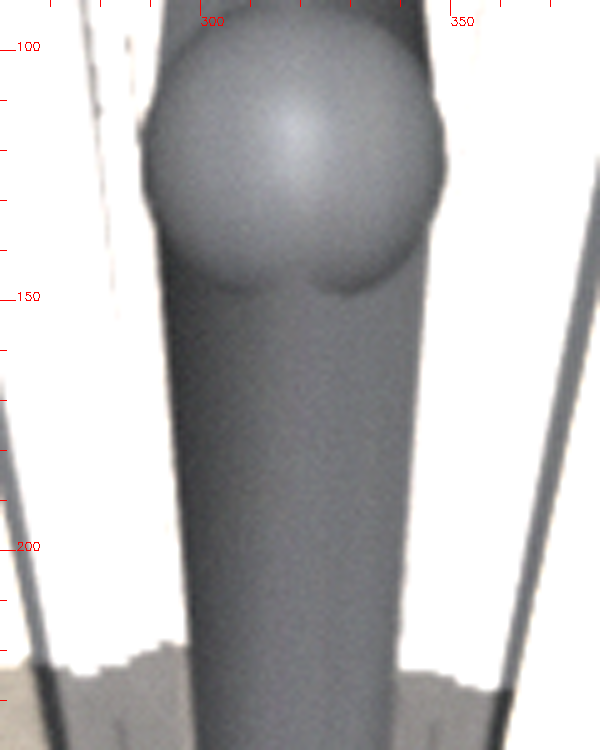

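View pics/w7e.png

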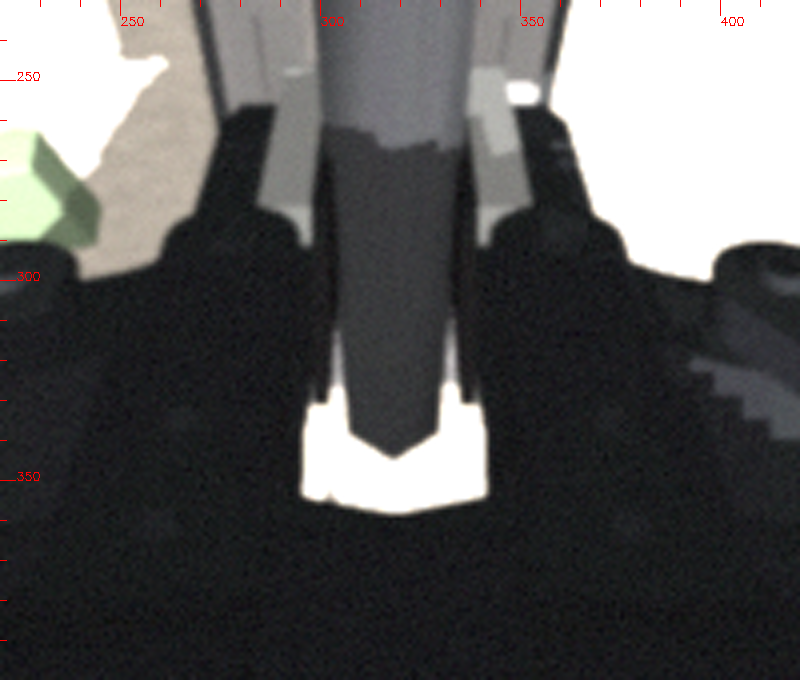

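```bash
cat > kfit.py <<'E'
from tip import *
m=np.load('pics/w7.npy',allow_pickle=True).item()
# tool pose at w7: from camera pose and constant cam-in-tool? use logged state 
S=eval(open('log.txt').read().replace('np.float64','').splitlines()[-2],{'float64':float})
import sys
tp=np.array([0.6109,0.1475,0.2624]); tr=rot([145.15,0,-6.67])
def key_from(x):
    th,ey,ez,ex=x
    ax=R.from_euler('z',YAW0,degrees=True).apply([1,0,0])
    rl=R.from_rotvec(-th*ax)
    rr=rl*KI[1]; tipw=np.r_[SXY,.038]+ey*_yd+ez*ZD+ex*ax
    return tipw+rr.apply([0,0,.147]),rr
from kin import _yd
def KTof(x):
    k=key_from(x); return TG[1].inv().apply(k[0]-TG[0]),TG[1].inv()*k[1]
obs={'s':(319,120),'L':(301,17),'R':(337,15),'far':(319,4.4),'apex':(318.3,344.5),'wid150':52/2}
def pred(x):
    K=KTof(x); kp=tp+tr.apply(K[0]); kr=tr*K[1]
    P=lambda o:w2p(m,kp+kr.apply(o))
    s=P([0,0,0]); L=P([.063,.007,.004]);Rr=P([.063,-.007,.004]);F=P([.063,0,.00808]); a1=P([-.00808,0,-.147]);a2=P([.00808,0,-.147])
    a=a1 if a1[1]>a2[1] else a2
    return np.array([s,L,Rr,F,a])
def f(x):
    p=pred(x); o=np.array([obs[k] for k in ('s','L','R','far','apex')]); return np.r_[(p-o).ravel()/np.repeat([1,1.5,1.5,1,1],2), x[2]*1000/1.0, x[1]*1000/1.]
s=least_squares(f,[.05,0,0,0]); print('lean',np.degrees(s.x[0]),'ey,ez,ex mm',s.x[1:]*1000,s.fun.round(1)); print(pred(s.x).round(1))
np.save('kfit.npy',s.x)
E
python3 kfit.py
```

```text
lean 2.6252803425971982 ey,ez,ex mm [ 1.24924972 -0.83052749 -0.35582782] [ 0.1 -0.1 -0.5 -0.5  0.2  0.8 -0.2 -0.5  0.2  1.  -0.8  1.2]
[[319.1 119.9]
 [300.3  16.2]
 [337.3  16.2]
 [318.8   3.9]
 [318.5 345.5]]
```

```bash
cat >> kin.py <<'E'
try:
    _x=np.load('kfit.npy'); _ax=R.from_euler('z',YAW0,degrees=True).apply([1,0,0]); _rr=R.from_rotvec(-_x[0]*_ax)*KI[1]
    _tp=np.r_[SXY,.038]+_x[1]*_yd+_x[2]*ZD+_x[3]*_ax
    KT=(TG[1].inv().apply(_tp+_rr.apply([0,0,.147])-TG[0]),TG[1].inv()*_rr)
    SXY=np.array([.6087,.1412])
except FileNotFoundError: pass
def tipinfo():
    k=key_now(); print('tip',(k[0]+k[1].apply([.063,0,0])).round(4),'xk',k[1].apply([1,0,0]).round(3),'lev dir',(k[1].apply([0,0,-1])).round(3),'target',SXY)
E
python3 - <<'E'
from kin import *
st();tipinfo();planG(*tool_for(*keyT(-90,.034)),n=2)
E
```

```text
t 9.28 pos [0.6109 0.1476 0.2625] rpy [ 1.4515e+02 -1.0000e-02 -6.6600e+00] F [ 0.6  0.5 -3.2] M [ 0.85 -0.09  0.01] w 0.149 q [-24.5  39.3  -3.8  92.2  32.   73.2 -50.8]
tip [0.6091 0.1354 0.0645] xk [-0.005 -0.043 -0.999] lev dir [-0.116 -0.992  0.044] target [0.6087 0.1412]
n 2 g0 [0.601 0.06  0.135] g1 [0.6   0.062 0.139]
[[[-0.0005,0.0034,-0.0024],[1.25,0.02,-0.03]],[[-0.0005,0.0034,-0.0024],[1.25,0.02,-0.03]]]
```

```bash
python3 - <<'E'
from kin import *
planG(*tool_for(*keyT(-90,.040)),n=3)
E
```

```text
n 3 g0 [0.601 0.06  0.135] g1 [0.6   0.062 0.145]
[[[-0.0003,0.0034,-0.0033],[0.83,0.01,-0.02]],[[-0.0003,0.0034,-0.0033],[0.83,0.01,-0.02]],[[-0.0003,0.0033,-0.0033],[0.83,0.01,-0.02]]]
```

Call:
{"api": "step_arm", "payload": {"deltas": [[[-0.0003, 0.0034, -0.0035], [0.83, 0, 0]], [[-0.0003, 0.0034, -0.0033], [0.83, 0, 0]], [[-0.0003, 0.0033, -0.0033], [0.83, 0, 0]], [[0, 0, 0], [0, 0, 0]], [[0, 0, 0], [0, 0, 0]]]}}

```text
clock: 9.9
ee_pos: [0.6097, 0.145, 0.2788]
orientation: [147.9, -0.1, -6.7]
wrist_force: [-0.1, -0.4, -3.0]
gripper_width: 0.147
```

```bash
python3 - <<'E'
from kin import *
st();tipinfo();planG(*tool_for(*keyT(-90,.032)),n=2)
m,im=snap('wrist','w8'); c=np.clip(im.astype(float)*1.8,0,255).astype(np.uint8);crop(c,260,0,380,60,6,'w8c')
E
```

```text
t 9.9 pos [0.6097 0.145  0.2788] rpy [ 1.4788e+02 -1.2000e-01 -6.6500e+00] F [-0.1 -0.4 -3. ] M [ 0.81 -0.1   0.01] w 0.147 q [-23.2  37.4  -4.7  92.2  30.6  72.6 -49.2]
tip [0.6094 0.1422 0.0805] xk [ 0.002  0.004 -1.   ] lev dir [-0.116 -0.993 -0.004] target [0.6087 0.1412]
n 2 g0 [0.6   0.063 0.148] g1 [0.6   0.062 0.137]
[[[-0.0001,-0.0027,0.0045],[-0.12,-0.03,-0.06]],[[-0.0001,-0.0027,0.0045],[-0.12,-0.03,-0.06]]]
```

View pics/w8c.png

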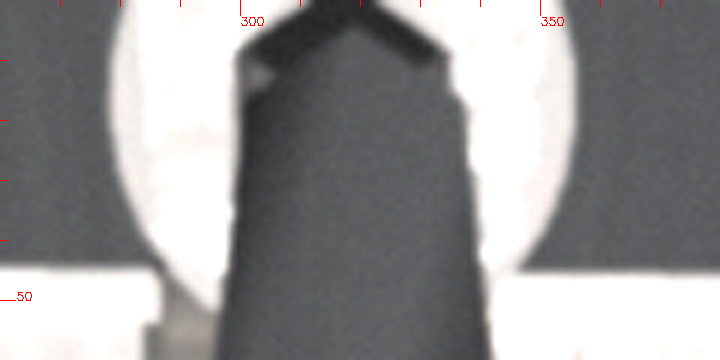

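```bash
python3 - <<'E'
from tip import *
m=np.load('pics/w8.npy',allow_pickle=True).item()
px=[(260+a/6,b/6) for a,b in [(122,10),(110,60),(108,110),(118,180),(140,235),(160,265),(190,295),(215,311),(565,10),(574,60),(575,110),(567,170),(545,230),(520,268)]]
c,r=fitcircle(m,px); print(c,(r*1000).round(2))
k=key_now(); print(((w2p(m,np.array([k[0]+k[1].apply(o) for o in ([.063,0,.00808],[.063,.007,.004],[.063,-.007,.004])]))-[260,0])*6).round(0))
E
```

```text
[0.60846263 0.14024421] [-0.13 -0.07 -0.07  0.08  0.18  0.15 -0.04 -0.32  0.09 -0.05 -0.13 -0.06
  0.04  0.01]
[[354.  22.]
 [242.  96.]
 [465.  96.]]
```

```bash
sed -i 's/    SXY=np.array(\[.6087,.1412\])/    SXY=np.array([.6085,.1404])/' kin.py; python3 - <<'E'
from kin import *
planG(*tool_for(*keyT(-90,.032)),n=3)
E
```

```text
n 3 g0 [0.601 0.063 0.148] g1 [0.6   0.062 0.137]
[[[-0.0001,-0.0016,0.0032],[-0.08,-0.02,-0.04]],[[-0.0001,-0.0016,0.0031],[-0.08,-0.02,-0.04]],[[-0.0001,-0.0016,0.0031],[-0.08,-0.02,-0.04]]]
```

Call:
{"api": "step_arm", "payload": {"deltas": [[[-0.0001, -0.0016, 0.0032], [-0.1, 0, 0]], [[-0.0001, -0.0016, 0.0032], [-0.1, 0, 0]], [[-0.0001, -0.0016, 0.0031], [-0.1, 0, -0.1]], [[0, 0, 0], [0, 0, 0]]]}}

```text
clock: 10.45
ee_pos: [0.6091, 0.1441, 0.2666]
orientation: [147.5, 0.0, -6.5]
wrist_force: [0.4, -0.8, -2.4]
gripper_width: 0.146
```

```bash
python3 - <<'E'
from kin import *
st();tipinfo();planG(*tool_for(*keyT(-90,.024)),n=2)
E
```

```text
t 10.45 pos [0.6091 0.1441 0.2666] rpy [ 1.4751e+02  1.0000e-02 -6.5400e+00] F [ 0.4 -0.8 -2.4] M [ 0.75 -0.1   0.01] w 0.146 q [-23.3  38.3  -4.6  92.8  31.   71.7 -49.9]
tip [0.6082 0.14   0.0683] xk [-0.001 -0.002 -1.   ] lev dir [-0.114 -0.994  0.002] target [0.6085 0.1404]
n 2 g0 [0.6   0.061 0.136] g1 [0.6   0.062 0.129]
[[[0.0001,-0.0016,0.0027],[0.07,-0.0,0.03]],[[0.0001,-0.0016,0.0027],[0.07,-0.0,0.03]]]
```

Call:
{"api": "step_arm", "payload": {"deltas": [[[0.0002, -0.0018, 0.0023], [0, 0, 0]], [[0, -0.0016, 0.0025], [0, 0, 0]], [[0, -0.0016, 0.0025], [0, 0, 0]]]}}

```text
clock: 10.82
ee_pos: [0.6095, 0.1445, 0.2574]
orientation: [147.5, -0.0, -6.5]
wrist_force: [0.1, -0.3, -3.2]
gripper_width: 0.144
```

```bash
python3 - <<'E'
from kin import *
st();tipinfo();planG(*tool_for(*keyT(-90,.018)),n=2)
E
```

```text
t 10.82 pos [0.6095 0.1445 0.2574] rpy [ 1.4752e+02 -1.0000e-02 -6.5400e+00] F [ 0.1 -0.3 -3.2] M [ 0.76 -0.1   0.01] w 0.144 q [-23.4  38.9  -4.5  93.1  31.2  70.8 -50.4]
tip [0.6086 0.1404 0.059 ] xk [-0.    -0.002 -1.   ] lev dir [-0.114 -0.994  0.002] target [0.6085 0.1404]
n 2 g0 [0.6   0.062 0.127] g1 [0.6   0.062 0.123]
[[[-0.0001,-0.0006,0.0014],[0.06,-0.01,0.02]],[[-0.0001,-0.0006,0.0014],[0.06,-0.01,0.02]]]
```

Call:
{"api": "step_arm", "payload": {"deltas": [[[0, -0.0016, 0.0025], [0.05, 0, 0]], [[0, -0.0016, 0.0025], [0.05, 0, 0]], [[0, -0.0016, 0.0025], [0, 0, 0]], [[0, -0.0016, 0.0025], [0, 0, 0]]]}}

```text
clock: 11.32
ee_pos: [0.6094, 0.1443, 0.2446]
orientation: [147.6, 0.0, -6.6]
wrist_force: [-0.3, -0.9, -2.8]
gripper_width: 0.147
```

```bash
python3 - <<'E'
from kin import *
st();tipinfo()
E
```

```text
t 11.32 pos [0.6094 0.1443 0.2446] rpy [147.6    0.    -6.56] F [-0.3 -0.9 -2.8] M [ 0.7  -0.03  0.02] w 0.147 q [-23.4  39.8  -4.5  93.5  31.4  69.6 -51. ]
tip [0.6086 0.1405 0.0463] xk [-0.    -0.001 -1.   ] lev dir [-0.114 -0.994  0.001] target [0.6085 0.1404]
```

Call:
{"api": "step_arm", "payload": {"deltas": [[[0, -0.0016, 0.0025], [0, 0, 0]], [[0, -0.0011, 0.0017], [0, 0, 0]], [[0, -0.0005, 0.0008], [0, 0, 0]], [[0, -0.0005, 0.0008], [0, 0, 0]]]}}

```text
clock: 11.82
ee_pos: [0.6094, 0.1443, 0.2371]
orientation: [147.6, 0.0, -6.6]
wrist_force: [0.6, -0.5, -1.7]
gripper_width: 0.145
```

```bash
python3 - <<'E'
from kin import *
st();tipinfo()
E
```

```text
t 11.82 pos [0.6094 0.1443 0.2371] rpy [ 1.4759e+02  1.0000e-02 -6.5500e+00] F [ 0.6 -0.5 -1.7] M [ 0.68 -0.01 -0.03] w 0.145 q [-23.4  40.3  -4.4  93.8  31.6  69.  -51.4]
tip [0.6085 0.1405 0.0388] xk [-0.    -0.001 -1.   ] lev dir [-0.114 -0.994  0.001] target [0.6085 0.1404]
```

Call:
{"api": "step_arm", "payload": {"deltas": [[[0, -0.0005, 0.0008], [0, 0, 0]], [[0, -0.0005, 0.0008], [0, 0, 0]], [[0, 0, 0], [0, 0, 0]]]}}

```text
clock: 12.2
ee_pos: [0.6094, 0.1443, 0.2352]
orientation: [147.6, 0.0, -6.6]
wrist_force: [-0.4, 0.1, -3.2]
gripper_width: 0.144
```

```bash
python3 - <<'E'
from kin import *
st();tipinfo(); m,im=snap('wrist','w9'); c=np.clip(im.astype(float)*1.8,0,255).astype(np.uint8);crop(c,260,0,380,150,5,'w9c')
E
```

```text
t 12.2 pos [0.6094 0.1443 0.2352] rpy [ 1.476e+02  1.000e-02 -6.550e+00] F [-0.4  0.1 -3.2] M [ 0.74 -0.02  0.01] w 0.144 q [-23.4  40.5  -4.4  93.8  31.6  68.8 -51.5]
tip [0.6085 0.1405 0.0368] xk [-0.    -0.001 -1.   ] lev dir [-0.114 -0.994  0.001] target [0.6085 0.1404]
```

View pics/w9c.png

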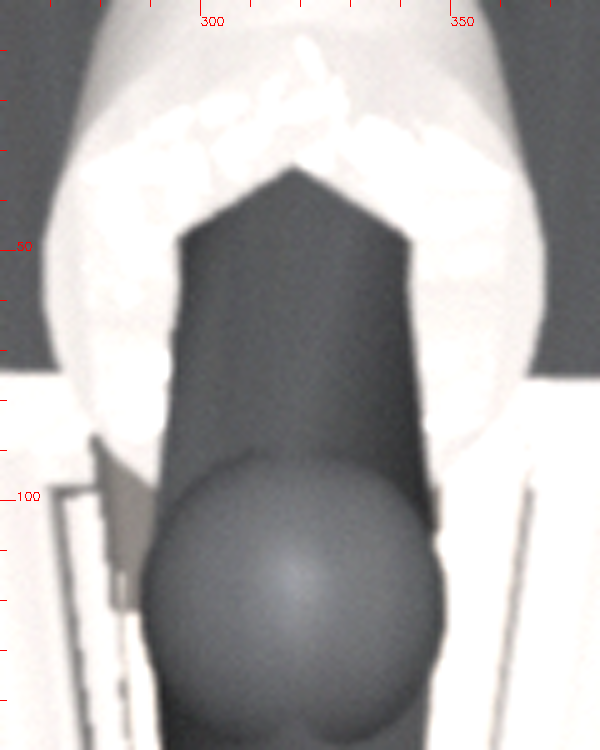

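Call:
{"api": "step_arm", "payload": {"deltas": [[[0, -0.0005, 0.0008], [0, 0, 0]], [[0, -0.0005, 0.0008], [0, 0, 0]], [[0, 0, 0], [0, 0, 0]]]}}

```text
clock: 12.62
ee_pos: [0.6095, 0.1441, 0.2337]
orientation: [147.6, -0.0, -6.6]
wrist_force: [-0.2, 0.6, -0.6]
gripper_width: 0.149
```

```bash
python3 - <<'E'
from kin import *
st();tipinfo()
E
```

```text
t 12.62 pos [0.6095 0.1441 0.2337] rpy [ 1.4757e+02 -1.0000e-02 -6.5700e+00] F [-0.2  0.6 -0.6] M [ 0.72  0.08 -0.07] w 0.149 q [-23.4  40.6  -4.4  93.9  31.7  68.7 -51.6]
tip [0.6087 0.1402 0.0353] xk [-0.    -0.001 -1.   ] lev dir [-0.114 -0.993  0.001] target [0.6085 0.1404]
```

Call:
{"api": "step_arm", "payload": {"deltas": [[[0, -0.0005, 0.0008], [0, 0, 0]], [[0, -0.0005, 0.0008], [0, 0, 0]], [[0, 0, 0], [0, 0, 0]]]}}

```text
clock: 13.0
ee_pos: [0.6097, 0.1438, 0.2331]
orientation: [147.5, -0.1, -6.6]
wrist_force: [-1.9, 0.3, 2.7]
gripper_width: 0.143
```

```bash
python3 - <<'E'
from kin import *
st();tipinfo()
E
```

```text
t 13.0 pos [0.6097 0.1438 0.2331] rpy [ 1.4753e+02 -8.0000e-02 -6.6000e+00] F [-1.9  0.3  2.7] M [ 0.62  0.53 -0.09] w 0.143 q [-23.4  40.6  -4.3  93.9  31.8  68.6 -51.7]
tip [0.609  0.1398 0.0348] xk [ 0.001 -0.002 -1.   ] lev dir [-0.115 -0.993  0.002] target [0.6085 0.1404]
```

```bash
cat >> kin.py <<'E'
def turn(lev,n,h=0.0,c=(.6086,.1404)):
    # rows that rotate tool about vertical axis through c so lever dir (world deg) goes to lev
    s=env.sense(); rec(s); k=key_now(); L=k[1].apply([0,0,-1]); cur=np.degrees(np.arctan2(L[1],L[0])); 
    tip=k[0]+k[1].apply([.063,0,0]); d=(lev-cur+180)%360-180
    print('lever now',round(cur,2),'tip',tip.round(4),'d',round(d,2))
    p=np.array(s['ee_pos']); r=rot(s['orientation']); err=np.r_[np.array(c)-tip[:2],h]
    rows=[]
    for i in range(n):
        rz=R.from_euler('z',d/n,degrees=True); q=rz.apply(p-np.r_[tip[:2],0])+np.r_[tip[:2],0]+err/n
        rows.append([r.inv().apply(q-p).round(4).tolist(),np.degrees((r.inv()*(rz*r)).as_rotvec()).round(2).tolist()]); p=q; r=rz*r; tip=tip+err/n
    print(str(rows).replace(' ',''))
E
python3 - <<'E'
from kin import *
turn(-96.6-20,4)
E
```

```text
lever now -96.58 tip [0.609  0.1398 0.0348] d -20.02
[[[0.0002,-0.0001,-0.0001],[-0.01,-2.69,4.22]],[[0.0002,-0.0001,-0.0001],[-0.01,-2.69,4.22]],[[0.0002,-0.0001,-0.0],[-0.01,-2.69,4.22]],[[0.0002,-0.0001,-0.0],[-0.01,-2.69,4.22]]]
```

Call:
{"api": "step_arm", "payload": {"deltas": [[[0.0002, -0.0001, 0], [0, -2.7, 4.2]], [[0.0002, -0.0001, 0], [0, -2.7, 4.2]], [[0.0002, -0.0001, 0], [0, -2.7, 4.2]]], "grip_force": 120}}

```text
clock: 13.38
ee_pos: [0.6112, 0.1433, 0.2339]
orientation: [147.5, -0.2, -21.8]
wrist_force: [0.4, -2.0, -1.4]
gripper_width: 0.14
```

```bash
python3 - <<'E'
from kin import *
st();turn(-96.6-30,4)
E
```

```text
t 13.38 pos [0.6112 0.1433 0.2339] rpy [147.52  -0.19 -21.79] F [ 0.4 -2.  -1.4] M [ 0.12 -0.26  1.41] w 0.14 q [-23.1  42.3  -2.6  90.2  24.2  74.1 -59.5]
lever now -111.77 tip [0.6099 0.1394 0.0356] d -14.83
[[[-0.0001,-0.0001,-0.0001],[-0.01,-1.99,3.13]],[[-0.0001,-0.0001,-0.0001],[-0.01,-1.99,3.13]],[[-0.0001,-0.0001,-0.0],[-0.01,-1.99,3.13]],[[-0.0001,-0.0,-0.0],[-0.01,-1.99,3.13]]]
```

Call:
{"api": "step_arm", "payload": {"deltas": [[[-0.0001, -0.0002, 0.0002], [0, -2.7, 4.2]], [[-0.0001, -0.0002, 0.0002], [0, -2.7, 4.2]], [[-0.0001, -0.0002, 0.0002], [0, -2.7, 4.2]], [[-0.0001, -0.0002, 0.0002], [0, -2.7, 4.2]], [[-0.0001, -0.0001, 0], [0, -2.7, 4.2]]]}}

```text
clock: 14.0
ee_pos: [0.612, 0.1425, 0.2337]
orientation: [147.4, -0.3, -47.0]
wrist_force: [-0.9, -3.2, 0.8]
gripper_width: 0.14
```

```bash
python3 - <<'E'
from kin import *
st();turn(-96.6-60,5)
E
```

```text
t 14.0 pos [0.612  0.1425 0.2337] rpy [147.41  -0.31 -47.02] F [-0.9 -3.2  0.8] M [-0.07 -0.23  1.4 ] w 0.14 q [-21.7  44.4   0.4  85.6  11.6  80.8 -73.5]
lever now -137.01 tip [0.6091 0.1389 0.0354] d -19.59
[[[0.0,-0.0001,-0.0001],[-0.02,-2.11,3.3]],[[0.0,-0.0001,-0.0001],[-0.02,-2.11,3.3]],[[0.0,-0.0001,-0.0001],[-0.02,-2.11,3.3]],[[0.0,-0.0001,-0.0],[-0.02,-2.11,3.3]],[[0.0,-0.0001,-0.0],[-0.02,-2.11,3.3]]]
```

Call:
{"api": "step_arm", "payload": {"deltas": [[[0, -0.0003, -0.0001], [0, -2.7, 4.2]], [[0, -0.0003, -0.0001], [0, -2.7, 4.2]], [[0, -0.0002, 0], [0, -2.7, 4.2]], [[0, -0.0001, 0], [0, -2.7, 4.2]], [[0, -0.0001, 0], [0, -2.7, 4.2]]]}}

```text
clock: 14.62
ee_pos: [0.6125, 0.1416, 0.2335]
orientation: [147.3, -0.4, -72.3]
wrist_force: [-2.5, -3.5, 2.8]
gripper_width: 0.135
```

```bash
python3 - <<'E'
from kin import *
st();turn(-96.6-86,5)
E
```

```text
t 14.62 pos [0.6125 0.1416 0.2335] rpy [147.29  -0.44 -72.26] F [-2.5 -3.5  2.8] M [-0.22 -0.14  1.41] w 0.135 q [-19.8  45.4   3.1  83.6  -1.4  83.7 -88.7]
lever now -162.25 tip [0.6081 0.139  0.0352] d -20.35
[[[0.0001,-0.0002,-0.0001],[-0.03,-2.2,3.43]],[[0.0001,-0.0002,-0.0001],[-0.03,-2.2,3.43]],[[0.0001,-0.0002,-0.0001],[-0.03,-2.2,3.43]],[[0.0001,-0.0002,-0.0001],[-0.03,-2.2,3.43]],[[0.0001,-0.0001,-0.0001],[-0.03,-2.2,3.43]]]
```

Call:
{"api": "step_arm", "payload": {"deltas": [[[0.0001, -0.0003, -0.0002], [0, -2.7, 4.2]], [[0.0001, -0.0003, -0.0002], [0, -2.7, 4.2]], [[0.0001, -0.0002, -0.0001], [0, -2.7, 4.2]]]}}

```text
clock: 15.0
ee_pos: [0.6127, 0.141, 0.2334]
orientation: [147.2, -0.5, -87.4]
wrist_force: [-2.3, -2.4, 2.4]
gripper_width: 0.138
```

```bash
python3 - <<'E'
from kin import *
st();turn(-96.6-86,2)
E
```

```text
t 15.0 pos [0.6127 0.141  0.2334] rpy [147.24  -0.54 -87.38] F [-2.3 -2.4  2.4] M [-0.2  -0.24  1.39] w 0.138 q [-18.6  45.4   4.8  83.8  -9.3  83.4 -98. ]
lever now -177.36 tip [0.6077 0.1393 0.0351] d -5.24
[[[-0.0003,-0.0005,-0.0003],[-0.02,-1.42,2.2]],[[-0.0003,-0.0004,-0.0003],[-0.02,-1.42,2.2]]]
```

Call:
{"api": "step_arm", "payload": {"deltas": [[[-0.0002, -0.0003, -0.0002], [0, -1.6, 2.5]], [[-0.0002, -0.0003, -0.0002], [0, -1.6, 2.5]]]}}

```text
clock: 15.25
ee_pos: [0.6129, 0.1411, 0.2334]
orientation: [147.2, -0.6, -93.4]
wrist_force: [-4.2, -4.3, 3.5]
gripper_width: 0.141
```

```bash
python3 - <<'E'
from kin import *
st();turn(-96.6-90,2)
E
```

```text
t 15.25 pos [0.6129 0.1411 0.2334] rpy [147.19  -0.62 -93.42] F [-4.2 -4.3  3.5] M [-0.46  0.28  1.46] w 0.141 q [ -18.1   45.3    5.4   84.2  -12.3   82.9 -101.8]
lever now 176.59 tip [0.6075 0.1396 0.0351] d -3.19
[[[-0.0003,-0.0005,-0.0003],[-0.02,-0.87,1.34]],[[-0.0003,-0.0005,-0.0003],[-0.02,-0.87,1.34]]]
```

Call:
{"api": "step_arm", "payload": {"deltas": [[[-0.0002, -0.0003, -0.0002], [0, -1, 1.5]], [[-0.0002, -0.0003, -0.0002], [0, -1, 1.5]]]}}

```text
clock: 15.5
ee_pos: [0.613, 0.141, 0.2333]
orientation: [147.1, -0.7, -97.2]
wrist_force: [-4.5, -2.4, 2.7]
gripper_width: 0.138
```

```bash
python3 - <<'E'
from kin import *
st();turn(-96.6-90,2)
E
```

```text
t 15.5 pos [0.613  0.141  0.2333] rpy [147.13  -0.65 -97.17] F [-4.5 -2.4  2.7] M [-0.44  0.23  1.47] w 0.138 q [ -17.8   45.2    5.8   84.4  -14.3   82.5 -104. ]
lever now 172.85 tip [0.6073 0.1398 0.0351] d 0.55
[[[-0.0004,-0.0005,-0.0003],[0.0,0.15,-0.23]],[[-0.0004,-0.0005,-0.0003],[0.0,0.15,-0.23]]]
```

Call:
{"api": "step_arm", "payload": {"deltas": [[[-0.0001, -0.0002, -0.0002], [0, -1, 1.5]], [[-0.0001, -0.0002, -0.0002], [0, -1, 1.5]]]}}

```text
clock: 15.75
ee_pos: [0.6131, 0.1408, 0.2333]
orientation: [147.1, -0.7, -100.9]
wrist_force: [-3.7, -3.1, 2.2]
gripper_width: 0.137
```

```bash
python3 - <<'E'
from kin import *
st();turn(-96.6-90,2)
E
```

```text
t 15.75 pos [0.6131 0.1408 0.2333] rpy [ 147.1    -0.68 -100.9 ] F [-3.7 -3.1  2.2] M [-0.47  0.1   1.4 ] w 0.137 q [ -17.6   45.     6.2   84.8  -16.2   82.  -106.3]
lever now 169.11 tip [0.6073 0.1399 0.0351] d 4.29
[[[-0.0006,-0.0004,-0.0003],[0.03,1.16,-1.8]],[[-0.0005,-0.0004,-0.0003],[0.03,1.16,-1.8]]]
```

Call:
{"api": "step_arm", "payload": {"deltas": [[[-0.0001, -0.0002, -0.0002], [0, -1, 1.5]], [[-0.0001, -0.0002, -0.0002], [0, -1, 1.5]]]}}

```text
clock: 16.0
ee_pos: [0.6131, 0.14, 0.2332]
orientation: [147.1, -0.8, -104.6]
wrist_force: [-5.9, -6.6, 4.3]
gripper_width: 0.14
```

```bash
python3 - <<'E'
from kin import *
st();tipinfo(); m,im=snap('wrist','w10'); m,im=snap('side','s10'); crop(im,290,150,390,260,6,'s10c')
E
```

```text
t 16.0 pos [0.6131 0.14   0.2332] rpy [ 147.06   -0.77 -104.6 ] F [-5.9 -6.6  4.3] M [-1.28  0.39  2.6 ] w 0.14 q [ -17.3   44.9    6.6   85.3  -18.    81.4 -108.5]
tip [0.607  0.1393 0.035 ] xk [-0.013 -0.01  -1.   ] lev dir [-0.968  0.252  0.01 ] target [0.6085 0.1404]
```

View pics/s10c.png

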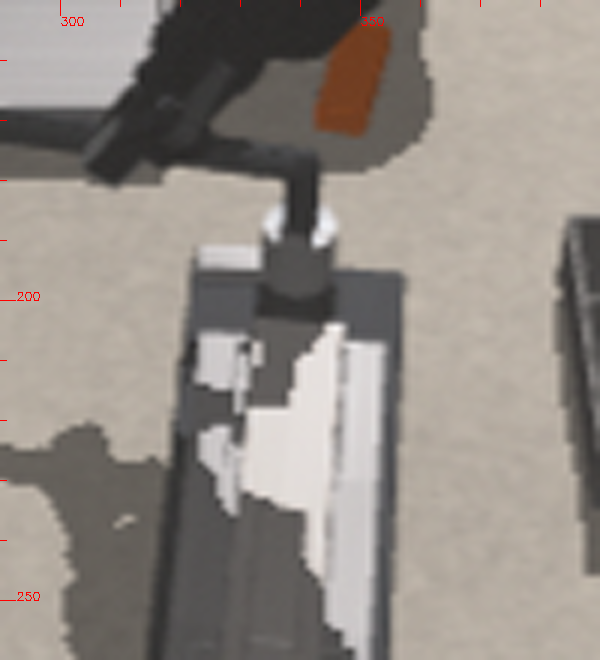

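View pics/w10.png

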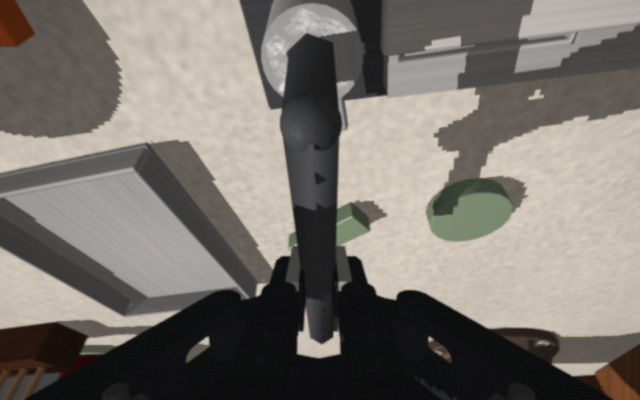

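```bash
python3 - <<'E'
from kin import *
turn(165.4+6,2)
E
```

```text
lever now 165.42 tip [0.607  0.1392 0.035 ] d 5.98
[[[-0.0011,-0.0004,-0.0003],[0.04,1.63,-2.51]],[[-0.001,-0.0005,-0.0003],[0.04,1.63,-2.51]]]
```

Call:
{"api": "step_arm", "payload": {"deltas": [[[-0.0006, -0.0003, -0.0002], [0, 1.6, -2.5]], [[-0.0006, -0.0003, -0.0002], [0, 1.6, -2.5]], [[0, 0, 0], [0, 0, 0]]]}}

```text
clock: 16.48
ee_pos: [0.6139, 0.1425, 0.2335]
orientation: [147.0, -0.6, -98.4]
wrist_force: [-3.1, -0.8, 3.6]
gripper_width: 0.139
```

```bash
python3 - <<'E'
from kin import *
st();tipinfo()
E
```

```text
t 16.48 pos [0.6139 0.1425 0.2335] rpy [146.95  -0.61 -98.4 ] F [-3.1 -0.8  3.6] M [-0.18  0.11  0.11] w 0.139 q [ -17.8   45.3    5.8   84.3  -15.    82.6 -104.9]
tip [0.6077 0.1418 0.0352] xk [-0.013 -0.009 -1.   ] lev dir [-0.989  0.146  0.012] target [0.6085 0.1404]
```

Call:
{"api": "step_arm", "payload": {"deltas": [[[0, 0.0016, -0.0025], [0, 0, 0]], [[0, 0.0016, -0.0025], [0, 0, 0]], [[0, 0.0032, -0.005], [0, 0, 0]], [[0, 0.0032, -0.005], [0, 0, 0]]]}}

```text
clock: 16.98
ee_pos: [0.6144, 0.1424, 0.2503]
orientation: [147.0, -0.7, -98.6]
wrist_force: [-0.6, 1.1, -3.8]
gripper_width: 0.135
```

```bash
python3 - <<'E'
from kin import *
st();tipinfo()
E
```

```text
t 16.98 pos [0.6144 0.1424 0.2503] rpy [146.97  -0.67 -98.56] F [-0.6  1.1 -3.8] M [ 0.03 -0.54 -0.08] w 0.135 q [ -17.9   44.2    6.    83.7  -15.    84.2 -105.3]
tip [0.6082 0.1414 0.0521] xk [-0.013 -0.01  -1.   ] lev dir [-0.989  0.149  0.012] target [0.6085 0.1404]
```

Call:
{"api": "step_arm", "payload": {"deltas": [[[0, 0.0032, -0.005], [0, 0, 0]], [[0, 0.0032, -0.005], [0, 0, 0]], [[0, 0.0065, -0.01], [0, 0, 0]], [[0, 0.0065, -0.01], [0, 0, 0]], [[0, 0.0065, -0.01], [0, 0, 0]], [[0, 0, 0], [0, 0, 0]]]}}

```text
clock: 17.73
ee_pos: [0.6155, 0.1425, 0.3038]
orientation: [147.2, -0.6, -98.6]
wrist_force: [0.2, 0.6, -2.8]
gripper_width: 0.138
```

```bash
python3 - <<'E'
from kin import *
st();tipinfo();m,im=snap('wrist','w11')
m=cams.camera_model('top')
for n,z,pts in [('trayfloor',.004,[(170,214),(227,214),(225,285),(167,285)]),('inner top',.025,[(169,212.5),(228,212.5),(226,287),(165.5,287)])]:
    print(n,[p2w(m,u,v,z)[:2].round(3).tolist() for u,v in pts])
E
```

```text
t 17.73 pos [0.6155 0.1425 0.3038] rpy [147.24  -0.61 -98.62] F [ 0.2  0.6 -2.8] M [-0.11 -0.83  0.02] w 0.138 q [ -18.1   41.     6.4   81.5  -14.7   89.2 -106.5]
tip [0.6102 0.1416 0.1055] xk [-0.009 -0.009 -1.   ] lev dir [-0.989  0.15   0.007] target [0.6085 0.1404]
trayfloor [[0.553, 0.424], [0.548, 0.271], [0.361, 0.275], [0.365, 0.427]]
inner top [[0.554, 0.42], [0.549, 0.264], [0.356, 0.268], [0.361, 0.424]]
```

View pics/w11.png

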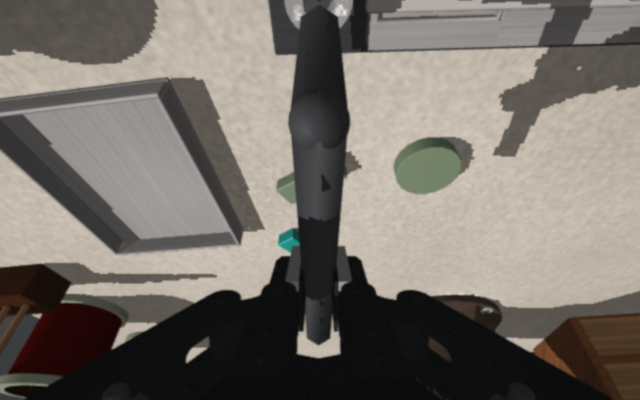

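```bash
cat >> kin.py <<'E'
def keyPose(bend,az,dip):
    a=np.radians(az); dd=np.radians(dip); H=np.array([np.cos(a),np.sin(a),0]); L=np.cos(dd)*H-np.sin(dd)*ZD; xk=-np.cos(dd)*ZD-np.sin(dd)*H
    zk=-L; return np.array(bend),R.from_matrix(np.array([xk,np.cross(zk,xk),zk]).T)
E
python3 - <<'E'
from kin import *
q=env.sense()['qpos']
T=[tool_for(*keyPose([.507,.345,.16],178,22)),tool_for(*keyPose([.507,.345,.072],178,22))]
sim(q,[tool_for(*keyPose([.55,.25,.19],175,12))]+T); planG(*T[0])
E
```

```text
[ -30.   31.    4.   94.  -13.   73. -116.] 0.05 0.01 marg 42.0
[ -42.   30.    3.  101.  -10.   57. -126.] 0.04 0.01 marg 32.0
[ -41.   36.    2.  105.  -11.   47. -124.] 0.02 0.0 marg 33.0
n 6 g0 [0.532 0.154 0.173] g1 [0.432 0.347 0.134]
[[[-0.0302,0.0248,0.017],[3.74,0.31,-1.07]],[[-0.0306,0.0253,0.0159],[3.74,0.31,-1.07]],[[-0.0309,0.0257,0.0147],[3.74,0.31,-1.07]],[[-0.0313,0.026,0.0135],[3.74,0.31,-1.07]],[[-0.0317,0.0263,0.0123],[3.74,0.31,-1.07]],[[-0.032,0.0264,0.0111],[3.74,0.31,-1.07]]]
```

Call:
{"api": "step_arm", "payload": {"deltas": [[[-0.03, 0.025, 0.017], [3.7, 0.3, -1.1]], [[-0.0305, 0.0253, 0.016], [3.7, 0.3, -1.1]], [[-0.031, 0.0257, 0.0147], [3.7, 0.3, -1.1]], [[-0.0313, 0.026, 0.0135], [3.7, 0.3, -1.1]], [[-0.0317, 0.0263, 0.0123], [3.7, 0.3, -1.1]], [[-0.02, 0.02, 0.008], [2, 0.2, -1]], [[0, 0, 0], [0, 0, 0]], [[0, 0, 0], [0, 0, 0]]]}}

```text
clock: 18.77
ee_pos: [0.4597, 0.3376, 0.2836]
orientation: [168.0, 0.0, -91.8]
wrist_force: [1.0, -0.6, -3.5]
gripper_width: 0.139
```

```bash
python3 - <<'E'
from kin import *
st();planG(*tool_for(*keyPose([.507,.345,.082],178,22)),n=4)
m,im=snap('top','t12');crop(im,120,180,280,320,4,'t12c')
E
```

```text
t 18.77 pos [0.4597 0.3376 0.2836] rpy [ 1.6804e+02  1.0000e-02 -9.1820e+01] F [ 1.  -0.6 -3.5] M [ 0.01 -0.25 -0.01] w 0.139 q [ -41.3   30.     3.2  101.6  -11.    58.1 -123.6]
n 4 g0 [0.428 0.339 0.132] g1 [0.432 0.347 0.056]
[[[-0.0022,-0.0038,0.0183],[0.4,-0.01,0.05]],[[-0.0022,-0.0037,0.0183],[0.4,-0.01,0.05]],[[-0.0022,-0.0035,0.0183],[0.4,-0.01,0.05]],[[-0.0022,-0.0034,0.0184],[0.4,-0.01,0.05]]]
```

View pics/t12c.png

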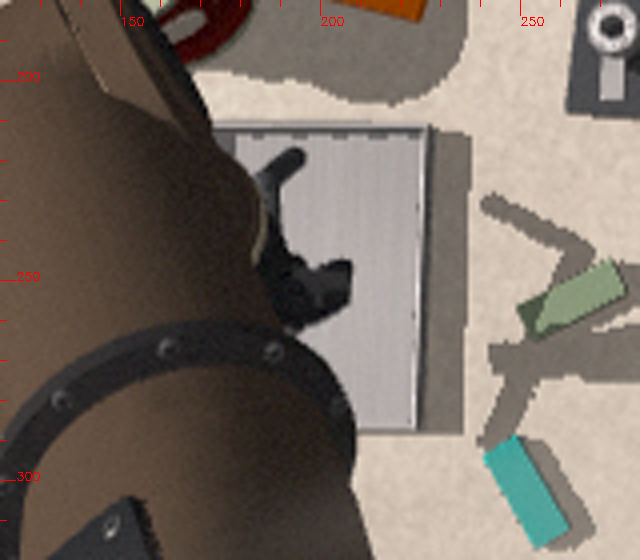

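Call:
{"api": "step_arm", "payload": {"deltas": [[[-0.0022, -0.0038, 0.018], [0.4, 0, 0]], [[-0.0022, -0.0037, 0.018], [0.4, 0, 0]], [[-0.0022, -0.0035, 0.018], [0.4, 0, 0]], [[-0.0022, -0.0034, 0.0164], [0.4, 0, 0]], [[0, 0, 0], [0, 0, 0]]]}}

```text
clock: 19.45
ee_pos: [0.4656, 0.3413, 0.2094]
orientation: [169.7, -0.1, -92.5]
wrist_force: [0.3, -0.7, -2.5]
gripper_width: 0.137
```

```bash
python3 - <<'E'
from kin import *
st();k=key_now();print('tips',(k[0]+k[1].apply([.063,0,0])).round(3),(k[0]+k[1].apply([0,0,-.147])).round(3));planG(*tool_for(*keyPose([.507,.345,.072],178,23)),n=3)
m,im=snap('side','s12');crop(im,230,110,350,210,6,'s12c')
E
```

```text
t 19.45 pos [0.4656 0.3413 0.2094] rpy [ 1.6972e+02 -1.2000e-01 -9.2460e+01] F [ 0.3 -0.7 -2.5] M [-0.   -0.14  0.02] w 0.137 q [ -41.4   35.7    3.   104.1  -11.2   48.6 -123.2]
tips [0.537 0.338 0.024] [0.377 0.345 0.027]
n 3 g0 [0.438 0.342 0.057] g1 [0.432 0.347 0.045]
[[[-0.0016,0.002,0.0042],[0.31,-0.01,-0.15]],[[-0.0016,0.002,0.0042],[0.31,-0.01,-0.15]],[[-0.0016,0.0021,0.0042],[0.31,-0.01,-0.15]]]
```

View pics/s12c.png

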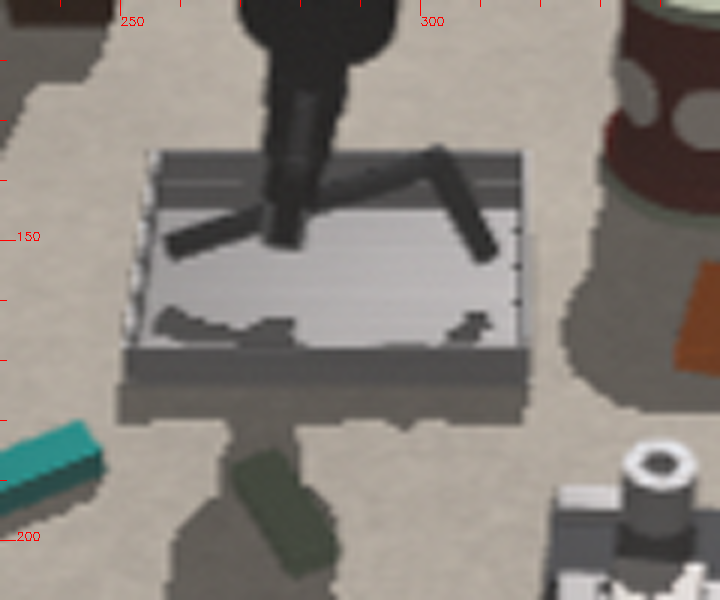

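Call:
{"api": "step_arm", "payload": {"deltas": [[[-0.0016, 0.002, 0.0035], [0.3, 0, 0]], [[-0.0016, 0.002, 0.0035], [0.3, 0, 0]], [[-0.0016, 0.002, 0.0035], [0.3, 0, 0]], [[0, 0, 0.001], [0, 0, 0]]]}}

```text
clock: 20.0
ee_pos: [0.4587, 0.3466, 0.2012]
orientation: [170.8, 0.0, -92.5]
wrist_force: [-0.7, 0.8, -2.8]
gripper_width: 0.141
```

```bash
python3 - <<'E'
from kin import *
st();k=key_now();print('tips',(k[0]+k[1].apply([.063,0,0])).round(3),(k[0]+k[1].apply([0,0,-.147])).round(3))
E
```

```text
t 20.0 pos [0.4587 0.3466 0.2012] rpy [ 1.7084e+02  3.0000e-02 -9.2550e+01] F [-0.7  0.8 -2.8] M [ 0.01 -0.19  0.01] w 0.141 q [ -42.4   35.9    3.1  105.2  -11.1   46.2 -124.2]
tips [0.533 0.344 0.017] [0.374 0.351 0.017]
```

Call:
{"api": "step_arm", "payload": {"deltas": [[[0.001, 0, 0.0025], [0, 0, 0]], [[0.001, 0, 0.0025], [0, 0, 0]], [[0, 0, 0.002], [0, 0, 0]], [[0, 0, 0], [0, 0, 0]]]}}

```text
clock: 20.5
ee_pos: [0.4575, 0.3445, 0.1938]
orientation: [170.8, 0.0, -92.6]
wrist_force: [-0.4, 0.1, -2.7]
gripper_width: 0.137
```

```bash
python3 - <<'E'
from kin import *
st();k=key_now();print('tips',(k[0]+k[1].apply([.063,0,0])).round(3),(k[0]+k[1].apply([0,0,-.147])).round(3))
E
```

```text
t 20.5 pos [0.4575 0.3445 0.1938] rpy [ 1.7084e+02  2.0000e-02 -9.2550e+01] F [-0.4  0.1 -2.7] M [ 0.02 -0.13  0.05] w 0.137 q [ -42.3   36.4    2.9  105.8  -11.2   45.2 -123.9]
tips [0.532 0.342 0.01 ] [0.372 0.349 0.01 ]
```

Call:
{"api": "step_arm", "payload": {"deltas": [[[0, 0, 0.0015], [0, 0, 0]], [[0, 0, 0.0015], [0, 0, 0]], [[0, 0, 0], [0, 0, 0]]]}}

```text
clock: 20.88
ee_pos: [0.4577, 0.3445, 0.1919]
orientation: [170.9, 0.1, -92.6]
wrist_force: [-0.7, -1.2, 3.4]
gripper_width: 0.14
```

```bash
python3 - <<'E'
from kin import *
st()
E
```

```text
t 20.88 pos [0.4577 0.3445 0.1919] rpy [ 1.709e+02  7.000e-02 -9.258e+01] F [-0.7 -1.2  3.4] M [-0.27  0.54  0.13] w 0.14 q [ -42.2   36.6    2.9  105.8  -11.2   44.9 -123.9]
```

Call:
{"api": "step_arm", "payload": {"deltas": [[[0, 0, 0], [0, 0, 0]], [[0, 0, 0], [0, 0, 0]], [[0, 0, 0], [0, 0, 0]], [[0, 0, 0], [0, 0, 0]]], "claw": 0.6, "grip_force": 40}}

```text
clock: 21.38
ee_pos: [0.4579, 0.345, 0.1921]
orientation: [171.0, 0.1, -92.6]
wrist_force: [0.4, -0.5, -0.3]
gripper_width: 0.404
```

```bash
python3 - <<'E'
from kin import *
st();m,im=snap('side','s13');crop(im,230,110,350,210,6,'s13c')
E
```

```text
t 21.38 pos [0.4579 0.345  0.1921] rpy [ 1.7095e+02  1.3000e-01 -9.2570e+01] F [ 0.4 -0.5 -0.3] M [ 0.05 -0.2  -0.02] w 0.404 q [ -42.3   36.6    2.9  105.8  -11.3   44.9 -123.9]
```

View pics/s13c.png

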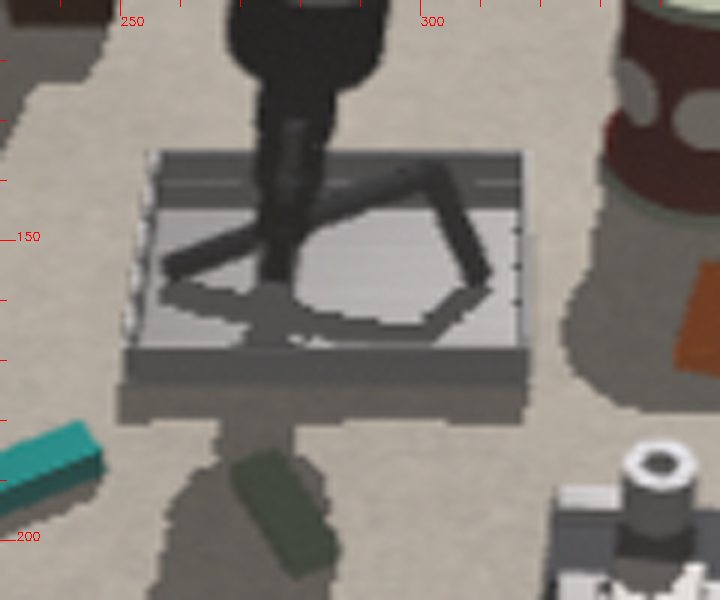

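Call:
{"api": "step_arm", "payload": {"deltas": [[[0, 0, -0.006], [0, 0, 0]], [[0, 0, -0.006], [0, 0, 0]], [[0, 0, -0.008], [0, 0, 0]], [[0, 0, -0.01], [0, 0, 0]], [[0, 0, -0.01], [0, 0, 0]], [[0, 0, -0.02], [0, 0, 0]], [[0, 0, -0.03], [0, 0, 0]], [[0, 0, -0.03], [0, 0, 0]]]}}

```text
clock: 22.42
ee_pos: [0.477, 0.3432, 0.3157]
orientation: [170.8, 0.0, -92.6]
wrist_force: [0.7, 0.1, 0.1]
gripper_width: 0.397
```

```bash
python3 - <<'E'
from kin import *
st();m,im=snap('side','s14');crop(im,230,110,350,210,6,'s14c')
E
```

```text
t 22.43 pos [0.477  0.3432 0.3157] rpy [ 1.7084e+02  1.0000e-02 -9.2560e+01] F [0.7 0.1 0.1] M [ 0.01 -0.22  0.01] w 0.397 q [ -42.3   28.6    4.8   98.5   -9.5   60.4 -125.3]
```

View pics/s14c.png

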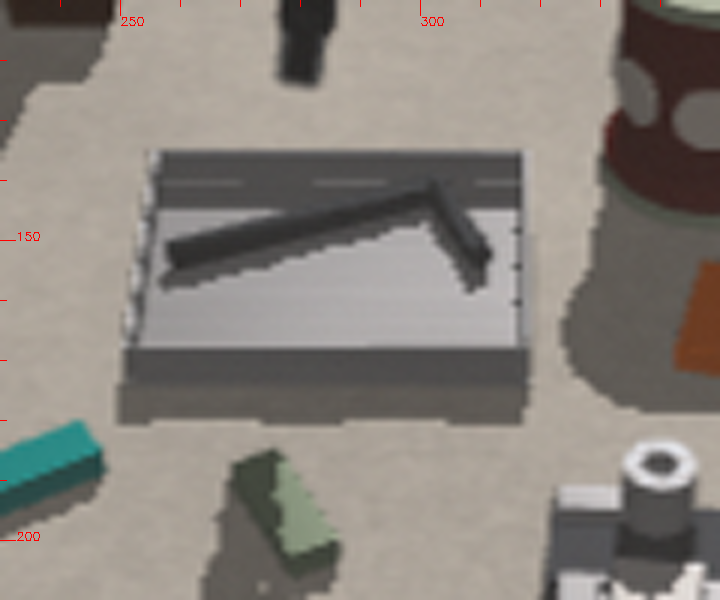

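```bash
python3 - <<'E'
from kin import *
plan([.575,-.06,.36],[180,0,-7])
E
```

```text
n 10 min 9.0
[[[0.0399,-0.0107,-0.0059],[0.7,0.68,-8.54]],[[0.0411,-0.0047,-0.0053],[0.7,0.68,-8.54]],[[0.0414,0.0014,-0.0048],[0.7,0.68,-8.54]],[[0.0408,0.0075,-0.0044],[0.7,0.68,-8.54]],[[0.0393,0.0134,-0.004],[0.7,0.68,-8.54]],[[0.0369,0.019,-0.0038],[0.7,0.68,-8.54]],[[0.0337,0.0243,-0.0036],[0.7,0.68,-8.54]],[[0.0298,0.029,-0.0036],[0.7,0.68,-8.54]],[[0.0252,0.033,-0.0036],[0.7,0.68,-8.54]],[[0.0201,0.0364,-0.0038],[0.7,0.68,-8.54]]]
```

Call:
{"api": "step_arm", "payload": {"deltas": [[[0.04, -0.011, -0.006], [0.7, 0.7, -8.5]], [[0.041, -0.005, -0.005], [0.7, 0.7, -8.5]], [[0.041, 0.001, -0.005], [0.7, 0.7, -8.5]], [[0.041, 0.0075, -0.0044], [0.7, 0.7, -8.5]], [[0.039, 0.0134, -0.004], [0.7, 0.7, -8.5]], [[0.037, 0.019, -0.004], [0.7, 0.7, -8.5]], [[0.0337, 0.0243, -0.0036], [0.7, 0.7, -8.5]], [[0.03, 0.029, -0.0036], [0.7, 0.7, -8.5]], [[0.025, 0.033, -0.0036], [0.7, 0.7, -8.5]], [[0.01, 0.025, -0.003], [0.5, 0.5, -8]], [[0, 0, 0], [0, 0, 0]], [[0, 0, 0], [0, 0, 0]]], "claw": 0}}

```text
clock: 23.98
ee_pos: [0.5785, -0.0571, 0.3678]
orientation: [179.9, -0.6, -5.3]
wrist_force: [-0.2, 0.9, 0.3]
gripper_width: 1.0
```

```bash
python3 - <<'E'
from kin import *
st();m,im=snap('wrist','w15'); m,im=snap('top','t15'); crop(im,120,150,280,310,4,'t15c')
E
```

```text
t 23.98 pos [ 0.5785 -0.0571  0.3678] rpy [179.93  -0.59  -5.27] F [-0.2  0.9  0.3] M [ 0.03  0.01 -0.05] w 1.0 q [ 5.6 22.9 -7.2 99.   3.5 57.7 -8.1]
```

View pics/w15.png

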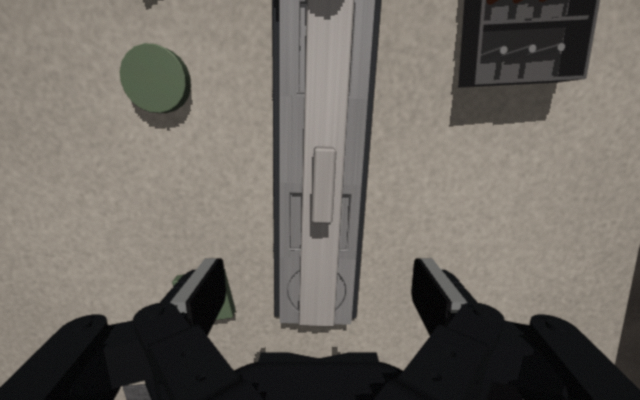

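View pics/t15c.png

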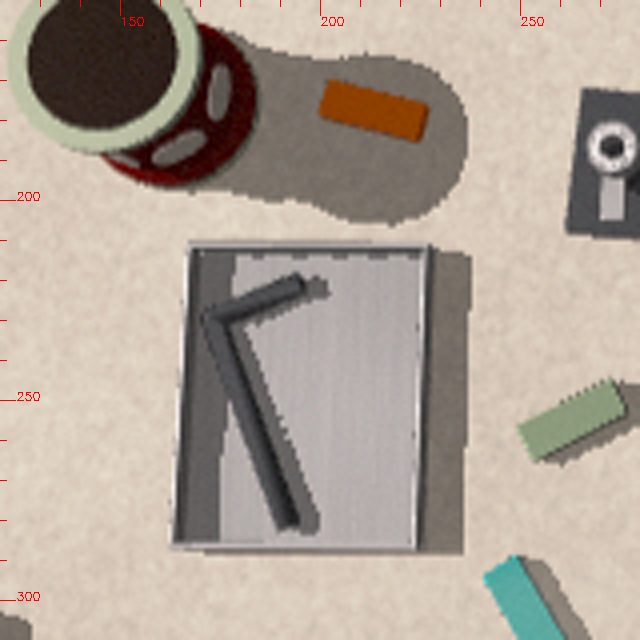

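```bash
python3 - <<'E'
from kin import *
m=np.load('pics/w15.npy',allow_pickle=True).item(); im=cv2.imread('pics/w15.png'); crop(im,270,0,380,340,2,'w15x'); crop(im,290,130,360,240,7,'w15c')
E
```

```text
(no output)
```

View pics/w15c.png

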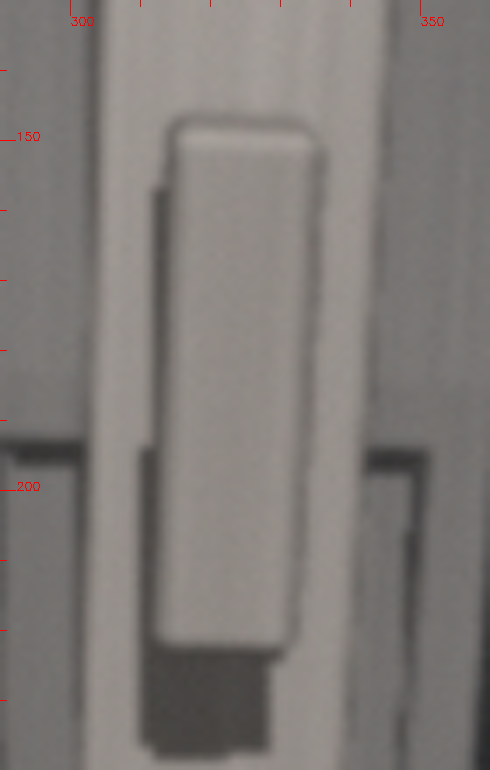

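View pics/w15x.png

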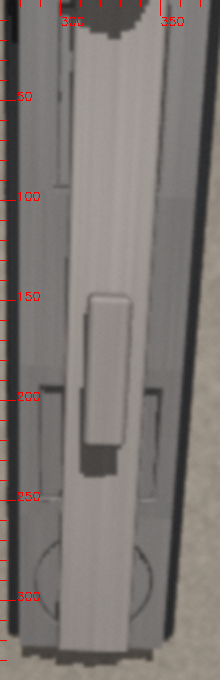

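```bash
python3 - <<'E'
from kin import *
m=np.load('pics/w15.npy',allow_pickle=True).item()
q=np.array([p2w(m,u,v,.058) for u,v in [(315.2,151.8),(333.8,152),(331.3,221.5),(312.6,221.5)]])
print(q.round(4),q.mean(0)); c=q.mean(0)
print(np.degrees(np.arctan2(*((q[0]+q[1])/2-(q[3]+q[2])/2)[[1,0]]))-90, np.linalg.norm(q[0]-q[3]),np.linalg.norm(q[0]-q[1]))
plan([c[0],c[1],.058-.012+.155+.06],[180,0,-7.0])
# mat, strap geometry
E
```

```text
[[ 0.5819 -0.0188  0.058 ]
 [ 0.598  -0.0205  0.058 ]
 [ 0.5907 -0.084   0.058 ]
 [ 0.5735 -0.0824  0.058 ]] [ 0.58601453 -0.05142909  0.058     ]
-7.042677328069573 0.06409922147602448 0.01620385521647738
n 2 min 1.9
[[[0.0029,-0.0031,0.0534],[0.04,-0.3,0.9]],[[0.0032,-0.0031,0.0534],[0.04,-0.3,0.9]]]
```

Call:
{"api": "step_arm", "payload": {"deltas": [[[0.003, -0.003, 0.053], [0, -0.3, 0.9]], [[0.003, -0.003, 0.05], [0, -0.3, 0.9]], [[0, 0, 0], [0, 0, 0]], [[0, 0, 0], [0, 0, 0]]]}}

```text
clock: 24.58
ee_pos: [0.5872, -0.0466, 0.2655]
orientation: [-180.0, -0.2, -6.8]
wrist_force: [0.3, 0.6, 0.4]
gripper_width: 1.0
```

```bash
python3 - <<'E'
from kin import *
st();plan([.586,-.0514,.212],[180,0,-7.0],n=3); m,im=snap('wrist','w16')
E
```

```text
t 24.57 pos [ 0.5872 -0.0466  0.2655] rpy [-180.     -0.21   -6.83] F [0.3 0.6 0.4] M [ 0.01 -0.01  0.03] w 1.0 q [  3.9  30.2  -6.5 103.7   4.6  46.2 -11.7]
n 3 min 1.0
[[[-0.0003,0.0017,0.0178],[-0.0,-0.07,0.06]],[[-0.0002,0.0017,0.0178],[-0.0,-0.07,0.06]],[[-0.0002,0.0017,0.0178],[-0.0,-0.07,0.06]]]
```

View pics/w16.png

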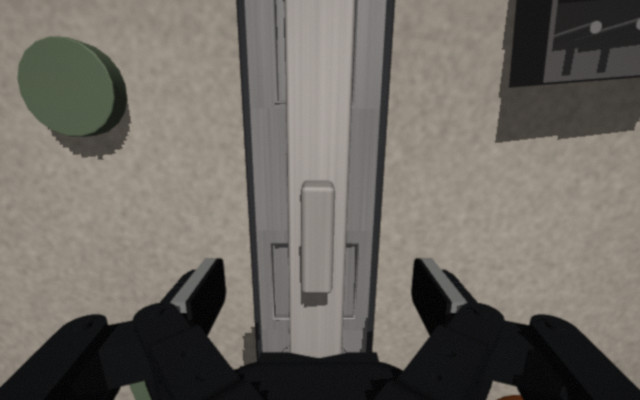

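Call:
{"api": "step_arm", "payload": {"deltas": [[[0, 0.002, 0.018], [0, 0, 0]], [[0, 0.002, 0.018], [0, 0, 0]], [[0, 0.001, 0.0125], [0, 0, 0]], [[0, 0, 0], [0, 0, 0]], [[0, 0, 0], [0, 0, 0]]]}}

```text
clock: 25.25
ee_pos: [0.5875, -0.0524, 0.2165]
orientation: [-180.0, -0.4, -6.9]
wrist_force: [-0.4, -0.1, -1.0]
gripper_width: 1.002
```

```bash
python3 - <<'E'
from kin import *
st();plan([.586,-.0514,.211],[180,0,-7.0],n=1)
E
```

```text
t 25.25 pos [ 0.5875 -0.0524  0.2165] rpy [-179.99   -0.45   -6.87] F [-0.4 -0.1 -1. ] M [ 0.01 -0.01  0.05] w 1.002 q [  4.2  34.   -6.1 105.7   5.3  40.2 -11.8]
n 1 min 0.1
[[[-0.0016,-0.0008,0.0055],[-0.01,-0.45,0.13]]]
```

Call:
{"api": "step_arm", "payload": {"deltas": [[[-0.001, 0, 0.0045], [0, -0.4, 0]], [[0, 0, 0], [0, 0, 0]], [[0, 0, 0], [0, 0, 0]], [[0, 0, 0], [0, 0, 0]], [[0, 0, 0], [0, 0, 0]]], "claw": 1, "grip_force": 60}}

```text
clock: 25.88
ee_pos: [0.5868, -0.0521, 0.2128]
orientation: [-180.0, -0.1, -6.9]
wrist_force: [0.4, 0.8, -3.9]
gripper_width: 0.223
```

```bash
python3 - <<'E'
from kin import *
st()
E
```

```text
t 25.88 pos [ 0.5868 -0.0521  0.2128] rpy [-1.7997e+02 -1.2000e-01 -6.8700e+00] F [ 0.4  0.8 -3.9] M [ 0.04 -0.05 -0.01] w 0.223 q [  4.2  34.3  -6.1 105.7   5.3  40.1 -11.8]
```

Call:
{"api": "step_arm", "payload": {"deltas": [[[0, 0, -0.004], [0, 0, 0]], [[0, 0, -0.006], [0, 0, 0]], [[0, 0, -0.01], [0, 0, 0]], [[0, 0, -0.015], [0, 0, 0]], [[0, 0, -0.02], [0, 0, 0]], [[0, 0, -0.02], [0, 0, 0]], [[0, 0, -0.01], [0, 0, 0]], [[0, 0, 0], [0, 0, 0]]], "grip_force": 100}}

```text
clock: 26.88
ee_pos: [0.5862, -0.0521, 0.3041]
orientation: [-180.0, -0.1, -6.9]
wrist_force: [0.9, -0.2, -3.6]
gripper_width: 0.206
```

```bash
python3 - <<'E'
from kin import *
st();m,im=snap('wrist','w17')
q=env.sense()['qpos']
for y in (-90.9,89.1):
    print(y); c=np.array([.469,-.350,.30]); s=env.sense(); p0=np.array(s['ee_pos'])
    sim(q,[(p0+(c-p0)*t,rot([180,0,-6.9+(y+6.9)*t])) for t in (.25,.5,.75,1)])
m=cams.camera_model('top'); print(p2w(m,428,127,.085),p2w(m,427,146,0))
E
```

```text
t 26.88 pos [ 0.5862 -0.0521  0.3041] rpy [-1.7997e+02 -1.3000e-01 -6.8700e+00] F [ 0.9 -0.2 -3.6] M [-0.01  0.05  0.02] w 0.206 q [  4.7  27.5  -6.7 101.7   4.   50.9 -10.7]
-90.9
[  8.  26.  -1. 105.   1.  49. -21.] 0.01 0.0 marg 43.0
[ 12.  25.   5. 106.  -3.  49. -31.] 0.01 0.0 marg 41.0
[ 16.  26.  11. 106.  -6.  49. -40.] 0.01 0.0 marg 42.0
[ 19.  28.  17. 104. -10.  50. -50.] 0.01 0.0 marg 43.0
89.1
[ 16.  27. -12. 104.   7.  50.  18.] 0.04 0.02 marg 43.0
[ 28.  27. -18. 105.  10.  50.  47.] 0.04 0.02 marg 43.0
[ 40.  28. -23. 104.  14.  51.  76.] 0.04 0.02 marg 44.0
[ 51.  30. -28. 101.  17.  53. 105.] 0.04 0.02 marg 44.0
[ 0.74923966 -0.26465516  0.085     ] [ 0.72255538 -0.28043236  0.        ]
```

View pics/w17.png

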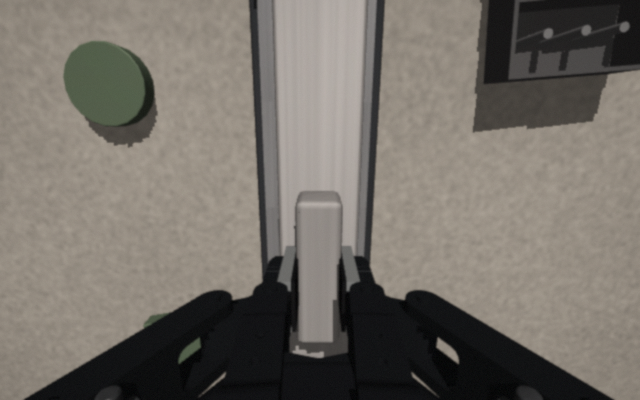

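```bash
python3 - <<'E'
from kin import *
plan([.469,-.350,.28],[180,0,-90.9])
E
```

```text
n 9 min 8.8
[[[-0.009,0.0344,0.0026],[-0.01,-0.01,9.34]],[[-0.0033,0.0354,0.0026],[-0.01,-0.01,9.34]],[[0.0025,0.0355,0.0026],[-0.01,-0.01,9.34]],[[0.0083,0.0346,0.0026],[-0.01,-0.01,9.34]],[[0.0138,0.0328,0.0026],[-0.01,-0.01,9.34]],[[0.0189,0.0301,0.0026],[-0.01,-0.01,9.34]],[[0.0235,0.0267,0.0026],[-0.01,-0.01,9.34]],[[0.0275,0.0225,0.0026],[-0.01,-0.01,9.34]],[[0.0308,0.0177,0.0026],[-0.01,-0.01,9.34]]]
```

Call:
{"api": "step_arm", "payload": {"deltas": [[[-0.006, 0.02, 0], [0, 0, 5]], [[-0.006, 0.034, 0.002], [0, 0, 8]], [[-0.002, 0.035, 0.002], [0, 0, 9]], [[0.004, 0.0355, 0.002], [0, 0, 9]], [[0.009, 0.0346, 0.002], [0, 0, 9]], [[0.0138, 0.0328, 0.002], [0, 0, 9]], [[0.0189, 0.0301, 0.002], [0, 0, 9]], [[0.0235, 0.0267, 0.002], [0, 0, 8]], [[0.02, 0.018, 0.002], [0, 0, 6]], [[0, 0, 0], [0, 0, 0]], [[0, 0, 0], [0, 0, 0]]]}}

```text
clock: 28.3
ee_pos: [0.4586, -0.3272, 0.2779]
orientation: [179.4, 0.4, -81.0]
wrist_force: [0.1, 0.9, -3.6]
gripper_width: 0.209
```

```bash
python3 - <<'E'
from kin import *
st();plan([.469,-.350,.25],[180,0,-90.9],n=3)
m,im=snap('wrist','w18'); m,im=snap('top','t18')
E
```

```text
t 28.3 pos [ 0.4586 -0.3272  0.2779] rpy [179.38   0.38 -81.04] F [ 0.1  0.9 -3.6] M [ 0.05 -0.02  0.02] w 0.209 q [ 19.9  27.6  14.  107.6  -8.7  46.6 -42.5]
n 3 min 1.0
[[[0.0081,-0.0023,0.0092],[0.22,0.11,3.29]],[[0.0079,-0.0028,0.0092],[0.22,0.11,3.29]],[[0.0077,-0.0032,0.0093],[0.22,0.11,3.29]]]
```

View pics/t18.png

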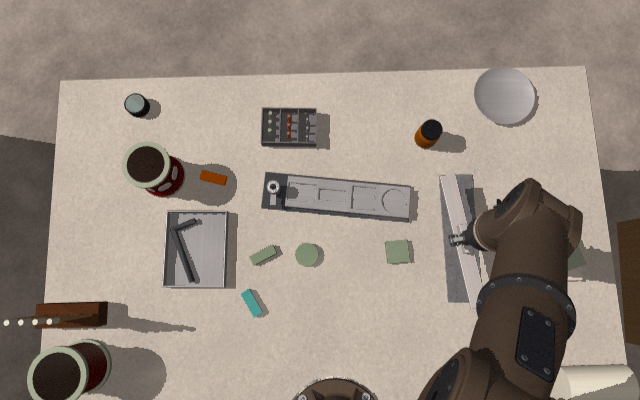

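View pics/w18.png

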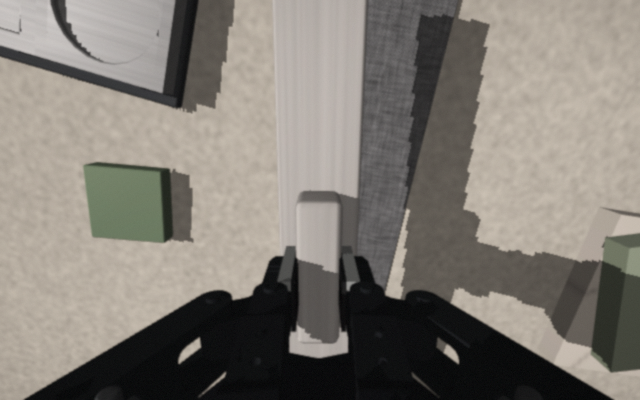

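Call:
{"api": "step_arm", "payload": {"deltas": [[[0.008, -0.0023, 0.009], [0.2, 0.1, 3.3]], [[0.008, -0.003, 0.009], [0.2, 0.1, 3.3]], [[0.0077, -0.003, 0.009], [0.2, 0.1, 3.3]], [[0, 0, 0], [0, 0, 0]], [[0, 0, 0], [0, 0, 0]]]}}

```text
clock: 29.02
ee_pos: [0.471, -0.3501, 0.2481]
orientation: [180.0, 0.0, -91.5]
wrist_force: [0.0, -0.5, -4.3]
gripper_width: 0.204
```

```bash
python3 - <<'E'
from kin import *
st();plan([.469,-.350,.215],[180,0,-90.9],n=3)
m,im=snap('wrist','w19'); m,im=snap('side','s19')
E
```

```text
t 29.02 pos [ 0.471  -0.3501  0.2481] rpy [ 1.7997e+02  3.0000e-02 -9.1460e+01] F [ 0.  -0.5 -4.3] M [ 0.04  0.01 -0.02] w 0.204 q [ 20.2  31.7  16.  106.  -12.1  43.9 -48.8]
n 3 min 0.6
[[[-0.0,0.0007,0.011],[0.01,0.01,-0.19]],[[-0.0,0.0007,0.011],[0.01,0.01,-0.19]],[[-0.0,0.0007,0.011],[0.01,0.01,-0.19]]]
```

View pics/w19.png

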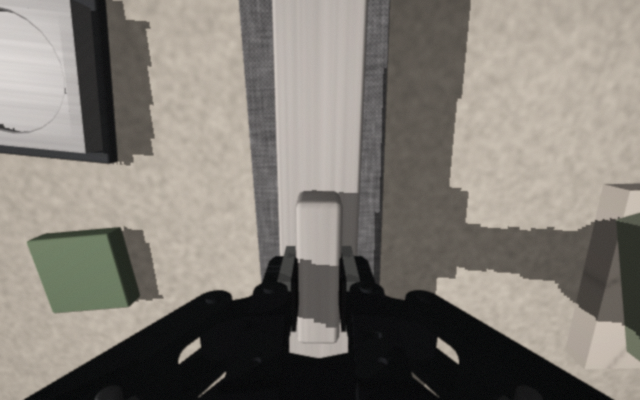

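View pics/s19.png

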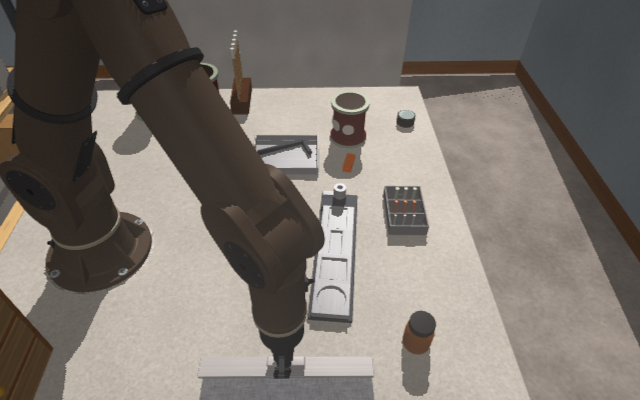

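```bash
python3 - <<'E'
from kin import *
m=np.load('pics/w19.npy',allow_pickle=True).item(); im=cv2.imread('pics/w19.png'); crop(im,230,0,400,250,4,'w19c')
for u,v in [(240,2),(248.5,100),(257,200),(390,2),(386,100),(382,200)]: print(u,v,p2w(m,u,v,.004).round(4))
E
```

```text
240 2 [ 0.6055 -0.3083  0.004 ]
248.5 100 [ 0.5508 -0.3085  0.004 ]
257 200 [ 0.4849 -0.3087  0.004 ]
390 2 [ 0.6032 -0.3964  0.004 ]
386 100 [ 0.5486 -0.3959  0.004 ]
382 200 [ 0.4828 -0.3955  0.004 ]
```

View pics/w19c.png

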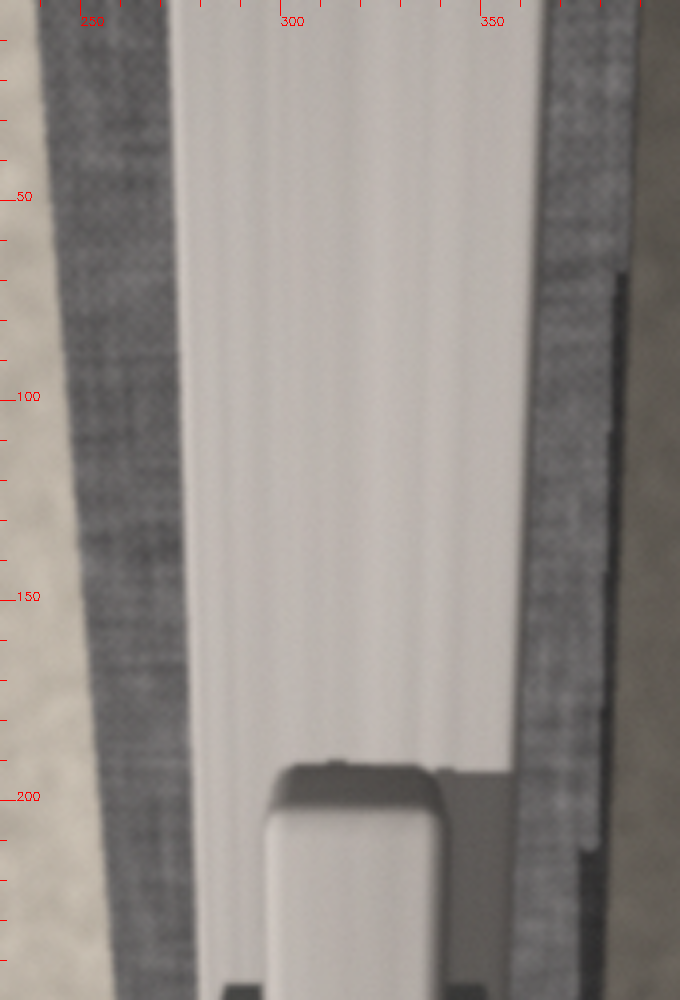

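Call:
{"api": "step_arm", "payload": {"deltas": [[[0, -0.001, 0.011], [0, 0, -0.3]], [[0, -0.001, 0.011], [0, 0, -0.3]], [[0.001, 0, 0.011], [0, 0, -0.3]], [[0, 0, 0.008], [0, 0, 0]], [[0, 0, 0], [0, 0, 0]]]}}

```text
clock: 29.75
ee_pos: [0.4729, -0.3506, 0.2043]
orientation: [180.0, 0.1, -90.4]
wrist_force: [0.2, -0.2, -3.9]
gripper_width: 0.209
```

```bash
python3 - <<'E'
from kin import *
st();plan([.469,-.352,.194],[180,0,-90.5],n=2)
E
```

```text
t 29.75 pos [ 0.4729 -0.3506  0.2043] rpy [ 1.7998e+02  6.0000e-02 -9.0440e+01] F [ 0.2 -0.2 -3.9] M [-0.04 -0.04 -0.05] w 0.209 q [ 21.4  35.4  14.3 107.3 -13.2  39.  -46.9]
n 2 min 0.2
[[[0.0007,0.0019,0.0051],[0.01,0.03,0.03]],[[0.0007,0.0019,0.0051],[0.01,0.03,0.03]]]
```

Call:
{"api": "step_arm", "payload": {"deltas": [[[0.0007, 0.002, 0.005], [0, 0, 0]], [[0.0007, 0.002, 0.005], [0, 0, 0]], [[0, 0, 0.0015], [0, 0, 0]], [[0, 0, 0], [0, 0, 0]]]}}

```text
clock: 30.25
ee_pos: [0.4687, -0.3524, 0.1925]
orientation: [-180.0, 0.0, -90.5]
wrist_force: [-0.2, 0.3, -2.9]
gripper_width: 0.207
```

```bash
python3 - <<'E'
from kin import *
st()
m,im=snap('top','t20'); crop(im,420,150,510,320,4,'t20c')
E
```

```text
t 30.25 pos [ 0.4687 -0.3524  0.1925] rpy [-1.7997e+02  3.0000e-02 -9.0460e+01] F [-0.2  0.3 -2.9] M [0.   0.03 0.01] w 0.207 q [ 22.1  36.2  13.9 108.  -13.6  37.4 -46.3]
```

View pics/t20c.png

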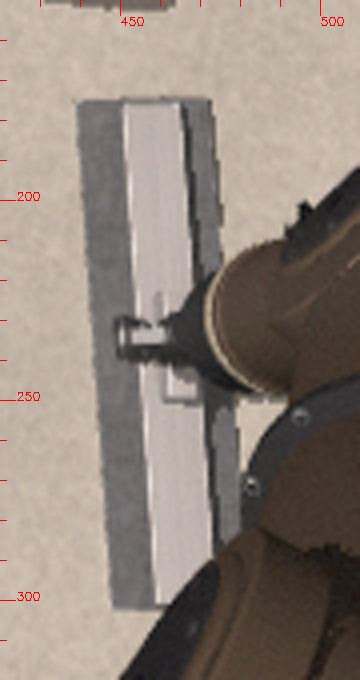

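```bash
python3 - <<'E'
from kin import *
m=cams.camera_model('top')
print([p2w(m,u,v,z)[0].round(4) for u,v,z in [(457.5,175.3,.0137),(457.5,174.5,.004),(466,301.2,.0137),(466,302,.004)]])
E
```

```text
[np.float64(0.6345), np.float64(0.6388), np.float64(0.3027), np.float64(0.3001)]
```

Call:
{"api": "step_arm", "payload": {"deltas": [[[0, -0.001, 0.001], [0, 0, 0]], [[0, 0, 0.001], [0, 0, 0]], [[0, 0, 0], [0, 0, 0]]]}}

```text
clock: 30.68
ee_pos: [0.4701, -0.3525, 0.191]
orientation: [-179.9, 0.0, -90.4]
wrist_force: [-0.6, 0.4, -3.5]
gripper_width: 0.213
```

```bash
python3 - <<'E'
from kin import *
st()
E
```

```text
t 30.68 pos [ 0.4701 -0.3525  0.191 ] rpy [-179.92    0.    -90.44] F [-0.6  0.4 -3.5] M [ 0.03  0.03 -0.  ] w 0.213 q [ 22.1  36.4  13.8 107.9 -13.6  37.3 -46.3]
```

Call:
{"api": "step_arm", "payload": {"deltas": [[[0, 0, 0.001], [0, 0, 0]], [[0, 0, 0.001], [0, 0, 0]], [[0, 0, 0], [0, 0, 0]]]}}

```text
clock: 31.05
ee_pos: [0.47, -0.3525, 0.1912]
orientation: [-179.9, 0.0, -90.4]
wrist_force: [-0.2, 0.4, -3.7]
gripper_width: 0.209
```

```bash
python3 - <<'E'
from kin import *
st()
E
```

```text
t 31.05 pos [ 0.47   -0.3525  0.1912] rpy [-1.7986e+02  1.0000e-02 -9.0450e+01] F [-0.2  0.4 -3.7] M [-0.01 -0.01  0.03] w 0.209 q [ 22.1  36.3  13.8 107.9 -13.7  37.3 -46.2]
```

Call:
{"api": "step_arm", "payload": {"deltas": [[[0, 0, 0.002], [0, 0, 0]], [[0, 0, 0.002], [0, 0, 0]]]}}

```text
clock: 31.3
ee_pos: [0.4699, -0.3527, 0.1908]
orientation: [-179.8, 0.1, -90.5]
wrist_force: [-8.1, 7.4, 30.5]
gripper_width: 0.207
```

```bash
python3 - <<'E'
from kin import *
st()
E
```

```text
t 31.3 pos [ 0.4699 -0.3527  0.1908] rpy [-1.7977e+02  5.0000e-02 -9.0470e+01] F [-8.1  7.4 30.5] M [ 1.44  1.97 -0.01] w 0.207 q [ 22.2  36.4  13.7 107.9 -13.7  37.2 -46.1]
```

In contact. Back off slightly and release.

Call:
{"api": "step_arm", "payload": {"deltas": [[[0, 0, -0.001], [0, 0, 0]], [[0, 0, 0], [0, 0, 0]], [[0, 0, 0], [0, 0, 0]], [[0, 0, 0], [0, 0, 0]], [[0, 0, 0], [0, 0, 0]]], "claw": 0.3}}

```text
clock: 31.92
ee_pos: [0.4705, -0.3532, 0.1923]
orientation: [-179.7, -0.0, -90.5]
wrist_force: [-0.0, -0.6, -0.6]
gripper_width: 0.697
```

Call:
{"api": "step_arm", "payload": {"deltas": [[[0, 0, -0.01], [0, 0, 0]], [[0, 0, -0.02], [0, 0, 0]], [[0, 0, -0.04], [0, 0, 0]], [[0, 0, -0.05], [0, 0, 0]], [[0, 0, -0.05], [0, 0, 0]], [[0, -0.05, -0.02], [0, 0, -5]], [[0, -0.05, 0], [0, 0, -5]]]}}

```text
clock: 32.8
ee_pos: [0.5672, -0.3517, 0.3942]
orientation: [-179.6, -0.2, -80.6]
wrist_force: [0.1, -0.6, -0.5]
gripper_width: 0.7
```

```bash
python3 - <<'E'
from kin import *
st(); m,im=snap('top','t21'); crop(im,225,150,425,310,4,'t21c'); crop(im,420,150,510,320,4,'t21d')
E
```

```text
t 32.8 pos [ 0.5672 -0.3517  0.3942] rpy [-179.65   -0.2   -80.6 ] F [ 0.1 -0.6 -0.5] M [-0.03 -0.03  0.01] w 0.7 q [ 17.1  29.5  15.9  85.5  -8.6  65.8 -46.1]
```

View pics/t21c.png

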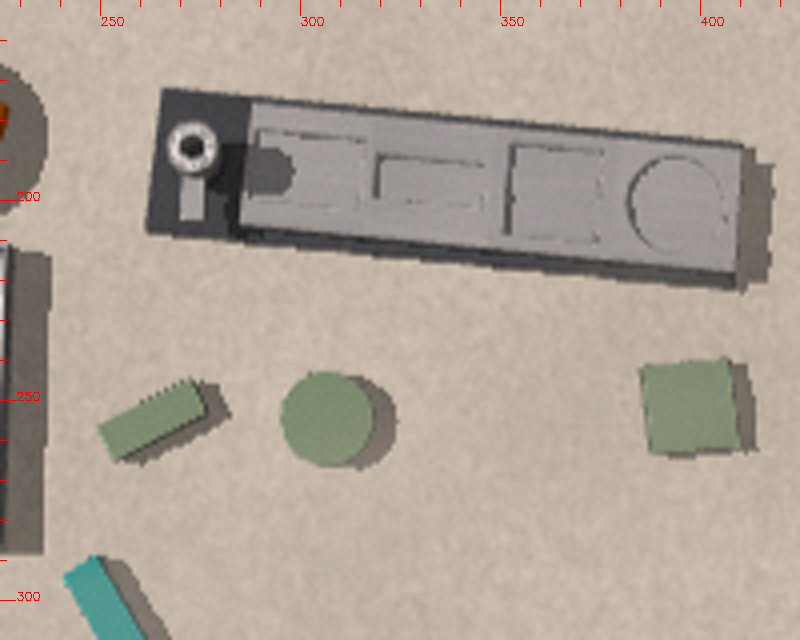

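View pics/t21d.png

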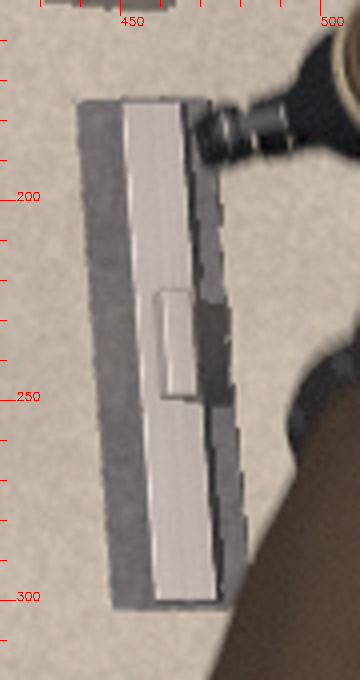

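```bash
python3 - <<'E'
from kin import *
q=env.sense()['qpos']
s=env.sense(); p0=np.array(s['ee_pos']); p1=np.array([.436,.165,.33])
sim(q,[(p0+(p1-p0)*t,rot([180,0,-80.6+107.6*t])) for t in (.25,.5,.75,1)])
plan(p1,[180,0,27])
E
```

```text
[ 11.  22.   8.  99.  -3.  59. -34.] 0.03 0.01 marg 47.0
[  5.  17.  -1. 109.   0.  54. -23.] 0.02 0.01 marg 38.0
[ -3.  15. -10. 115.   3.  51. -14.] 0.01 0.0 marg 33.0
[-12.  17. -19. 116.   7.  49.  -8.] 0.01 0.0 marg 31.0
n 12 min 11.3
[[[-0.0442,0.0039,0.0051],[-0.02,-0.05,-8.92]],[[-0.0442,-0.003,0.0051],[-0.02,-0.05,-8.92]],[[-0.0432,-0.0098,0.0052],[-0.02,-0.05,-8.92]],[[-0.0412,-0.0164,0.0052],[-0.02,-0.05,-8.92]],[[-0.0381,-0.0226,0.0052],[-0.02,-0.05,-8.92]],[[-0.0342,-0.0282,0.0053],[-0.02,-0.05,-8.92]],[[-0.0294,-0.0332,0.0053],[-0.02,-0.05,-8.92]],[[-0.0239,-0.0373,0.0053],[-0.02,-0.05,-8.92]],[[-0.0178,-0.0406,0.0053],[-0.02,-0.05,-8.92]],[[-0.0113,-0.0429,0.0053],[-0.02,-0.05,-8.92]],[[-0.0045,-0.0441,0.0053],[-0.02,-0.05,-8.92]],[[0.0024,-0.0443,0.0053],[-0.02,-0.05,-8.92]]]
```

Call:
{"api": "step_arm", "payload": {"deltas": [[[-0.044, 0.004, 0.003], [0, 0, -8.9]], [[-0.044, -0.003, 0.005], [0, 0, -8.9]], [[-0.043, -0.01, 0.005], [0, 0, -8.9]], [[-0.041, -0.016, 0.005], [0, 0, -8.9]], [[-0.038, -0.0226, 0.005], [0, 0, -8.9]], [[-0.034, -0.028, 0.005], [0, 0, -8.9]], [[-0.0294, -0.033, 0.005], [0, 0, -8.9]], [[-0.024, -0.037, 0.005], [0, 0, -8.9]], [[-0.018, -0.0406, 0.005], [0, 0, -8.9]], [[-0.011, -0.043, 0.005], [0, 0, -8.9]], [[-0.004, -0.04, 0.005], [0, 0, -8.9]], [[0, -0.02, 0.005], [0, 0, -5]]], "claw": 0}}

```text
clock: 34.35
ee_pos: [0.4268, 0.1447, 0.336]
orientation: [179.2, -0.8, 26.1]
wrist_force: [-0.6, -0.4, 0.9]
gripper_width: 1.002
```

Call:
{"api": "step_arm", "payload": {"deltas": [[[0, 0, 0], [0, 0, 0]], [[0, 0, 0], [0, 0, 0]], [[0, 0, 0], [0, 0, 0]]]}}

```text
clock: 34.72
ee_pos: [0.4274, 0.1427, 0.3362]
orientation: [179.1, -0.8, 25.8]
wrist_force: [0.7, 0.4, -0.1]
gripper_width: 1.0
```

```bash
python3 - <<'E'
from kin import *
st(); m,im=snap('wrist','w22')
E
```

```text
t 34.73 pos [0.4274 0.1427 0.3362] rpy [179.07  -0.79  25.81] F [ 0.7  0.4 -0.1] M [0.06 0.02 0.04] w 1.0 q [-11.   14.3 -17.4 117.8   7.   48.   -6.8]
```

View pics/w22.png

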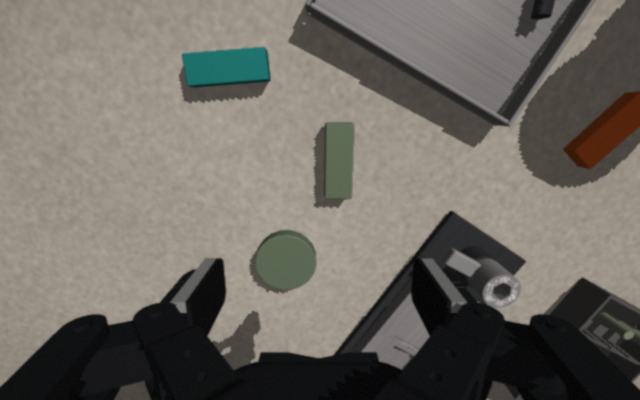

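```bash
python3 - <<'E'
from kin import *
im=cv2.imread('pics/w22.png'); crop(im,240,110,370,300,4,'w22c')
E
```

```text
(no output)
```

View pics/w22c.png

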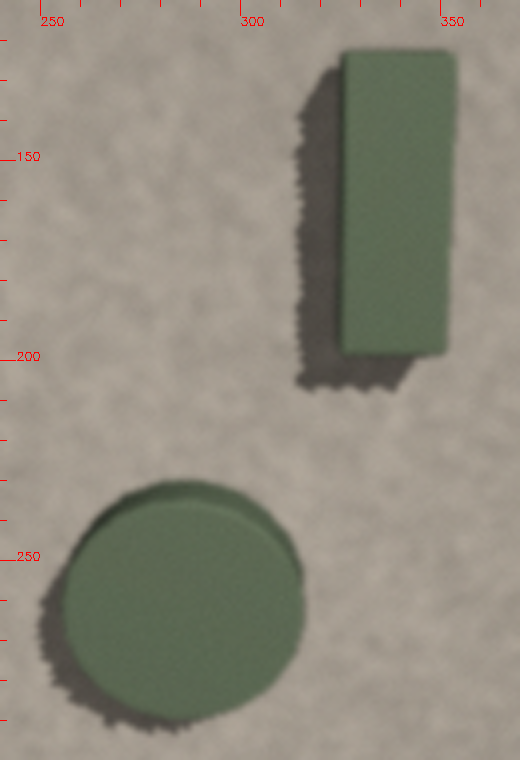

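```bash
cat >> kin.py <<'E'
def quad(m,px,z):
    q=np.array([p2w(m,u,v,z) for u,v in px]); c=q.mean(0)
    e=[np.linalg.norm(q[i]-q[(i+1)%4]).round(4) for i in range(4)]
    a=[np.degrees(np.arctan2(*(q[(i+1)%4]-q[i])[[1,0]])).round(1) for i in range(4)]
    print('c',c.round(4),'edges',e,'ang',a); return c
E
python3 - <<'E'
from tip import *
m=np.load('pics/w22.npy',allow_pickle=True).item()
c=quad(m,[(325.5,122.8),(354,122.8),(351.5,198.3),(325,198.3)],.016)
d,r=fitcircle(m,[(240+a/4,110+b/4) for a,b in [(64,610),(304,600),(185,718),(90,680),(270,680),(245,517),(130,515),(188,499)]],.031,.016,(.43,.06)); print(d,r)
plan([c[0],c[1],.25],[180,0,27.5],n=3)
E
```

```text
c [0.4371 0.1739 0.016 ] edges [np.float64(0.0251), np.float64(0.0689), np.float64(0.025), np.float64(0.0688)] ang [np.float64(25.8), np.float64(-64.2), np.float64(-154.4), np.float64(115.8)]
[0.43517196 0.05983817] [-0.0012625  -0.0004794  -0.00109586 -0.00039479 -0.00219369 -0.00056078
 -0.00171692 -0.00016465]
n 3 min 1.7
[[[0.007,-0.0085,0.0287],[0.32,-0.26,-0.57]],[[0.0072,-0.0082,0.0287],[0.32,-0.26,-0.57]],[[0.0075,-0.008,0.0287],[0.32,-0.26,-0.57]]]
```

Call:
{"api": "step_arm", "payload": {"deltas": [[[0.007, -0.0085, 0.028], [0.3, -0.26, 0]], [[0.0072, -0.0085, 0.028], [0.3, -0.26, 0]], [[0.0075, -0.0085, 0.028], [0.3, -0.26, 0]], [[0, 0, 0], [0, 0, 0]], [[0, 0, 0], [0, 0, 0]]], "claw": 0.35}}

```text
clock: 35.4
ee_pos: [0.4401, 0.1713, 0.2517]
orientation: [179.8, -0.2, 25.2]
wrist_force: [0.1, -0.9, 1.4]
gripper_width: 0.655
```

```bash
python3 - <<'E'
from kin import *
st(); m,im=snap('wrist','w23'); plan([.4371,.1739,.19],[180,0,25.8],n=3); crop(im,240,110,400,300,4,'w23c')
E
```

```text
t 35.4 pos [0.4401 0.1713 0.2517] rpy [ 1.7985e+02 -1.6000e-01  2.5170e+01] F [ 0.1 -0.9  1.4] M [-0.02  0.02 -0.06] w 0.655 q [-15.2  23.5 -16.1 119.8  10.7  37.8 -13.3]
n 3 min 1.1
[[[-0.0006,-0.0013,0.0206],[0.05,-0.06,-0.21]],[[-0.0006,-0.0013,0.0206],[0.05,-0.06,-0.21]],[[-0.0005,-0.0012,0.0206],[0.05,-0.06,-0.21]]]
```

View pics/w23c.png

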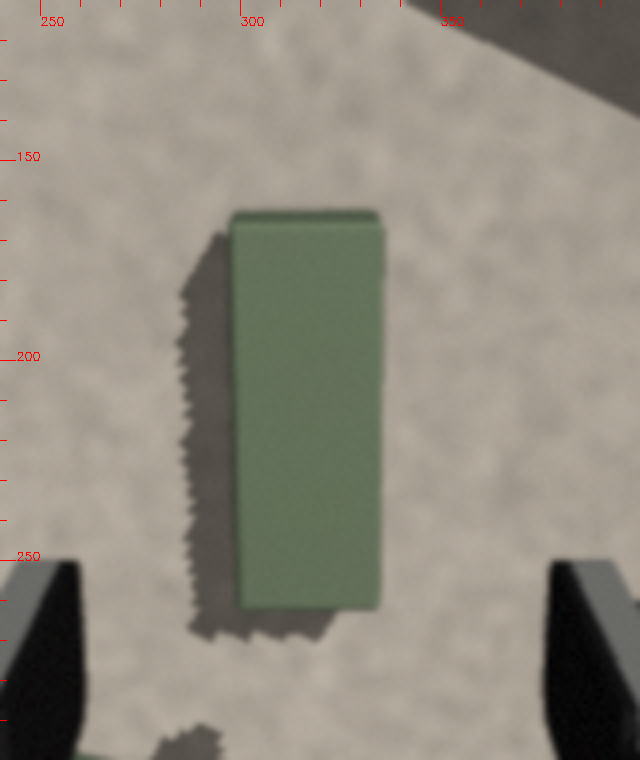

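```bash
python3 - <<'E'
from tip import *
m=np.load('pics/w23.npy',allow_pickle=True).item()
c=quad(m,[(240+232/4,110+226/4),(240+383/4,110+226/4),(240+380/4,110+607/4),(240+239/4,110+607/4)],.016)
plan([c[0],c[1],.182],[180,0,26],n=4)
E
```

```text
c [0.4375 0.1741 0.016 ] edges [np.float64(0.0244), np.float64(0.0676), np.float64(0.0249), np.float64(0.0675)] ang [np.float64(25.2), np.float64(-64.4), np.float64(-154.9), np.float64(115.2)]
n 4 min 1.3
[[[-0.0003,-0.001,0.0174],[0.04,-0.04,-0.21]],[[-0.0003,-0.0009,0.0174],[0.04,-0.04,-0.21]],[[-0.0003,-0.0009,0.0174],[0.04,-0.04,-0.21]],[[-0.0003,-0.0009,0.0174],[0.04,-0.04,-0.21]]]
```

Call:
{"api": "step_arm", "payload": {"deltas": [[[-0.0003, -0.001, 0.0174], [0, 0, 0]], [[-0.0003, -0.001, 0.0174], [0, 0, 0]], [[-0.0003, -0.001, 0.0174], [0, 0, 0]], [[-0.0003, -0.001, 0.0155], [0, 0, 0]], [[0, 0, 0], [0, 0, 0]], [[0, 0, 0], [0, 0, 0]]]}}

```text
clock: 36.2
ee_pos: [0.4407, 0.1724, 0.1896]
orientation: [179.7, -0.8, 24.9]
wrist_force: [0.7, -0.4, -0.1]
gripper_width: 0.65
```

```bash
python3 - <<'E'
from tip import *
st();plan([.4375,.1741,.1800],[180,0,25.3],n=1)
E
```

```text
t 36.2 pos [0.4407 0.1724 0.1896] rpy [179.7   -0.84  24.86] F [ 0.7 -0.4 -0.1] M [-0.03 -0.03  0.03] w 0.65 q [-17.9  29.5 -13.2 122.7  14.5  28.4 -17.3]
n 1 min 0.2
[[[-0.0023,-0.003,0.0095],[0.3,-0.84,-0.44]]]
```

Call:
{"api": "step_arm", "payload": {"deltas": [[[-0.0012, -0.0015, 0.005], [0.15, -0.4, -0.2]], [[-0.0012, -0.0015, 0.0045], [0.15, -0.4, -0.2]], [[0, 0, 0], [0, 0, 0]], [[0, 0, 0], [0, 0, 0]]]}}

```text
clock: 36.7
ee_pos: [0.4377, 0.1742, 0.181]
orientation: [-180.0, -0.1, 25.3]
wrist_force: [-0.2, 0.8, -0.6]
gripper_width: 0.653
```

```bash
python3 - <<'E'
from tip import *
st();plan([.4375,.1741,.1800],[180,0,25.3],n=1)
E
```

```text
t 36.7 pos [0.4377 0.1742 0.181 ] rpy [-1.7999e+02 -1.3000e-01  2.5260e+01] F [-0.2  0.8 -0.6] M [0.07 0.01 0.01] w 0.653 q [-18.   30.5 -13.4 122.9  14.5  28.  -17.2]
n 1 min 0.0
[[[-0.0003,-0.0,0.001],[-0.01,-0.13,-0.04]]]
```

Close on the slim, then lift.

Call:
{"api": "step_arm", "payload": {"deltas": [[[0, 0, 0.001], [0, 0, 0]], [[0, 0, 0], [0, 0, 0]], [[0, 0, 0], [0, 0, 0]], [[0, 0, 0], [0, 0, 0]], [[0, 0, 0], [0, 0, 0]]], "claw": 1, "grip_force": 40}}

```text
clock: 37.33
ee_pos: [0.4378, 0.1742, 0.1801]
orientation: [180.0, -0.1, 25.3]
wrist_force: [-0.1, 0.5, 0.2]
gripper_width: 0.292
```

```bash
python3 - <<'E'
from tip import *
st();
E
```

```text
t 37.33 pos [0.4378 0.1742 0.1801] rpy [ 1.800e+02 -1.300e-01  2.526e+01] F [-0.1  0.5  0.2] M [ 0.03  0.01 -0.01] w 0.292 q [-18.1  30.6 -13.3 122.9  14.6  27.8 -17.2]
```

Call:
{"api": "step_arm", "payload": {"deltas": [[[0, 0, -0.005], [0, 0, 0]], [[0, 0, -0.01], [0, 0, 0]], [[0, 0, -0.02], [0, 0, 0]], [[0, 0, -0.03], [0, 0, 0]], [[0, 0, -0.03], [0, 0, 0]], [[0, 0, 0], [0, 0, 0]]]}}

```text
clock: 38.08
ee_pos: [0.4373, 0.1741, 0.2805]
orientation: [-180.0, -0.2, 25.3]
wrist_force: [-0.8, -0.3, -0.7]
gripper_width: 0.29
```

```bash
python3 - <<'E'
from tip import *
st(); m,im=snap('wrist','w24'); tgt=np.array([.5843,-.0541,0])+.041*YD; print(tgt); plan([tgt[0],tgt[1],.30],[180,0,-7.1])
E
```

```text
t 38.08 pos [0.4373 0.1741 0.2805] rpy [-1.7999e+02 -1.6000e-01  2.5280e+01] F [-0.8 -0.3 -0.7] M [-0.03  0.01  0.05] w 0.29 q [-14.3  20.9 -17.5 118.4   9.3  41.8 -12.4]
[ 0.58936766 -0.01341439  0.        ]
n 5 min 4.4
[[[0.0116,0.0469,-0.0041],[-0.0,-0.01,6.48]],[[0.0168,0.0453,-0.0041],[-0.0,-0.01,6.48]],[[0.0218,0.0431,-0.0041],[-0.0,-0.01,6.48]],[[0.0265,0.0404,-0.0041],[-0.0,-0.01,6.48]],[[0.0309,0.0371,-0.0041],[-0.0,-0.01,6.48]]]
```

View pics/w24.png

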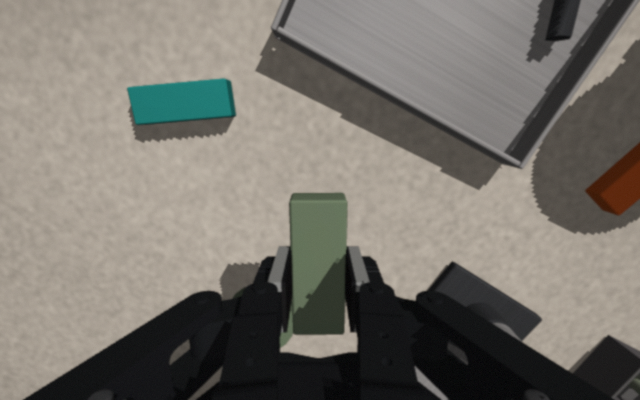

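Call:
{"api": "step_arm", "payload": {"deltas": [[[0.0116, 0.047, -0.002], [0, 0, 6.5]], [[0.017, 0.045, -0.002], [0, 0, 6.5]], [[0.022, 0.043, -0.002], [0, 0, 6.5]], [[0.0265, 0.04, -0.002], [0, 0, 6.5]], [[0.02, 0.025, -0.002], [0, 0, 5]], [[0, 0, 0], [0, 0, 0]], [[0, 0, 0], [0, 0, 0]]]}}

```text
clock: 39.0
ee_pos: [0.5793, -0.006, 0.2828]
orientation: [179.9, 0.5, -6.5]
wrist_force: [-1.0, 0.4, -1.1]
gripper_width: 0.29
```

```bash
python3 - <<'E'
from tip import *
st(); m,im=snap('wrist','w25'); crop(im,220,80,420,300,3,'w25c'); plan([.5894,-.0134,.25],[180,0,-7.1],n=2)
E
```

```text
t 39.0 pos [ 0.5793 -0.006   0.2828] rpy [179.87   0.51  -6.47] F [-1.   0.4 -1.1] M [ 0.07 -0.01  0.03] w 0.29 q [ -0.3  28.4  -6.2 103.9   4.   48.5 -14.8]
n 2 min 0.6
[[[0.0056,0.003,0.0164],[0.07,0.25,0.31]],[[0.0055,0.003,0.0164],[0.07,0.25,0.31]]]
```

View pics/w25.png

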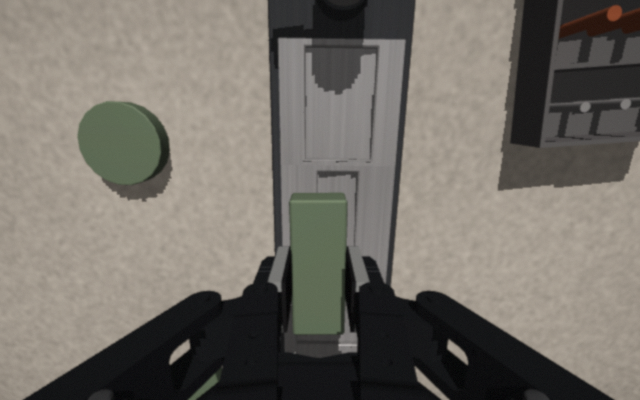

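```bash
python3 - <<'E'
from tip import *
im=cv2.imread('pics/w25.png'); crop(im,265,30,415,210,5,'w25d')
E
```

```text
(no output)
```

View pics/w25d.png

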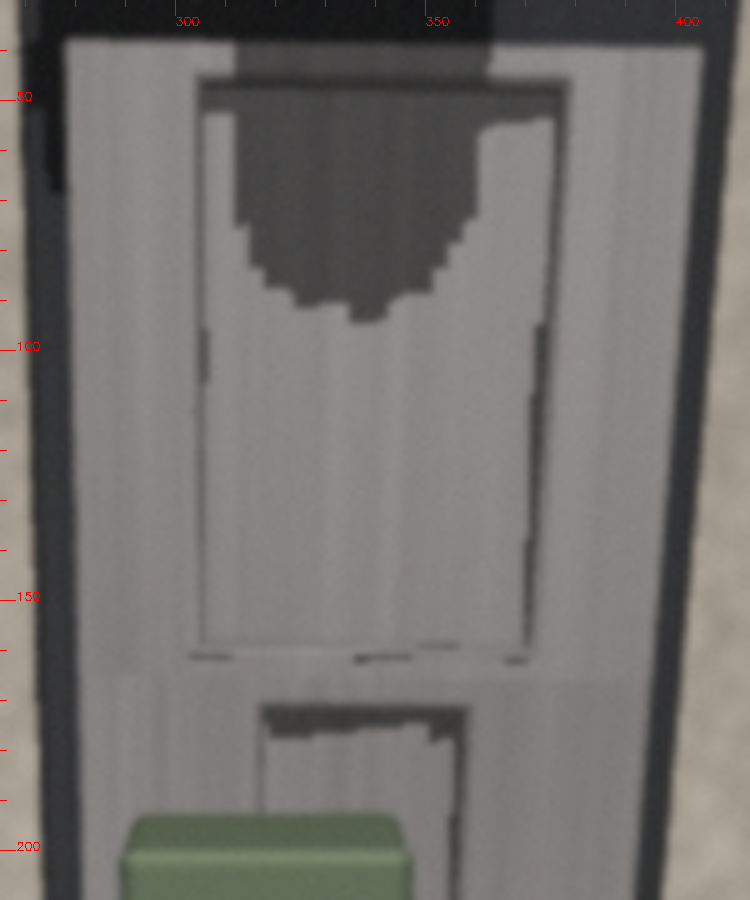

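```bash
python3 - <<'E'
from tip import *
m=np.load('pics/w25.npy',allow_pickle=True).item(); z=.026
f=lambda a,b:p2w(m,265+a/5,30+b/5,z)
c=quad(m,[(265+a/5,30+b/5) for a,b in [(197,76),(571,78),(530,659),(190,656)]],z)
print('slim top',f(260,705),f(468,706),(f(260,705)+f(468,706))/2)
print('ins top',f(63,38),f(705,46),np.linalg.norm(f(63,38)-f(705,46)))
print('left edge',f(63,38),f(80,880),'right',f(705,46),f(637,880))
for yaw in (-6.5,-7.1):
    yd=R.from_euler('z',yaw,degrees=True).apply([0,1,0]); print('from oblong: slim centre',c-.082*yd,'from slim top',(f(260,705)+f(468,706))/2-.0365*yd,'from ins',(f(63,38)+f(705,46))/2-.123*yd)
E
```

```text
c [0.5989 0.0669 0.026 ] edges [np.float64(0.0481), np.float64(0.0748), np.float64(0.0483), np.float64(0.0748)] ang [np.float64(-6.8), np.float64(-97.8), np.float64(173.1), np.float64(82.1)]
slim top [0.57891146 0.02463101 0.026     ] [0.60847872 0.02119646 0.026     ] [0.59369509 0.02291374 0.026     ]
ins top [0.56357427 0.1130995  0.026     ] [0.64510699 0.10280635 0.026     ] 0.08217989282357496
left edge [0.56357427 0.1130995  0.026     ] [0.54947278 0.00161892 0.026     ] right [0.64510699 0.10280635 0.026     ] [ 0.63123966 -0.00738823  0.026     ]
from oblong: slim centre [ 0.58960039 -0.01461223  0.026     ] from slim top [ 0.58956317 -0.01335164  0.026     ] from ins [ 0.59041663 -0.01425641  0.026     ]
from oblong: slim centre [ 0.58874774 -0.01451056  0.026     ] from slim top [ 0.58918363 -0.01330638  0.026     ] from ins [ 0.58913765 -0.0141039   0.026     ]
```

```bash
python3 - <<'E'
from tip import *
m=np.load('pics/w25.npy',allow_pickle=True).item()
c=quad(m,[(289.8,201.8),(346.8,201.8),(344.5,333),(292.5,333)],.2828-.1801+.016); print('tcp .5793,-.006')
E
```

```text
c [ 0.5772 -0.0062  0.1187] edges [np.float64(0.0246), np.float64(0.0668), np.float64(0.0255), np.float64(0.0669)] ang [np.float64(-6.3), np.float64(-96.0), np.float64(174.0), np.float64(83.3)]
tcp .5793,-.006
```

```bash
python3 - <<'E'
from tip import *
plan([.5893,-.0138,.222],[180,0,-7.1],n=3)
E
```

```text
n 3 min 1.1
[[[0.0038,0.0021,0.0203],[0.05,0.17,0.21]],[[0.0037,0.0021,0.0203],[0.05,0.17,0.21]],[[0.0037,0.0021,0.0203],[0.05,0.17,0.21]]]
```

Call:
{"api": "step_arm", "payload": {"deltas": [[[0.0038, 0.002, 0.02], [0, 0.17, 0.2]], [[0.0037, 0.002, 0.02], [0, 0.17, 0.2]], [[0.0037, 0.002, 0.0165], [0, 0.17, 0.2]], [[0, 0, 0], [0, 0, 0]], [[0, 0, 0], [0, 0, 0]]]}}

```text
clock: 39.67
ee_pos: [0.5877, -0.0087, 0.2247]
orientation: [180.0, 0.1, -6.6]
wrist_force: [0.5, -0.4, -0.6]
gripper_width: 0.292
```

```bash
python3 - <<'E'
from tip import *
st();plan([.5893,-.0138,.210],[180,0,-7.1],n=2)
E
```

```text
t 39.67 pos [ 0.5877 -0.0087  0.2247] rpy [ 1.7997e+02  8.0000e-02 -6.5600e+00] F [ 0.5 -0.4 -0.6] M [-0.03 -0.02  0.01] w 0.292 q [ -0.3  33.3  -5.7 105.4   4.8  41.6 -15.3]
n 2 min 0.3
[[[0.0011,0.0024,0.0073],[0.02,0.04,0.27]],[[0.0011,0.0024,0.0073],[0.02,0.04,0.27]]]
```

Call:
{"api": "step_arm", "payload": {"deltas": [[[0.0011, 0.0024, 0.006], [0, 0.1, 0.3]], [[0.0011, 0.0024, 0.006], [0, 0, 0.3]], [[0, 0, 0], [0, 0, 0]], [[0, 0, 0], [0, 0, 0]]]}}

```text
clock: 40.17
ee_pos: [0.5897, -0.0141, 0.2132]
orientation: [180.0, -0.1, -7.2]
wrist_force: [-0.6, -0.0, -1.2]
gripper_width: 0.292
```

```bash
python3 - <<'E'
from tip import *
st();plan([.5893,-.0138,.206],[180,0,-7.1],n=1);m,im=snap('wrist','w26'); crop(im,260,100,400,360,3,'w26c')
E
```

```text
t 40.17 pos [ 0.5897 -0.0141  0.2132] rpy [ 1.7999e+02 -1.5000e-01 -7.2000e+00] F [-0.6 -0.  -1.2] M [0.04 0.03 0.01] w 0.292 q [ -0.   34.3  -5.5 105.6   4.8  40.1 -15.4]
n 1 min 0.1
[[[-0.0005,-0.0002,0.0072],[0.01,-0.15,-0.1]]]
```

View pics/w26c.png

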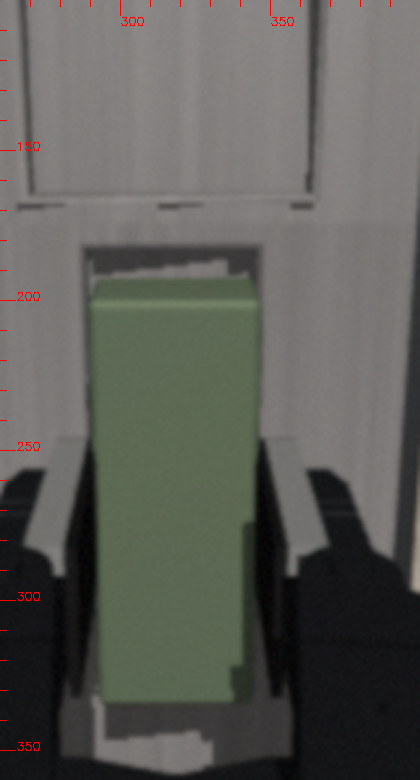

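Call:
{"api": "step_arm", "payload": {"deltas": [[[-0.0004, -0.0002, 0.004], [0, -0.1, 0]], [[0, 0, 0.003], [0, 0, 0]], [[0, 0, 0.003], [0, 0, 0]], [[0, 0, 0], [0, 0, 0]]]}}

```text
clock: 40.72
ee_pos: [0.5893, -0.0137, 0.2026]
orientation: [180.0, -0.0, -7.2]
wrist_force: [-0.1, 0.3, -0.6]
gripper_width: 0.294
```

```bash
python3 - <<'E'
from tip import *
st();plan([.5893,-.0138,.203],[180,0,-7.1],n=1)
E
```

```text
t 40.73 pos [ 0.5893 -0.0137  0.2026] rpy [ 1.7999e+02 -4.0000e-02 -7.1900e+00] F [-0.1  0.3 -0.6] M [-0.04  0.01  0.02] w 0.294 q [-1.00e-01  3.52e+01 -5.40e+00  1.06e+02  4.90e+00  3.90e+01 -1.55e+01]
n 1 min 0.0
[[[0.0,0.0001,-0.0004],[0.01,-0.04,-0.09]]]
```

Call:
{"api": "step_arm", "payload": {"deltas": [[[0, 0, 0.001], [0, 0, 0]], [[0, 0, 0], [0, 0, 0]]]}}

```text
clock: 40.98
ee_pos: [0.5894, -0.0137, 0.2015]
orientation: [180.0, -0.0, -7.2]
wrist_force: [-0.9, -0.9, -0.6]
gripper_width: 0.291
```

Call:
{"api": "step_arm", "payload": {"deltas": [[[0, 0, 0], [0, 0, 0]], [[0, 0, 0], [0, 0, 0]], [[0, 0, 0], [0, 0, 0]]], "claw": 0.45}}

```text
clock: 41.35
ee_pos: [0.5896, -0.0136, 0.2019]
orientation: [-180.0, -0.1, -7.2]
wrist_force: [-0.1, 0.3, -0.3]
gripper_width: 0.549
```

Call:
{"api": "step_arm", "payload": {"deltas": [[[0, 0, -0.01], [0, 0, 0]], [[0, 0, -0.03], [0, 0, 0]], [[0, 0, -0.04], [0, 0, 0]], [[0, 0, -0.04], [0, 0, 0]], [[0, 0, 0], [0, 0, 0]], [[0, 0, 0], [0, 0, 0]]], "claw": 0}}

```text
clock: 42.1
ee_pos: [0.5892, -0.0136, 0.3284]
orientation: [-180.0, -0.2, -7.2]
wrist_force: [-0.8, -0.9, -0.7]
gripper_width: 1.003
```

```bash
python3 - <<'E'
from tip import *
st();m,im=snap('wrist','w27'); crop(im,250,0,420,340,2,'w27c')
E
```

```text
t 42.1 pos [ 0.5892 -0.0136  0.3284] rpy [-1.7998e+02 -1.6000e-01 -7.1800e+00] F [-0.8 -0.9 -0.7] M [-0.01  0.02  0.02] w 1.003 q [  0.5  26.   -6.1 100.3   3.3  53.8 -14.1]
```

View pics/w27.png

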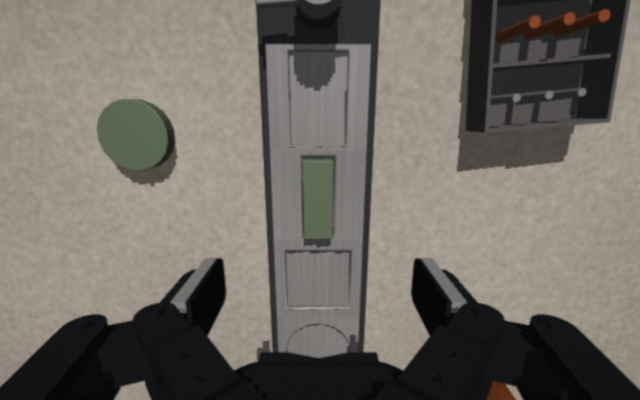

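```bash
python3 - <<'E'
from tip import *
plan([.4345,.06,.26],[180,0,-7.1])
E
```

```text
n 4 min 3.4
[[[-0.0408,-0.0134,0.017],[-0.01,-0.04,-0.02]],[[-0.0407,-0.0134,0.017],[-0.01,-0.04,-0.02]],[[-0.0407,-0.0134,0.017],[-0.01,-0.04,-0.02]],[[-0.0407,-0.0134,0.0171],[-0.01,-0.04,-0.02]]]
```

Call:
{"api": "step_arm", "payload": {"deltas": [[[-0.0408, -0.0134, 0.012], [0, 0, 0]], [[-0.0407, -0.0134, 0.017], [0, 0, 0]], [[-0.0407, -0.0134, 0.017], [0, 0, 0]], [[-0.035, -0.012, 0.015], [0, 0, 0]], [[0, 0, 0], [0, 0, 0]], [[0, 0, 0], [0, 0, 0]], [[0, 0, 0], [0, 0, 0]]]}}

```text
clock: 43.02
ee_pos: [0.4349, 0.0586, 0.2609]
orientation: [179.9, 0.2, -7.2]
wrist_force: [0.2, -0.1, -0.6]
gripper_width: 1.0
```

```bash
python3 - <<'E'
from tip import *
st();m,im=snap('wrist','w28'); crop(im,220,100,420,300,4,'w28c')
E
```

```text
t 43.02 pos [0.4349 0.0586 0.2609] rpy [179.88   0.22  -7.23] F [ 0.2 -0.1 -0.6] M [-0.01 -0.02 -0.01] w 1.0 q [ -8.   19.6  -8.3 124.    4.7  36.9 -26.8]
```

View pics/w28c.png

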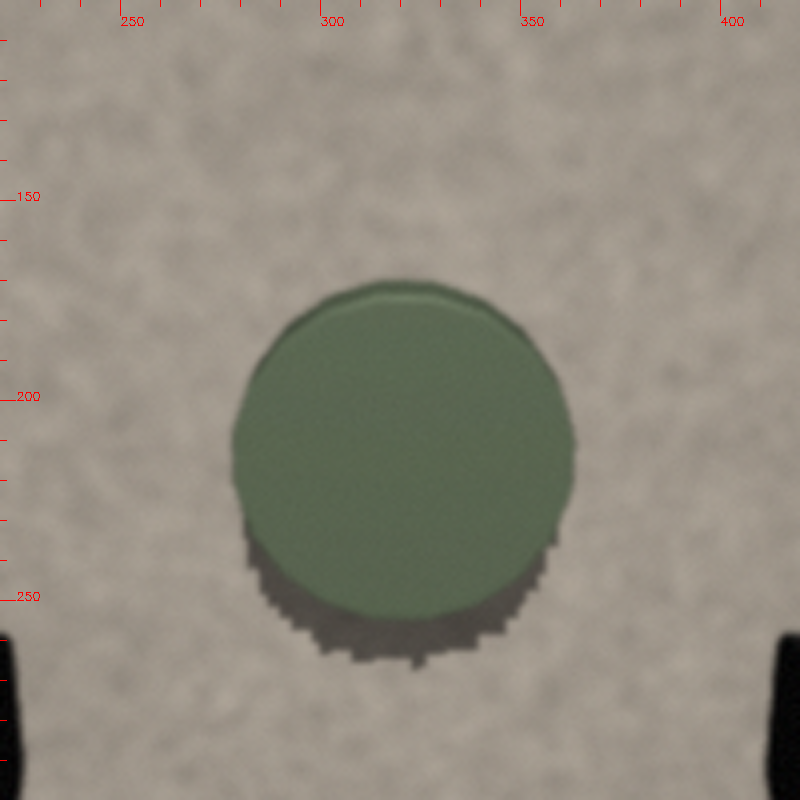

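```bash
python3 - <<'E'
from tip import *
m=np.load('pics/w28.npy',allow_pickle=True).item()
d,r=fitcircle(m,[(220+a/4,100+b/4) for a,b in [(232,450),(574,450),(403,619),(290,575),(520,570),(403,292),(300,325),(510,325)]],.031,.016,(.43,.06)); print(d,r.round(4))
plan([d[0],d[1],.1755],[180,0,-7.1],n=4)
E
```

```text
[0.43524133 0.05944668] [-0.0007 -0.0009 -0.0007 -0.0012 -0.0015 -0.0008 -0.0007 -0.0004]
n 4 min 1.6
[[[0.0001,-0.0003,0.0214],[0.03,0.05,-0.03]],[[0.0001,-0.0003,0.0214],[0.03,0.05,-0.03]],[[0.0001,-0.0002,0.0214],[0.03,0.05,-0.03]],[[0.0,-0.0002,0.0214],[0.03,0.05,-0.03]]]
```

Call:
{"api": "step_arm", "payload": {"deltas": [[[0.0001, -0.0003, 0.021], [0, 0, 0]], [[0, -0.0003, 0.021], [0, 0, 0]], [[0, -0.0002, 0.021], [0, 0, 0]], [[0, -0.0002, 0.016], [0, 0, 0]], [[0, 0, 0], [0, 0, 0]], [[0, 0, 0], [0, 0, 0]]]}}

```text
clock: 43.82
ee_pos: [0.4403, 0.0578, 0.1813]
orientation: [180.0, -0.2, -7.6]
wrist_force: [0.1, 0.2, -0.2]
gripper_width: 0.996
```

```bash
python3 - <<'E'
from tip import *
st();plan([.4352,.0595,.1755],[180,0,-7.1],n=2)
E
```

```text
t 43.83 pos [0.4403 0.0578 0.1813] rpy [179.99  -0.18  -7.56] F [ 0.1  0.2 -0.2] M [ 0.06 -0.01  0.01] w 0.996 q [ -9.5  28.4  -6.3 127.    7.4  24.8 -29.3]
n 2 min 0.1
[[[-0.0027,-0.0005,0.0029],[0.01,-0.09,-0.23]],[[-0.0026,-0.0005,0.0029],[0.01,-0.09,-0.23]]]
```

Call:
{"api": "step_arm", "payload": {"deltas": [[[-0.0027, -0.0005, 0.003], [0, -0.1, -0.2]], [[-0.0026, -0.0005, 0.003], [0, -0.1, -0.2]], [[0, 0, 0], [0, 0, 0]]]}}

```text
clock: 44.2
ee_pos: [0.4355, 0.0596, 0.1762]
orientation: [-180.0, -0.1, -7.2]
wrist_force: [0.5, -1.0, -0.6]
gripper_width: 0.997
```

```bash
python3 - <<'E'
from tip import *
st();plan([.4352,.0595,.1755],[180,0,-7.1],n=1)
E
```

```text
t 44.2 pos [0.4355 0.0596 0.1762] rpy [-1.7996e+02 -1.1000e-01 -7.1500e+00] F [ 0.5 -1.  -0.6] M [-0.01  0.02  0.  ] w 0.997 q [ -9.9  28.8  -6.3 127.7   7.6  23.7 -29.5]
n 1 min 0.0
[[[-0.0003,0.0001,0.0007],[-0.04,-0.11,-0.05]]]
```

Call:
{"api": "step_arm", "payload": {"deltas": [[[-0.0003, 0, 0.0007], [0, 0, 0]], [[0, 0, 0], [0, 0, 0]], [[0, 0, 0], [0, 0, 0]], [[0, 0, 0], [0, 0, 0]]], "claw": 1, "grip_force": 50}}

```text
clock: 44.7
ee_pos: [0.4351, 0.0597, 0.1763]
orientation: [-180.0, -0.1, -7.1]
wrist_force: [-0.1, 0.4, -1.4]
gripper_width: 0.696
```

```bash
python3 - <<'E'
from tip import *
st()
E
```

```text
t 44.7 pos [0.4351 0.0597 0.1763] rpy [-1.7997e+02 -1.4000e-01 -7.1400e+00] F [-0.1  0.4 -1.4] M [-0.    0.05  0.05] w 0.696 q [ -9.9  28.8  -6.3 127.8   7.6  23.7 -29.6]
```

Call:
{"api": "step_arm", "payload": {"deltas": [[[0, 0, -0.005], [0, 0, 0]], [[0, 0, -0.01], [0, 0, 0]], [[0, 0, -0.02], [0, 0, 0]], [[0, 0, -0.03], [0, 0, 0]], [[0, 0, -0.03], [0, 0, 0]], [[0, 0, 0], [0, 0, 0]]]}}

```text
clock: 45.45
ee_pos: [0.4346, 0.0596, 0.2764]
orientation: [-180.0, -0.1, -7.1]
wrist_force: [0.3, -0.0, -1.6]
gripper_width: 0.695
```

```bash
python3 - <<'E'
from tip import *
st(); m,im=snap('wrist','w29'); o=np.array([.5893,-.0138,0])-.041*YD; t=o-.123*YD; print(o,t); plan([t[0],t[1],.28],[180,0,-7.1])
E
```

```text
t 45.45 pos [0.4346 0.0596 0.2764] rpy [-1.7996e+02 -1.3000e-01 -7.1400e+00] F [ 0.3 -0.  -1.6] M [-0.03  0.01  0.03] w 0.695 q [ -7.6  18.   -8.8 123.3   4.4  38.8 -26.5]
[ 0.58423234 -0.05448561  0.        ] [ 0.56902936 -0.17654244  0.        ]
n 5 min 4.9
[[[0.0326,0.0435,-0.0009],[-0.0,-0.01,-0.01]],[[0.0326,0.0435,-0.0009],[-0.0,-0.01,-0.01]],[[0.0326,0.0435,-0.0009],[-0.0,-0.01,-0.01]],[[0.0326,0.0435,-0.0009],[-0.0,-0.01,-0.01]],[[0.0326,0.0435,-0.0009],[-0.0,-0.01,-0.01]]]
```

View pics/w29.png

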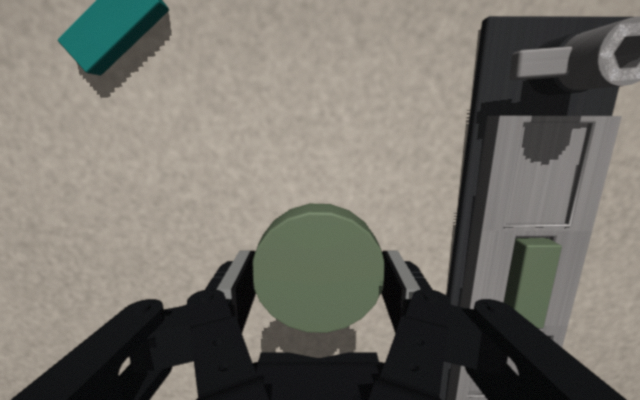

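Call:
{"api": "step_arm", "payload": {"deltas": [[[0.0326, 0.0435, 0], [0, 0, 0]], [[0.0326, 0.0435, 0], [0, 0, 0]], [[0.0326, 0.0435, 0], [0, 0, 0]], [[0.0326, 0.0435, 0], [0, 0, 0]], [[0.029, 0.039, 0], [0, 0, 0]], [[0, 0, 0], [0, 0, 0]], [[0, 0, 0], [0, 0, 0]], [[0, 0, 0], [0, 0, 0]]]}}

```text
clock: 46.5
ee_pos: [0.5672, -0.1761, 0.267]
orientation: [-179.9, 0.6, -6.8]
wrist_force: [-0.8, 0.6, -1.3]
gripper_width: 0.699
```

```bash
python3 - <<'E'
from tip import *
st(); m,im=snap('wrist','w30'); plan([.569,-.1765,.23],[180,0,-7.1],n=2); crop(im,240,60,400,240,4,'w30c')
E
```

```text
t 46.5 pos [ 0.5672 -0.1761  0.267 ] rpy [-179.94    0.63   -6.79] F [-0.8  0.6 -1.3] M [ 0.03  0.02 -0.02] w 0.699 q [ 15.5  30.6  -4.8 102.6   3.3  47.6   2.3]
n 2 min 0.7
[[[0.0012,0.0003,0.0185],[-0.03,0.32,0.17]],[[0.0011,0.0003,0.0185],[-0.03,0.32,0.17]]]
```

View pics/w30c.png

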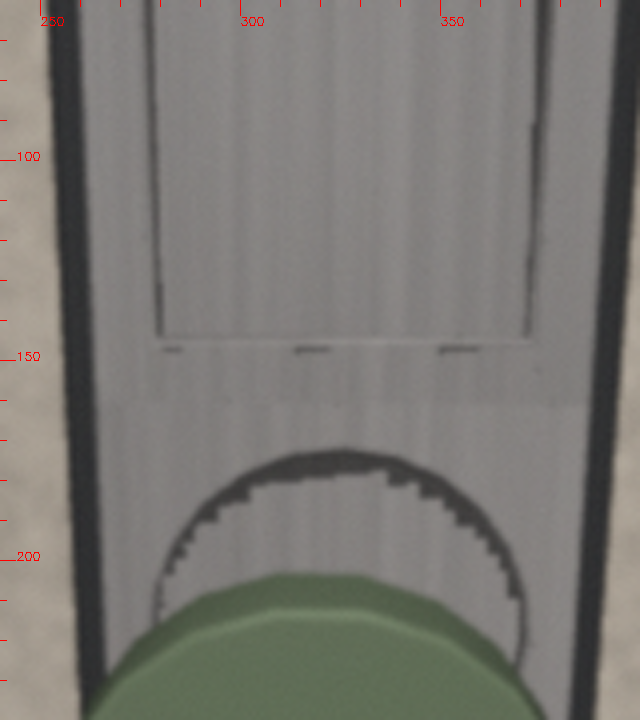

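```bash
python3 - <<'E'
from tip import *
m=np.load('pics/w30.npy',allow_pickle=True).item()
px=[(240+a/4,60+b/4) for a,b in [(154,620),(159,590),(183,535),(220,490),(265,463),(340,446),(400,456),(452,482),(492,520),(517,565),(527,620),(521,662)]]
d,r=fitcircle(m,px,.0325,.026,(.57,-.176)); print(d,(r*1000).round(2))
# in-hand disc
im=cv2.imread('pics/w30.png'); crop(im,230,180,410,360,4,'w30d')
E
```

```text
[ 0.56882824 -0.1754276 ] [-0.05 -0.26 -0.45 -0.03 -0.02  0.24  0.06 -0.02 -0.01 -0.03 -0.2  -0.55]
```

View pics/w30d.png

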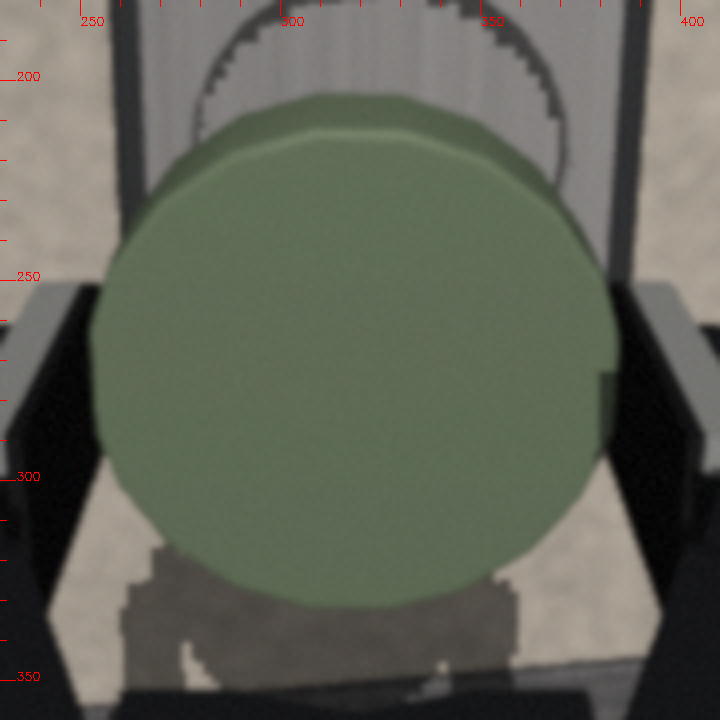

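```bash
python3 - <<'E'
from tip import *
m=np.load('pics/w30.npy',allow_pickle=True).item()
px=[(230+a/4,180+b/4) for a,b in [(90,340),(618,345),(350,608),(355,130),(160,205),(540,205),(170,545),(540,545)]]
d,r=fitcircle(m,px,.031,.1067,(.57,-.176)); print(d,(r*1000).round(2))
s=env.sense(); print('axis pt', np.array(s['ee_pos'])+rot(s['orientation']).apply([0,0,.165]))
E
```

```text
[ 0.56470083 -0.17649405] [-1.12 -0.91 -2.06 -0.42 -0.73 -0.98 -1.41 -1.24]
axis pt [ 0.56537419 -0.1753554   0.10205688]
```

```bash
python3 - <<'E'
from tip import *
plan([.5694,-.1752,.215],[180,0,-7.1],n=3)
E
```

```text
n 3 min 0.9
[[[0.0009,-0.0003,0.0173],[-0.02,0.21,0.11]],[[0.0008,-0.0003,0.0173],[-0.02,0.21,0.11]],[[0.0008,-0.0003,0.0173],[-0.02,0.21,0.11]]]
```

Call:
{"api": "step_arm", "payload": {"deltas": [[[0.001, -0.0003, 0.017], [0, 0.2, 0.1]], [[0.001, -0.0003, 0.017], [0, 0.2, 0.1]], [[0.001, -0.0003, 0.015], [0, 0.2, 0.1]], [[0, 0, 0], [0, 0, 0]], [[0, 0, 0], [0, 0, 0]]]}}

```text
clock: 47.18
ee_pos: [0.5698, -0.1708, 0.2177]
orientation: [-179.9, -0.0, -6.7]
wrist_force: [1.1, -0.9, -1.1]
gripper_width: 0.698
```

```bash
python3 - <<'E'
from tip import *
st();plan([.5694,-.1752,.206],[180,0,-7.1],n=2)
E
```

```text
t 47.17 pos [ 0.5698 -0.1708  0.2177] rpy [-1.7986e+02 -3.0000e-02 -6.7300e+00] F [ 1.1 -0.9 -1.1] M [-0.07 -0.01  0.01] w 0.698 q [ 14.9  34.3  -4.7 104.7   3.8  41.1   1.4]
n 2 min 0.2
[[[0.0001,0.0022,0.0058],[-0.07,-0.01,0.19]],[[0.0001,0.0022,0.0058],[-0.07,-0.01,0.19]]]
```

Call:
{"api": "step_arm", "payload": {"deltas": [[[0, 0.0022, 0.005], [-0.1, 0, 0.2]], [[0, 0.0022, 0.005], [-0.1, 0, 0.2]], [[0, 0, 0], [0, 0, 0]], [[0, 0, 0], [0, 0, 0]]]}}

```text
clock: 47.68
ee_pos: [0.5696, -0.1758, 0.2082]
orientation: [179.9, -0.1, -7.2]
wrist_force: [0.6, 0.5, -1.4]
gripper_width: 0.699
```

```bash
python3 - <<'E'
from tip import *
st();m,im=snap('wrist','w31');crop(im,230,120,410,360,3,'w31c')
E
```

```text
t 47.67 pos [ 0.5696 -0.1758  0.2082] rpy [ 1.799e+02 -1.300e-01 -7.190e+00] F [ 0.6  0.5 -1.4] M [-0.    0.02  0.05] w 0.699 q [ 15.   35.1  -4.4 105.    4.   40.    1.2]
```

View pics/w31c.png

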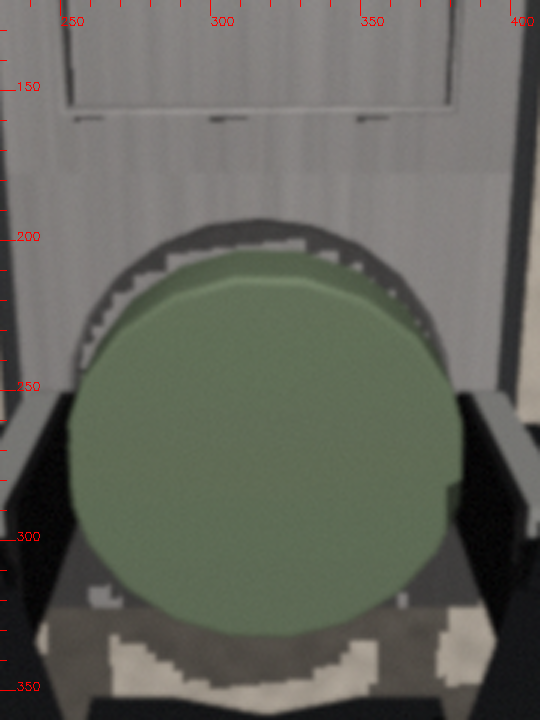

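```bash
python3 - <<'E'
from tip import *
m=np.load('pics/w31.npy',allow_pickle=True).item()
g=lambda L:[(230+a/3,120+b/3) for a,b in L]
c,r=fitcircle(m,g([(77,365),(85,330),(110,285),(150,250),(200,226),(262,217),(320,226),(375,255),(415,295),(440,340),(449,375)]),.0325,.026,(.57,-.176)); print(c,(r*1000).round(2))
d,r2=fitcircle(m,g([(68,430),(462,435),(265,635),(270,278),(130,327),(410,327),(125,580),(400,580)]),.031,.0479,(.57,-.176)); print(d,(r2*1000).round(2)); print('need',c-d)
E
```

```text
[ 0.56869223 -0.17541208] [-0.6  -0.23  0.13  0.07  0.15  0.15  0.12 -0.21 -0.34 -0.15  0.05]
[ 0.569693   -0.17669415] [-0.65 -1.59 -1.92 -0.75 -0.74 -0.37 -1.79 -2.95]
need [-0.00100077  0.00128207]
```

```bash
python3 - <<'E'
from tip import *
plan([.5688,-.1748,.204],[180,0,-7.1],n=2)
E
```

```text
n 2 min 0.1
[[[-0.0004,-0.0005,0.0021],[0.05,-0.06,-0.04]],[[-0.0004,-0.0005,0.0021],[0.05,-0.06,-0.04]]]
```

Call:
{"api": "step_arm", "payload": {"deltas": [[[-0.0004, -0.0005, 0.002], [0.05, -0.05, 0]], [[-0.0004, -0.0005, 0.002], [0.05, -0.05, 0]], [[0, 0, 0.002], [0, 0, 0]], [[0, 0, 0.002], [0, 0, 0]], [[0, 0, 0], [0, 0, 0]]]}}

```text
clock: 48.35
ee_pos: [0.5689, -0.1745, 0.1997]
orientation: [-180.0, -0.0, -7.2]
wrist_force: [0.4, -0.3, -0.8]
gripper_width: 0.695
```

```bash
python3 - <<'E'
from tip import *
st()
E
```

```text
t 48.35 pos [ 0.5689 -0.1745  0.1997] rpy [-1.7999e+02 -2.0000e-02 -7.1700e+00] F [ 0.4 -0.3 -0.8] M [-0.03 -0.    0.02] w 0.695 q [ 15.   35.7  -4.4 105.3   4.   39.1   1.1]
```

Call:
{"api": "step_arm", "payload": {"deltas": [[[0, 0, 0.0015], [0, 0, 0]], [[0, 0, 0.0008], [0, 0, 0]], [[0, 0, 0], [0, 0, 0]]]}}

```text
clock: 48.72
ee_pos: [0.5689, -0.1745, 0.1973]
orientation: [-180.0, -0.0, -7.2]
wrist_force: [-1.0, 0.9, -0.3]
gripper_width: 0.696
```

Call:
{"api": "step_arm", "payload": {"deltas": [[[0, 0, 0], [0, 0, 0]], [[0, 0, 0], [0, 0, 0]], [[0, 0, 0], [0, 0, 0]]], "claw": 0}}

```text
clock: 49.1
ee_pos: [0.5692, -0.1746, 0.1977]
orientation: [-180.0, -0.1, -7.2]
wrist_force: [-0.5, 0.4, 0.1]
gripper_width: 0.998
```

Call:
{"api": "step_arm", "payload": {"deltas": [[[0, 0, -0.01], [0, 0, 0]], [[0, 0, -0.03], [0, 0, 0]], [[0, 0, -0.03], [0, 0, 0]], [[0, 0, -0.03], [0, 0, 0]], [[0, 0, 0], [0, 0, 0]], [[0, 0, 0], [0, 0, 0]]]}}

```text
clock: 49.85
ee_pos: [0.569, -0.1746, 0.3036]
orientation: [-180.0, -0.2, -7.2]
wrist_force: [-0.6, 0.5, -0.0]
gripper_width: 1.002
```

```bash
python3 - <<'E'
from tip import *
st();m,im=snap('wrist','w32'); m,im=snap('side','s32')
E
```

```text
t 49.85 pos [ 0.569  -0.1746  0.3036] rpy [-1.80e+02 -1.70e-01 -7.17e+00] F [-0.6  0.5 -0. ] M [0.05 0.03 0.01] w 1.002 q [ 15.4  28.   -4.9 100.9   2.9  51.    2.1]
```

View pics/w32.png

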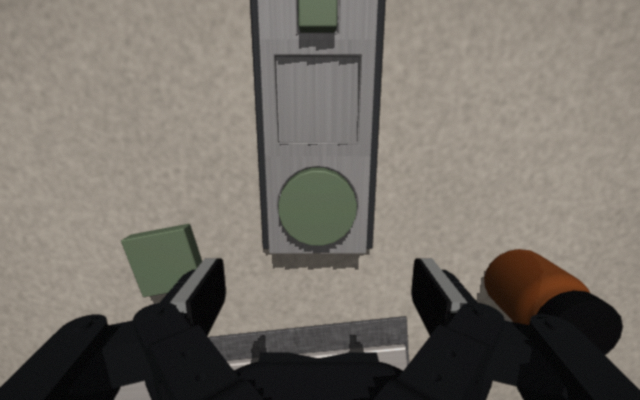

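View pics/s32.png

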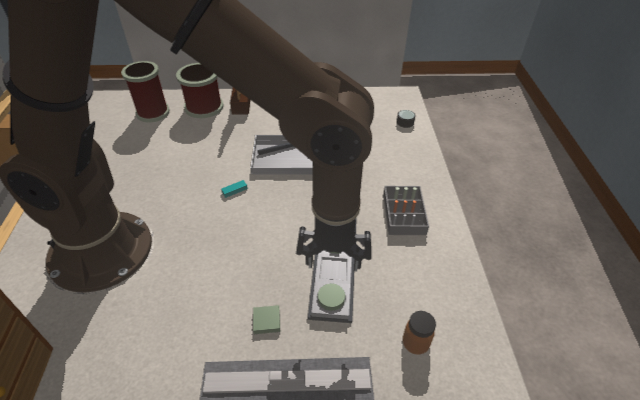

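```bash
python3 - <<'E'
from tip import *
im=cv2.imread('pics/w32.png'); crop(im,255,30,395,260,3,'w32c')
m=cams.camera_model('side'); print(p2w(m,266,318,.016))
m,im=snap('top','t32'); crop(im,360,220,440,290,8,'t32c')
E
```

```text
[ 0.42304003 -0.2170596   0.016     ]
```

View pics/w32c.png

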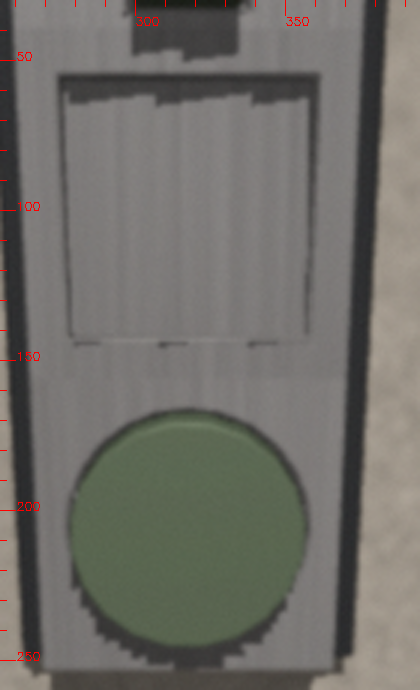

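View pics/t32c.png

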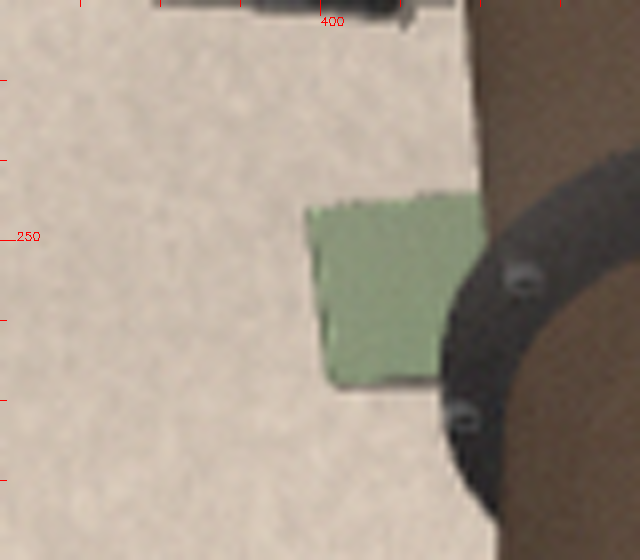

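```bash
python3 - <<'E'
from tip import *
m=np.load('pics/w32.npy',allow_pickle=True).item()
c=quad(m,[(255+a/3,30+b/3) for a,b in [(57,74),(320,74),(309,342),(69,342)]],.026)
mt=cams.camera_model('top'); a=p2w(mt,398.2,246,.016);b=p2w(mt,401,268,.016);e=p2w(mt,420,244,.016); print(np.degrees(np.arctan2(*(a-b)[[1,0]])),np.degrees(np.arctan2(*(a-e)[[1,0]]))-90)
plan([.425,-.215,.27],[180,0,5])
E
```

```text
c [ 0.5788 -0.0957  0.026 ] edges [np.float64(0.0622), np.float64(0.0625), np.float64(0.0612), np.float64(0.0624)] ang [np.float64(-7.1), np.float64(-97.5), np.float64(172.8), np.float64(83.4)]
3.8662813448971365 3.576264301557188
n 3 min 2.8
[[[-0.046,0.0194,0.0109],[0.0,-0.04,-4.06]],[[-0.0472,0.0161,0.0109],[0.0,-0.04,-4.06]],[[-0.0482,0.0127,0.0109],[0.0,-0.04,-4.06]]]
```

Call:
{"api": "step_arm", "payload": {"deltas": [[[-0.046, 0.0194, 0.009], [0, 0, -3.7]], [[-0.047, 0.016, 0.009], [0, 0, -3.7]], [[-0.043, 0.0127, 0.009], [0, 0, -3.7]], [[0, 0, 0], [0, 0, 0]], [[0, 0, 0], [0, 0, 0]], [[0, 0, 0], [0, 0, 0]]]}}

```text
clock: 50.75
ee_pos: [0.4268, -0.2142, 0.2715]
orientation: [-179.8, 0.1, 4.3]
wrist_force: [0.6, -0.2, 0.1]
gripper_width: 0.999
```

```bash
python3 - <<'E'
from tip import *
st();m,im=snap('wrist','w33'); crop(im,220,100,420,300,4,'w33c')
E
```

```text
t 50.75 pos [ 0.4268 -0.2142  0.2715] rpy [-1.7985e+02  1.2000e-01  4.3300e+00] F [ 0.6 -0.2  0.1] M [-0.01  0.02 -0.03] w 0.999 q [ 26.5  21.5  -8.  118.5   4.4  40.5  20.1]
```

View pics/w33c.png

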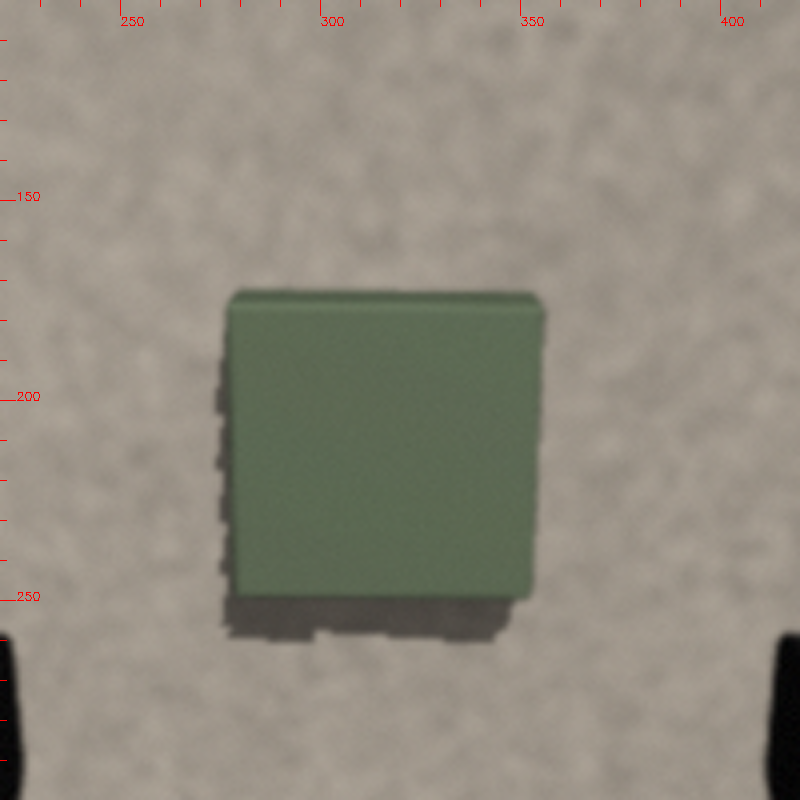

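```bash
python3 - <<'E'
from tip import *
m=np.load('pics/w33.npy',allow_pickle=True).item()
c=quad(m,[(220+a/4,100+b/4) for a,b in [(228,304),(545,308),(532,597),(237,595)]],.016)
plan([c[0]+.0004,c[1],.177],[180,0,4],n=5)
E
```

```text
c [ 0.4241 -0.2144  0.016 ] edges [np.float64(0.0567), np.float64(0.056), np.float64(0.0564), np.float64(0.0563)] ang [np.float64(3.7), np.float64(-86.3), np.float64(-176.0), np.float64(94.1)]
n 5 min 1.7
[[[-0.0005,0.0001,0.0189],[-0.03,0.02,0.07]],[[-0.0005,0.0001,0.0189],[-0.03,0.02,0.07]],[[-0.0005,0.0001,0.0189],[-0.03,0.02,0.07]],[[-0.0005,0.0001,0.0189],[-0.03,0.02,0.07]],[[-0.0005,0.0,0.0189],[-0.03,0.02,0.07]]]
```

Call:
{"api": "step_arm", "payload": {"deltas": [[[-0.001, 0, 0.019], [0, 0, 0.1]], [[-0.001, 0, 0.019], [0, 0, 0.1]], [[-0.001, 0, 0.019], [0, 0, 0.1]], [[-0.001, 0, 0.019], [0, 0, 0]], [[-0.001, 0, 0.008], [0, 0, 0]], [[0, 0, 0], [0, 0, 0]]]}}

```text
clock: 51.55
ee_pos: [0.4278, -0.2124, 0.1859]
orientation: [-179.9, -0.2, 4.3]
wrist_force: [0.7, 0.4, -0.0]
gripper_width: 1.0
```

```bash
python3 - <<'E'
from tip import *
st();plan([.4245,-.2144,.177],[180,0,3.9],n=2)
E
```

```text
t 51.55 pos [ 0.4278 -0.2124  0.1859] rpy [-179.92   -0.22    4.34] F [ 0.7  0.4 -0. ] M [-0.   -0.01  0.03] w 1.0 q [ 25.1  29.8  -6.6 122.3   6.6  28.1  17.9]
n 2 min 0.2
[[[-0.0018,0.0009,0.0044],[-0.04,-0.11,0.22]],[[-0.0017,0.0009,0.0044],[-0.04,-0.11,0.22]]]
```

Call:
{"api": "step_arm", "payload": {"deltas": [[[-0.0018, 0.001, 0.0045], [0, -0.1, 0.2]], [[-0.0017, 0.001, 0.0045], [0, -0.1, 0.2]], [[0, 0, 0], [0, 0, 0]], [[0, 0, 0], [0, 0, 0]]]}}

```text
clock: 52.05
ee_pos: [0.4252, -0.215, 0.1777]
orientation: [-180.0, -0.1, 3.9]
wrist_force: [-0.3, 0.0, -0.4]
gripper_width: 1.0
```

```bash
python3 - <<'E'
from tip import *
st();plan([.4245,-.2144,.177],[180,0,3.9],n=1)
E
```

```text
t 52.05 pos [ 0.4252 -0.215   0.1777] rpy [-1.7999e+02 -1.4000e-01  3.9100e+00] F [-0.3  0.  -0.4] M [-0.04  0.04 -0.02] w 1.0 q [ 25.1  30.6  -6.2 122.7   6.8  26.9  17.6]
n 1 min 0.0
[[[-0.0006,-0.0007,0.0007],[-0.01,-0.14,0.01]]]
```

Call:
{"api": "step_arm", "payload": {"deltas": [[[-0.0005, -0.0006, 0.001], [0, 0, 0]], [[0, 0, 0], [0, 0, 0]], [[0, 0, 0], [0, 0, 0]], [[0, 0, 0], [0, 0, 0]]], "claw": 1, "grip_force": 50}}

```text
clock: 52.55
ee_pos: [0.4246, -0.2143, 0.1773]
orientation: [-180.0, -0.2, 3.9]
wrist_force: [0.0, -0.2, -1.2]
gripper_width: 0.658
```

```bash
python3 - <<'E'
from tip import *
st()
E
```

```text
t 52.55 pos [ 0.4246 -0.2143  0.1773] rpy [-1.80e+02 -1.60e-01  3.91e+00] F [ 0.  -0.2 -1.2] M [-0.01 -0.   -0.03] w 0.658 q [ 25.1  30.6  -6.2 122.8   6.8  26.7  17.5]
```

Call:
{"api": "step_arm", "payload": {"deltas": [[[0, 0, -0.005], [0, 0, 0]], [[0, 0, -0.01], [0, 0, 0]], [[0, 0, -0.02], [0, 0, 0]], [[0, 0, -0.03], [0, 0, 0]], [[0, 0, -0.03], [0, 0, 0]], [[0, 0, 0], [0, 0, 0]]]}}

```text
clock: 53.3
ee_pos: [0.4241, -0.2142, 0.2775]
orientation: [-180.0, -0.2, 3.9]
wrist_force: [0.1, 0.3, -1.6]
gripper_width: 0.657
```

```bash
python3 - <<'E'
from tip import *
st(); plan([.5792,-.0952,.275],[180,0,-7.2])
E
```

```text
t 53.3 pos [ 0.4241 -0.2142  0.2775] rpy [-1.7999e+02 -1.7000e-01  3.9200e+00] F [ 0.1  0.3 -1.6] M [ 0.01 -0.03 -0.01] w 0.657 q [ 26.8  20.7  -8.1 118.6   4.3  40.8  19.9]
n 4 min 3.6
[[[0.0407,-0.027,0.0007],[-0.01,-0.04,2.78]],[[0.0394,-0.029,0.0007],[-0.01,-0.04,2.78]],[[0.0379,-0.0308,0.0007],[-0.01,-0.04,2.78]],[[0.0364,-0.0326,0.0007],[-0.01,-0.04,2.78]]]
```

Gripped (z offset 0.1773). Moving to the square cavity.

Call:
{"api": "step_arm", "payload": {"deltas": [[[0.0407, -0.027, 0], [0, 0, 2.8]], [[0.0394, -0.029, 0], [0, 0, 2.8]], [[0.038, -0.031, 0], [0, 0, 2.8]], [[0.033, -0.029, 0], [0, 0, 2.5]], [[0, 0, 0], [0, 0, 0]], [[0, 0, 0], [0, 0, 0]], [[0, 0, 0], [0, 0, 0]]]}}

```text
clock: 54.18
ee_pos: [0.5772, -0.0971, 0.2742]
orientation: [180.0, 0.2, -7.6]
wrist_force: [-0.1, -1.0, -2.3]
gripper_width: 0.658
```

```bash
python3 - <<'E'
from tip import *
st(); plan([.5792,-.0952,.218],[180,0,-7.2],n=4)
E
```

```text
t 54.17 pos [ 0.5772 -0.0971  0.2742] rpy [179.96   0.18  -7.56] F [-0.1 -1.  -2.3] M [-0.    0.02 -0.01] w 0.658 q [  8.2  29.3  -5.5 103.7   3.7  47.4  -6.6]
n 4 min 1.0
[[[0.0005,-0.0005,0.0141],[0.01,0.05,-0.09]],[[0.0005,-0.0005,0.0141],[0.01,0.05,-0.09]],[[0.0004,-0.0005,0.0141],[0.01,0.05,-0.09]],[[0.0004,-0.0005,0.0141],[0.01,0.05,-0.09]]]
```

Call:
{"api": "step_arm", "payload": {"deltas": [[[0.0005, 0, 0.014], [0, 0, 0]], [[0.0005, 0, 0.014], [0, 0, 0]], [[0.0004, 0, 0.014], [0, 0, 0]], [[0.0004, 0, 0.011], [0, 0, 0]], [[0, 0, 0], [0, 0, 0]], [[0, 0, 0], [0, 0, 0]]]}}

```text
clock: 54.92
ee_pos: [0.5771, -0.0995, 0.2163]
orientation: [179.9, 0.3, -7.7]
wrist_force: [-0.2, -0.1, -1.8]
gripper_width: 0.661
```

```bash
python3 - <<'E'
from tip import *
st(); plan([.5792,-.0952,.208],[180,0,-7.2],n=2)
E
```

```text
t 54.92 pos [ 0.5771 -0.0995  0.2163] rpy [179.91   0.33  -7.74] F [-0.2 -0.1 -1.8] M [-0.02 -0.04  0.  ] w 0.661 q [  8.1  33.8  -5.1 105.9   4.4  40.7  -7.2]
n 2 min 0.2
[[[0.0008,-0.0023,0.0042],[0.04,0.17,-0.27]],[[0.0007,-0.0023,0.0042],[0.04,0.17,-0.27]]]
```

Call:
{"api": "step_arm", "payload": {"deltas": [[[0.0008, -0.0022, 0.004], [0, 0.17, -0.25]], [[0.0007, -0.0022, 0.0035], [0, 0.17, -0.25]], [[0, 0, 0], [0, 0, 0]], [[0, 0, 0], [0, 0, 0]]]}}

```text
clock: 55.42
ee_pos: [0.5799, -0.0948, 0.2094]
orientation: [179.9, -0.2, -7.2]
wrist_force: [0.1, -0.4, -2.1]
gripper_width: 0.662
```

```bash
python3 - <<'E'
from tip import *
st(); plan([.5792,-.0952,.206],[180,0,-7.2],n=1);m,im=snap('wrist','w34');crop(im,230,120,410,360,3,'w34c')
E
```

```text
t 55.42 pos [ 0.5799 -0.0948  0.2094] rpy [ 1.7993e+02 -1.5000e-01 -7.1700e+00] F [ 0.1 -0.4 -2.1] M [-0.03 -0.02  0.01] w 0.662 q [  7.6  34.4  -5.1 106.1   4.7  39.5  -7.4]
n 1 min 0.1
[[[-0.0006,0.0005,0.0034],[0.07,-0.15,0.03]]]
```

View pics/w34c.png

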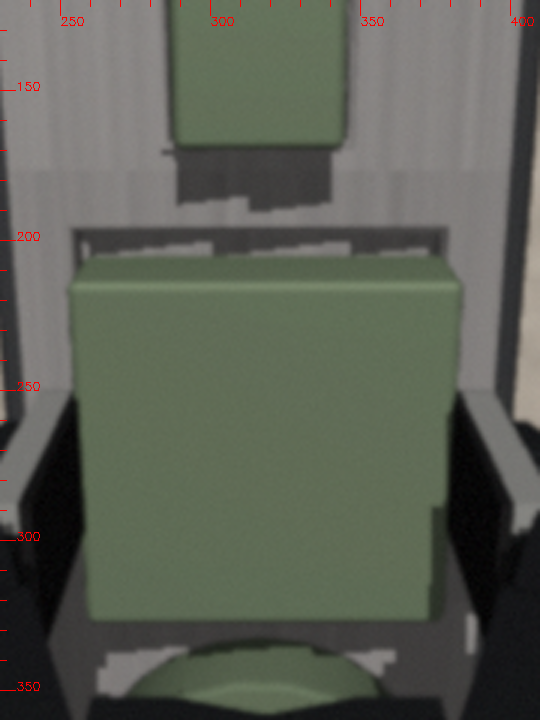

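```bash
python3 - <<'E'
from tip import *
m=np.load('pics/w34.npy',allow_pickle=True).item()
g=lambda L:[(230+a/3,120+b/3) for a,b in L]
d=quad(m,g([(69,286),(460,287),(443,620),(90,620)]),.0481)
a,b=[p2w(m,*q,.026) for q in g([(72.5,228),(448.5,228)])]; print(np.linalg.norm(a-b)); c=(a+b)/2-.0305*YD; print(c,'need',(c-d)[:2])
E
```

```text
c [ 0.5798 -0.0948  0.0481] edges [np.float64(0.0558), np.float64(0.0557), np.float64(0.0562), np.float64(0.0558)] ang [np.float64(-7.3), np.float64(-96.6), np.float64(172.8), np.float64(83.0)]
0.061769598550187994
[ 0.5791471  -0.09435699  0.026     ] need [-0.00069724  0.00043242]
```

Call:
{"api": "step_arm", "payload": {"deltas": [[[-0.0006, 0, 0.003], [0, -0.1, 0]], [[0, 0, 0.003], [0, 0, 0]], [[0, 0, 0.002], [0, 0, 0]], [[0, 0, 0], [0, 0, 0]]]}}

```text
clock: 55.98
ee_pos: [0.5792, -0.0949, 0.2008]
orientation: [179.9, -0.0, -7.2]
wrist_force: [-0.6, 0.0, -1.7]
gripper_width: 0.659
```

```bash
python3 - <<'E'
from tip import *
st()
E
```

```text
t 55.98 pos [ 0.5792 -0.0949  0.2008] rpy [ 1.7992e+02 -4.0000e-02 -7.1900e+00] F [-0.6  0.  -1.7] M [-0.01  0.02 -0.03] w 0.659 q [  7.6  35.1  -5.  106.5   4.8  38.6  -7.5]
```

Underside at 0.0235 with no force, so it is in the cavity (rim 0.026). Lower to 0.1983 and release.

Call:
{"api": "step_arm", "payload": {"deltas": [[[0, 0, 0.0015], [0, 0, 0]], [[0, 0, 0.001], [0, 0, 0]], [[0, 0, 0], [0, 0, 0]]]}}

```text
clock: 56.35
ee_pos: [0.5792, -0.095, 0.1985]
orientation: [179.9, -0.1, -7.2]
wrist_force: [-1.7, 0.0, -0.2]
gripper_width: 0.659
```

Call:
{"api": "step_arm", "payload": {"deltas": [[[0, 0, 0], [0, 0, 0]], [[0, 0, 0], [0, 0, 0]], [[0, 0, 0], [0, 0, 0]]], "claw": 0}}

```text
clock: 56.72
ee_pos: [0.5796, -0.0949, 0.1987]
orientation: [179.9, -0.1, -7.2]
wrist_force: [0.1, -0.7, -0.5]
gripper_width: 1.004
```

Call:
{"api": "step_arm", "payload": {"deltas": [[[0, 0, -0.01], [0, 0, 0]], [[0, 0, -0.03], [0, 0, 0]], [[0, 0, -0.04], [0, 0, 0]], [[0, 0, -0.04], [0, 0, 0]], [[0, 0, 0], [0, 0, 0]], [[0, 0, 0], [0, 0, 0]]]}}

```text
clock: 57.48
ee_pos: [0.5791, -0.0947, 0.325]
orientation: [179.9, -0.2, -7.2]
wrist_force: [-1.0, 0.5, -0.3]
gripper_width: 0.995
```

```bash
python3 - <<'E'
from tip import *
st();m,im=snap('wrist','w35')
E
```

```text
t 57.48 pos [ 0.5791 -0.0947  0.325 ] rpy [ 1.7993e+02 -1.7000e-01 -7.1800e+00] F [-1.   0.5 -0.3] M [ 0.03 -0.04 -0.01] w 0.995 q [  8.2  26.   -5.7 100.8   3.2  53.2  -6.1]
```

View pics/w35.png

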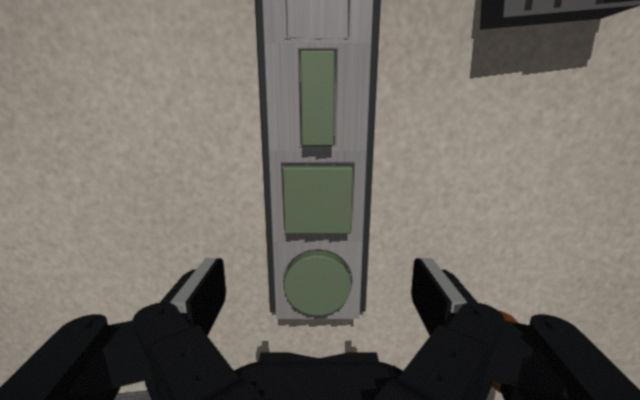

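Call:
{"api": "step_arm", "payload": {"deltas": [[[-0.05, 0, -0.02], [0, 0, 0]], [[-0.05, 0, -0.02], [0, 0, 0]], [[-0.05, 0, -0.02], [0, 0, 0]], [[-0.04, 0, -0.02], [0, 0, 0]], [[0, 0, 0], [0, 0, 0]], [[0, 0, 0], [0, 0, 0]]]}}

```text
clock: 58.28
ee_pos: [0.3844, -0.0702, 0.4007]
orientation: [179.9, 0.4, -7.2]
wrist_force: [0.2, -0.2, -0.2]
gripper_width: 0.998
```

```bash
python3 - <<'E'
from tip import *
st();m,im=snap('top','t36'); crop(im,140,150,300,310,4,'t36a'); crop(im,250,160,490,310,3,'t36b'); m,im=snap('side','s36'); crop(im,230,100,430,400,2,'s36a')
E
```

```text
t 58.27 pos [ 0.3844 -0.0702  0.4007] rpy [179.91   0.4   -7.18] F [ 0.2 -0.2 -0.2] M [ 0.03 -0.01  0.02] w 0.998 q [  9.9   3.7  -7.8 119.7   0.7  57.   -5.4]
```

View pics/t36a.png

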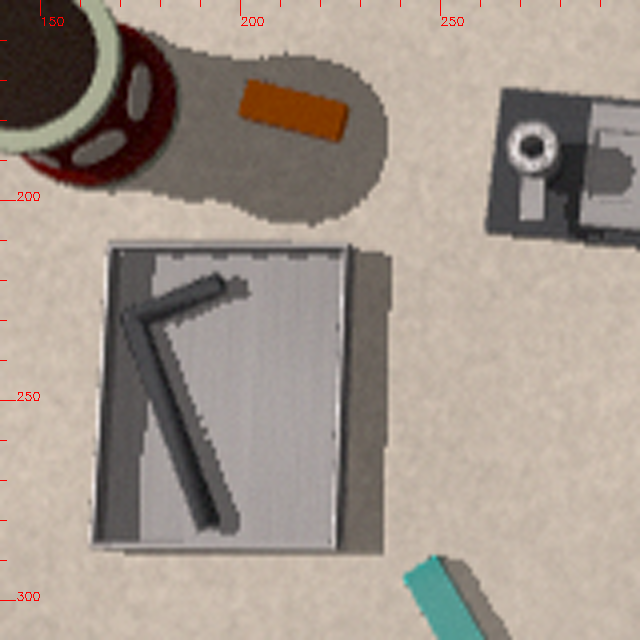

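View pics/t36b.png

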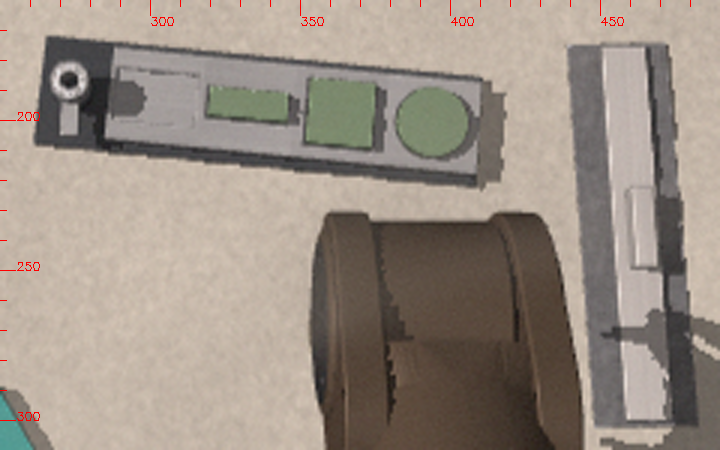

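View pics/s36a.png

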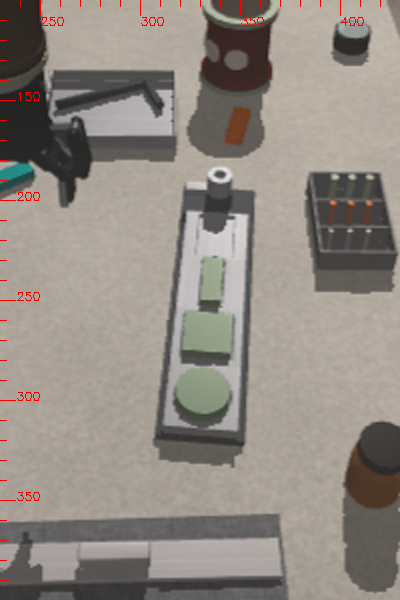

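```bash
python3 - <<'E'
from tip import *
m=np.load('pics/w35.npy',allow_pickle=True).item(); 
print(order.close_job()); st()
E
```

```text
the job is handed in; nothing more can be done
None
the job is handed in; nothing more can be done
```

The job is done and handed in at about 58 s of the 192 s allowed; no verdict was reported.

**Key and screw:** I pulled the key out, flipped it, and seated the short arm on the socket floor (contact felt). I then turned it clockwise against about 1.4 N m until the moment rose to 2.6 N m at the stop, and backed off only within the key's play before lifting it out. The dog now points away from the strap. The key lies flat inside the tray, with its bend close to one wall.

**Strap:** It lies flat on the mat, a few millimetres inside each end.

**Blanks:** The slim, disc and square are in their own cavities. Each was below the rim with no side force when released, at about its expected fully-down height. There was no oblong on the bench, so its cavity stays empty. The square was knocked a few centimetres aside during the run, so I located it again before picking it up.

**Last checks:** The final top and side views show everything in place and the brush pot, bit box and glue jar untouched.

**Disagreements along the way:**
- Camera and arm positions differed by up to about 2 mm, so I lined up each blank over its cavity with the wrist camera.
- The key leaned about 2.6° at first, which I corrected from the pictures before inserting it.
- My computed height for the key tip at the socket floor was about 3 mm too low. I went by the contact force instead.
- How far down the blanks sit was judged only from the release heights and the pictures.

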